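# Turn the sear plate over with the turner

## Robot

A 7-joint arm with a two-finger parallel gripper is mounted at the origin on the work surface. World frame = base frame: x ahead of the robot, y to its left, z up, the work surface at z = 0. Lengths are in m, angles in rad, forces in N, time in s.
With the tool pointing down it reaches from about 0.425 to 0.925 m from the base axis. Payload 6.8 kg.
Tool frame: the origin (TCP) lies at the very end of the fingers, on their centre line; the grasp point (between the pads) lies r.grip_depth behind it (r.grip_depth is the distance from the TCP to the grasp point, in m); z points along the fingers, x is the direction in which the jaws open and shut, and the axes are right-handed (so a half turn about z gives the same grasp; the last joint's range is limited). The gripper opens to 85 mm and grips with 20 to 120 N. Pads are 22 mm wide; open, the fingers measure 114 mm over their backs; the gripper's body (76 mm by 85 mm) begins 54 mm behind the grasp point. The pads swing forward as they close: fully open they stand 13 mm farther back than shut.
Start: joints at [1.124, 0.477, 0.022, 1.555, -0.011, 1.109, -0.083], TCP at [0.224, -0.637, 0.231] pointing down, gripper open.
Joint ranges: [-2.96, 2.96], [-0.34, 2.1], [-1.41, 1.46], [0.24, 2.44], [-1.37, 4.51], [0.17, 1.92], [-2.96, 2.96]. Speed limits (rad/s): [2.39, 2.39, 3.14, 3.14, 3.14, 3.14, 3.14].

## Interface

Orientations are given as a rotation vector (axis times angle).
In Python, from bench import readout, grab_frame, workorder, r gives the robot as it stands.
- The arm moves only by the shell command python3 -m handwheel 'ROWS' [FORCE]. ROWS is text: rows parted by semicolons, each of 7 numbers parted by spaces: the shift along the tool's x, y, z in mm, then the turn, a rotation vector about the tool's x, y, z in degrees, then the finger opening in mm, from 0 to 85.4. A call has 1 to 12 rows; each row is the pose to reach, as a shift and turn from the pose commanded when the call began, along the tool's axes at that moment; what a row does not reach only later rows make up. A row lasts 1/8 s, in which the tool goes at most 62.5 mm and 10.7 degrees, less where a joint would pass 70% of its speed; a pose out of reach is approached as far as the arm can. A call with a gripper value outside its range is refused whole. The fingers move at their own pace and stop on an object; FORCE is the grip in N (left out, the last holds). Time passes only in rows, so rows that repeat a pose let the fingers close. It gives the time, the measured TCP pose, the force and the opening at its end, in the units of the state.
- readout.get_obs(): the state, without advancing time (a new reading comes with each control period).
- grab_frame(name): name is "scene" or "top" or "wrist"; returns a dict with "pixels" (384x512x3 uint8, red, green, blue), "fx", "fy", "cx", "cy" (pixels), "rvec" (rotation vector, rad) and "tvec" (3), from world to camera coordinates, as OpenCV has them. Camera axes: x right, y down, z forward; pixel columns grow to the right and rows downward; lengths in m; the calibration is good to about 2 mm. A picture is of the moment at which its call begins. There is no depth.
- workorder.hand_in(): hands the job in, once; it reports no verdict.
The state is a dict: "clock": time; "joints": joint angles; "qvel": joint speeds; "tau": joint torques, N m; "tcp_pos": TCP position; "orientation": TCP orientation; "contact_force": force on the tool from outside, world axes, zero at the start; "moment": the same for the moment, N m; "grip_width": finger opening in m.
Only numpy, scipy, OpenCV 4.12 (cv2) and the standard library are available. Lean on these libraries where they do the work, as an engineer would, in place of code of your own. Each camera call takes 0.05 s, during which the arm holds its last target.

## Task

The square sear plate lies ribbed face up on the right half of the grey trivet. Pick up the turner by its handle, slip the blade under the plate and flip the plate over the trivet's middle ridge, so that it lies flat, smooth face up, on the left half. Touch the plate only with the turner, leave the burger presses and the caddy where they are, and finish with the turner lying flat on the teak board, clear of the trivet and the plate.

Things in the scene. Friction and masses are not known exactly. Their poses are not given: they have to be found in the camera images.
- trivet: Grey silicone trivet fixed on the teak board (top z = 15 mm). Origin: centre of underside; x along its bars, away from the robot; y to its left half. Pad 130 x 270 x 5 mm; right half: bars 120 x 8, tops z 21, at y = -108 and -16, between them under the plate a tunnel y -104 to -20, z 5 to 21, open at both x ends. Left half: flat, z 21. Ridge (y = 0), end lips (y = -129, 129): 6 wide, tops z 29.
- plate: Loose aluminium sear plate, 110 x 110 x 8 mm plus five ribs 3.5 mm high on one face; about 0.2 kg. Origin: centre of the smooth face; z points out of the ribbed face; ribs along y. Starts ribs up on the trivet's two right bars, turned within 3 degrees of the trivet, its left edge 1 to 10 mm from the ridge, centre within 10 mm of the trivet's x = 0.
- turner: Loose turner (spatula), 0.16 kg, lying on the board right of the trivet. Origin: centre of the blade's underside; x to the blade's tip, z up. Flat steel blade 110 (x) x 62 x 3 mm; shank 14 wide, z 1 to 7, back to x = -100; straight black handle x = -95 to -225, 20 wide, z 0 to 30, its underside level with the blade's.
- turner_grip (a point): Point in the middle of the turner's handle section, near its front end: 125 mm behind the blade's centre, 15 mm above the underside. A good place to grip across the 20 mm width, near the turner's centre of mass.
- press_a: Round aluminium burger press, 110 mm across, 62 mm high with its black knob, loose, on the board beyond the turner and the trivet. Origin: centre of its underside.
- press_b: A second burger press just like the first, on the board to the near left. Origin: centre of its underside.
- caddy: Black plastic condiment caddy with three flip-top lids, 90 by 210 by 73 mm, loose and heavy (1.2 kg), on the board far right. Origin: centre of its underside, long side along its y.

How it is judged:
By the outcome, as a careful person would: the job done as asked, in the order asked, and still so for the second after the job is handed in, with the robot touching nothing.
It also fails if it takes over 54 s, if anything falls off the work surface, if the arm or the gripper's body presses on something with over 40 N, if the wrist force passes 120 N, or if a joint passes its speed limit or range.

## Working session

There is one attempt and no reset: what is moved stays moved. The work goes in short steps, Python scripts to look and compute and a shell command to move; the robot and the scene stay as the last step left them, time stands still between calls to the robot, and variables do not carry over. Pictures are saved under pics/ and viewed, and the job is handed in when it is done.

```bash
ls; mkdir -p pics; python3 - <<'E'
from bench import readout, grab_frame, workorder, r
import cv2
print(readout.get_obs(), r.grip_depth, [a for a in dir(r) if a[0]!='_'])
for n in("scene","top","wrist"):
    f=grab_frame(n); cv2.imwrite(f"pics/{n}0.png",f["pixels"][:,:,::-1]); print(n,{k:v for k,v in f.items() if k!="pixels"})
E
```

```text
pics
{'clock': 0.0, 'joints': array([ 1.12389434,  0.47781211,  0.02232352,  1.55646611, -0.01146988,
        1.10934739, -0.08308107]), 'qvel': array([ 4.70646774e-04, -1.52513470e-03, -1.06239712e-03, -4.67291642e-05,
        1.97359114e-03,  2.09929748e-03, -7.66494061e-04]), 'tau': array([ 2.57470374e-04, -5.96448898e+01,  1.60791613e+00, -2.81187969e+01,
        1.24010921e-02,  9.42872168e-03, -3.01164960e-05]), 'tcp_pos': array([ 0.22412137, -0.63605228,  0.23031121]), 'orientation': array([-2.5634348 ,  1.81448132,  0.00257977]), 'contact_force': array([-0.57535188, -0.1444527 ,  0.20105571]), 'moment': array([-0.00541011,  0.03104926,  0.02414435]), 'grip_width': 0.08519722735032244} 0.0187 ['Unreachable', 'grip_depth']
scene {'fx': 415.5281222566146, 'fy': 415.5281222566146, 'cx': 255.07168697236318, 'cy': 196.31089733644723, 'rvec': array([ 0.87020439,  2.42731731, -1.21799832]), 'tvec': array([ 0.48948851, -0.15314488,  1.55668768])}
top {'fx': 406.6749431379081, 'fy': 406.6749431379081, 'cx': 255.8282368105865, 'cy': 191.94842044372345, 'rvec': array([ 2.12587685, -2.1370363 ,  0.21763178]), 'tvec': array([-0.03716105,  0.56195303,  1.05928425])}
wrist {'fx': 316.7064304704977, 'fy': 316.7064304704977, 'cx': 257.118863579597, 'cy': 191.83953503914677, 'rvec': array([-2.37284316,  1.67910121,  0.23611299]), 'tvec': array([-0.67414507, -0.03620024,  0.37861687])}
```

View pics/top0.png

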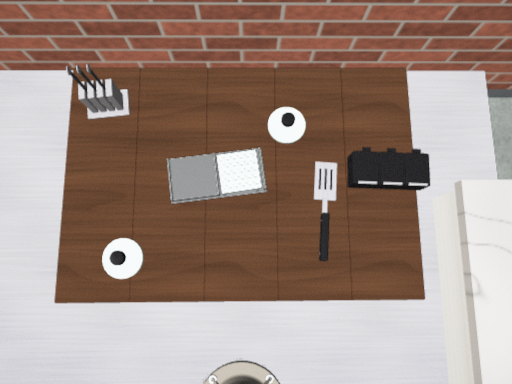

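View pics/scene0.png

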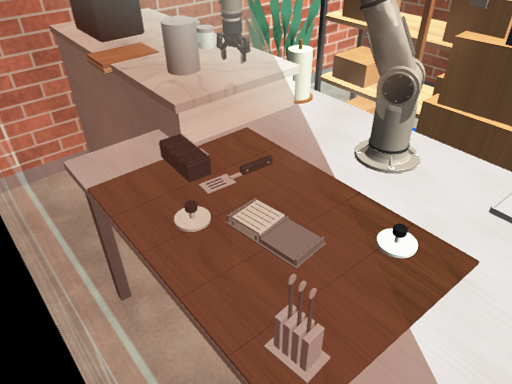

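View pics/wrist0.png

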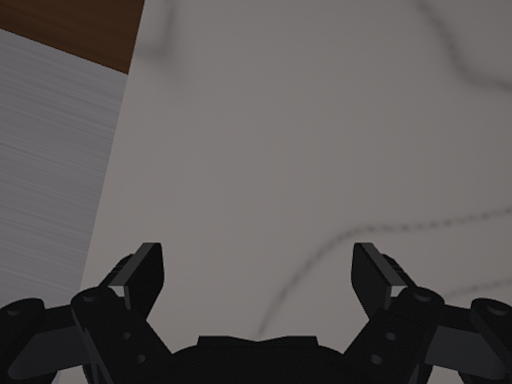

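```bash
cat > h.py <<'E'
import numpy as np, cv2
from scipy.spatial.transform import Rotation as R
from bench import readout, grab_frame, workorder, r
def load(n,f): 
    cv2.imwrite(f"pics/{n}.png",f["pixels"][:,:,::-1]); np.save(f"pics/{n}.npy",{k:v for k,v in f.items()},allow_pickle=True)
def snap(cam,n):
    f=grab_frame(cam); load(n,f); return f
def get(n): return np.load(f"pics/{n}.npy",allow_pickle=True).item()
def ray(f,u,v):
    Rm=R.from_rotvec(f["rvec"]).as_matrix(); c=-Rm.T@f["tvec"]
    d=Rm.T@np.array([(u-f["cx"])/f["fx"],(v-f["cy"])/f["fy"],1]); return c,d/np.linalg.norm(d)
def onz(f,u,v,z):
    c,d=ray(f,u,v); return c+d*(z-c[2])/d[2]
def proj(f,P):
    Rm=R.from_rotvec(f["rvec"]).as_matrix(); p=Rm@np.asarray(P)+f["tvec"]; return np.array([f["cx"]+f["fx"]*p[0]/p[2],f["cy"]+f["fy"]*p[1]/p[2]])
def crop(n,x0,y0,x1,y1,s,out):
    im=cv2.imread(f"pics/{n}.png")[y0:y1,x0:x1]; cv2.imwrite(f"pics/{out}.png",cv2.resize(im,None,fx=s,fy=s,interpolation=cv2.INTER_CUBIC))
E
python3 - <<'E'
from h import *
f=snap("top","t1"); snap("scene","s1")
crop("t1",155,135,345,270,4,"t1c"); crop("s1",150,130,340,270,4,"s1c")
E
```

```text
(no output)
```

View pics/t1c.png

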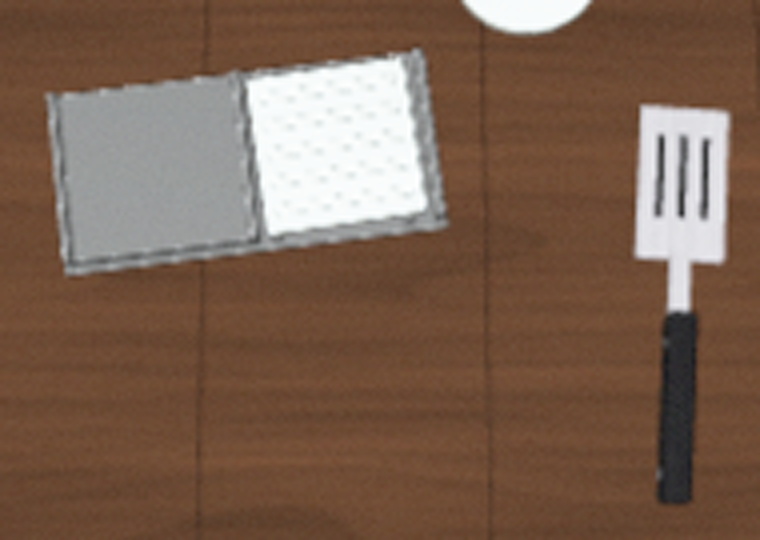

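View pics/s1c.png

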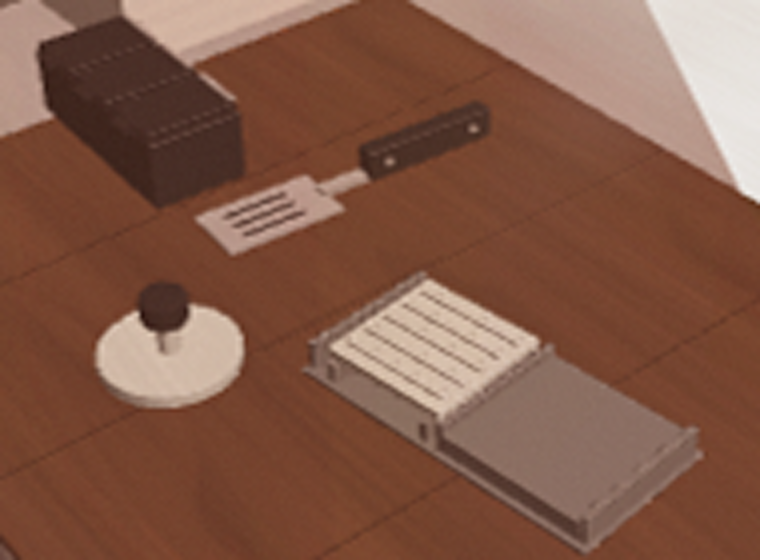

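```bash
python3 - <<'E'
from h import *
f=get("t1"); im=f["pixels"]; hsv=cv2.cvtColor(im,cv2.COLOR_RGB2HSV)
def big(m,roi):
    z=np.zeros_like(m); x0,y0,x1,y1=roi; z[y0:y1,x0:x1]=m[y0:y1,x0:x1]
    cs,_=cv2.findContours(z,cv2.RETR_EXTERNAL,cv2.CHAIN_APPROX_NONE); return max(cs,key=cv2.contourArea)
S=cv2.resize(im,None,fx=4,fy=4,interpolation=cv2.INTER_CUBIC); h=cv2.cvtColor(S,cv2.COLOR_RGB2HSV)
def px(p): return (np.array(p)+.5)/4-.5
grey=((h[...,1]<70)&(h[...,2]>50)).astype(np.uint8)
white=((h[...,1]<60)&(h[...,2]>205)).astype(np.uint8)
roi=[4*v for v in(155,135,285,215)]
for nm,m,ro,z in [("trivet",grey,roi,.02),("trivet29",grey,roi,.044),("plate",white,roi,.0475),("blade",((h[...,1]<70)&(h[...,2]>150)).astype(np.uint8),[4*v for v in(300,155,345,225)],.018)]:
    c=big(m,ro); b=cv2.boxPoints(cv2.minAreaRect(c)); P=np.array([onz(f,*px(p),z)[:2] for p in b])
    if nm=="blade":
        pass
    print(nm,px(b).round(1).tolist(),"\n",P.round(4).tolist(),"ctr",P.mean(0).round(4),"sides",np.linalg.norm(P[1]-P[0]).round(4),np.linalg.norm(P[2]-P[1]).round(4))
    for a,bb in((0,1),(1,2)):
        d=P[bb]-P[a]; print(np.degrees(np.arctan2(d[1],d[0])).round(2))
# blade + handle
blk=((h[...,2]<60)).astype(np.uint8); c=big(blk,[4*v for v in(312,205,340,270)]); b=cv2.boxPoints(cv2.minAreaRect(c)); P=np.array([onz(f,*px(p),.045)[:2] for p in b]); print("handle",P.round(4).tolist(),P.mean(0))
E
```

```text
trivet [[164.60000610351562, 157.89999389648438], [261.20001220703125, 145.89999389648438], [266.8999938964844, 191.89999389648438], [170.3000030517578, 204.0]] 
 [[0.6675, 0.2188], [0.7029, -0.057], [0.5679, -0.072], [0.5346, 0.1982]] ctr [0.6182 0.072 ] sides 0.2781 0.1358
-82.7
-173.67
trivet29 [[164.60000610351562, 157.89999389648438], [261.20001220703125, 145.89999389648438], [266.8999938964844, 191.89999389648438], [170.3000030517578, 204.0]] 
 [[0.6609, 0.2137], [0.6955, -0.0563], [0.5634, -0.0709], [0.5307, 0.1936]] ctr [0.6126 0.07  ] sides 0.2722 0.1329
-82.7
-173.67
plate [[215.8000030517578, 154.39999389648438], [256.0, 148.60000610351562], [261.6000061035156, 187.60000610351562], [221.39999389648438, 193.39999389648438]] 
 [[0.6699, 0.0708], [0.6863, -0.0416], [0.5748, -0.0562], [0.5591, 0.0543]] ctr [0.6225 0.0069] sides 0.1136 0.1125
-81.67
-172.56
blade [[312.6000061035156, 211.89999389648438], [314.5, 160.6999969482422], [337.29998779296875, 161.5], [335.3999938964844, 212.6999969482422]] 
 [[0.5109, -0.1994], [0.659, -0.2098], [0.6563, -0.2753], [0.5081, -0.2634]] ctr [ 0.5836 -0.2369] sides 0.1485 0.0656
-4.01
-92.35
handle [[0.3766, -0.2078], [0.5043, -0.2164], [0.5035, -0.2395], [0.3758, -0.2304]] [ 0.44003909 -0.22352902]
```

```bash
cat >> h.py <<'E'
def plan(pos,Rt,o=None):
    """shift mm and rotvec deg from current measured pose to target"""
    o=o or readout.get_obs(); R0=R.from_rotvec(o["orientation"])
    s=R0.inv().apply(np.array(pos)-o["tcp_pos"])*1000; w=(R0.inv()*Rt).as_rotvec(degrees=True); return s.round(1),w.round(2)
def rot(xa,za):
    za=np.array(za,float)/np.linalg.norm(za); xa=np.array(xa,float); xa-=za*(xa@za); xa/=np.linalg.norm(xa); return R.from_matrix(np.c_[xa,np.cross(za,xa),za])
E
python3 - <<'E'
from h import *
o=readout.get_obs(); print(R.from_rotvec(o["orientation"]).as_matrix().round(3)); 
a=np.radians(-3.9); t=np.array([np.cos(a),np.sin(a),0]); n=np.array([-t[1],t[0],0])
for s in(1,-1):
  Rt=rot(s*n,[0,0,-1]); print(plan([.45,-.224,.19],Rt))
f=get("t1")
for n_,u,v,z in[("nl",172,203.25,.015),("nr",266.75,192,.015),("fl",166.75,158.75,.044),("fr",260.5,147.5,.044)]: print(n_,onz(f,u,v,z).round(4))
for n_ in("t1","s1"): ff=get(n_);print(ray(ff,255,192))
E
```

```text
[[ 0.332 -0.943 -0.   ]
 [-0.943 -0.332  0.001]
 [-0.001  0.    -1.   ]]
(array([-313.9, -350. ,   41.1]), array([-7.0000e-02,  2.0000e-02, -1.5669e+02]))
(array([-313.9, -350. ,   41.1]), array([1.000e-02, 5.000e-02, 2.331e+01]))
nl [0.5375 0.1946 0.015 ]
nr [ 0.5686 -0.0717  0.015 ]
fl [0.6585 0.2076 0.044 ]
fr [ 0.6907 -0.0543  0.044 ]
(array([ 0.35581211, -0.02043194,  1.1455285 ]), array([ 0.18506683, -0.01565098, -0.9826013 ]))
(array([1.2149658 , 0.73426668, 0.81916997]), array([-0.50230815, -0.62955125, -0.59274931]))
```

```bash
python3 -m handwheel '-40 -44 5 0 0 3 85; -80 -88 10 0 0 6 85; -120 -132 15 0 0 9 85; -160 -176 20 0 0 12 85; -200 -220 25 0 0 15 85; -240 -264 31 0 0 18 85; -280 -308 36 0 0 21 85; -314 -350 41 0 0 23.3 85; -314 -350 41 0 0 23.3 85'; python3 - <<'E'
from h import *
o=readout.get_obs(); print(o["joints"].round(3),o["clock"],o["tcp_pos"].round(4),plan([.475,-.226,.19],R.from_rotvec(o["orientation"])))
snap("wrist","w2")
E
```

```text
clock: 1.38
tcp_pos: [0.4524, -0.2195, 0.1902]
orientation: [-2.153, 2.286, 0.001]
contact_force: [-0.3, -0.7, 0.7]
grip_width: 0.085
[ 0.437  0.248 -0.126  1.997  0.037  0.899 -1.339] 1.375 [ 0.4524 -0.2195  0.1902] (array([  5.1, -22.9,   0.2]), array([0., 0., 0.]))
```

View pics/w2.png

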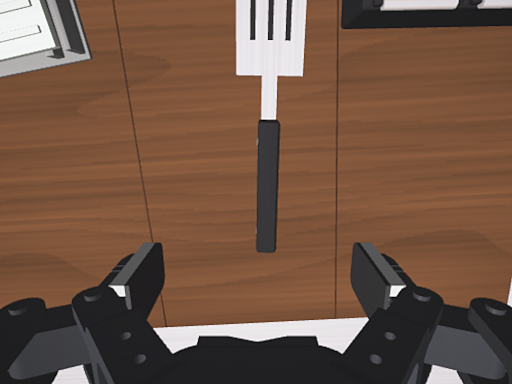

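```bash
cat > kin.py <<'E'
from h import *
import itertools, json
D=[([1.12389434,0.47781211,0.02232352,1.55646611,-0.01146988,1.10934739,-0.08308107],[0.22412137,-0.63605228,0.23031121],[-2.5634348,1.81448132,0.00257977])]
E
python3 - <<'E'
from kin import *
o=readout.get_obs(); D.append((list(o["joints"]),list(o["tcp_pos"]),list(o["orientation"])))
json.dump(D,open("D.json","w"))
ax="zyzyzyz"
for sg in itertools.product([1,-1],repeat=7):
    Rs=[]
    for q,p,w in D:
        M=R.identity(); fr=[M]
        for a,s,qq in zip(ax,sg,q): M=M*R.from_euler(a,s*qq); fr.append(M)
        Rs.append((fr,R.from_rotvec(w)))
    # Rmeas = M*C  const tool offset
    C=[fr[-1].inv()*m for fr,m in Rs]
    e=(C[0].inv()*C[1]).magnitude()
    if e<.02:
        A=[];b=[]
        for (fr,m),(q,p,w) in zip(Rs,D):
            A.append(np.c_[[fr[k].apply([0,0,1]) for k in (0,2,4,6)]].T); b.append(p)
        x,res,_,_=np.linalg.lstsq(np.vstack(A),np.hstack(b),rcond=None); print(sg,e.round(4),C[0].as_rotvec(degrees=True).round(1),x.round(4),res)
f=get("w2")
for u,v in[(259,121),(279,121),(256.5,252),(275,252),(236.5,76),(303,76)]: print(onz(f,u,v,.045 if v>100 else .018).round(4))
E
```

```text
Traceback (most recent call last):
AttributeError: 'float' object has no attribute 'round'
```

```bash
python3 - <<'E'
from kin import *
D=json.load(open("D.json"))
ax="zyzyzyz"
for sg in itertools.product([1,-1],repeat=7):
    Rs=[]
    for q,p,w in D:
        M=R.identity(); fr=[M]
        for a,s,qq in zip(ax,sg,q): M=M*R.from_euler(a,s*qq); fr.append(M)
        Rs.append((fr,R.from_rotvec(w)))
    C=[fr[-1].inv()*m for fr,m in Rs]
    e=(C[0].inv()*C[1]).magnitude()
    if e<.03:
        A=[];b=[]
        for (fr,m),(q,p,w) in zip(Rs,D):
            A.append(np.c_[[fr[k].apply([0,0,1]) for k in (0,2,4,6)]].T); b.append(p)
        x,res,_,_=np.linalg.lstsq(np.vstack(A),np.hstack(b),rcond=None); print(sg,round(e,4),C[0].as_rotvec(degrees=True).round(1),x.round(4),res)
f=get("w2")
for u,v in[(259,121),(279,121),(256.5,252),(275,252),(236.5,76),(303,76)]: print(onz(f,u,v,.045 if v>100 else .018).round(4))
E
```

```text
(-1, 1, -1, 1, -1, 1, -1) 0.0 [ -0.   0. 180.] [-34.5791   0.3883   0.491  -34.6913] [0.00696404]
(-1, -1, -1, -1, -1, -1, -1) 0.003 [  0.3  -0.  180. ] [-22.21    -0.9748  -0.3135 -23.158 ] [0.00817112]
[ 0.5048 -0.2243  0.045 ]
[ 0.5038 -0.242   0.045 ]
[ 0.3773 -0.2144  0.045 ]
[ 0.3762 -0.2328  0.045 ]
[ 0.5457 -0.2057  0.018 ]
[ 0.5419 -0.2678  0.018 ]
```

```bash
python3 - <<'E'
from h import *
a=np.radians(-4.1); t=np.array([np.cos(a),np.sin(a),0]); n=np.array([-t[1],t[0],0])
b=np.radians(30); z=t*np.sin(b)+np.array([0,0,-np.cos(b)]); Rt=rot(-n,z)
G=np.array([.474,-.228,.0390])
for back in(.08,0): print(G+z*(.0187-back),plan(G+z*(.0187-back),Rt))
f=get("w2"); c,d=ray(f,256,192); o=readout.get_obs(); print("cam in tool",R.from_rotvec(o["orientation"]).inv().apply(c-o["tcp_pos"]),R.from_rotvec(o["orientation"]).inv().apply(d))
E
```

```text
[ 0.44342844 -0.2258086   0.09208736] (array([ 4.1,  7.4, 98.2]), array([30.  ,  0.15,  0.47]))
[ 0.48332607 -0.2286685   0.02280532] (array([  4.5, -32.6, 167.4]), array([30.  ,  0.15,  0.47]))
cam in tool [-0.00276328 -0.07002998 -0.14259832] [-0.00334829  0.27334202  0.96191108]
```

```bash
python3 -m handwheel '1 0 30 8 0 0 70; 2 4 60 18 0 0 60; 4 7 90 27 0 0 60; 4 7.4 98 30 .15 .5 60; 4 7.4 98 30 .15 .5 60'; python3 - <<'E'
from kin import *
o=readout.get_obs(); D=json.load(open("D.json")); D.append((list(o["joints"]),list(o["tcp_pos"]),list(o["orientation"]))); json.dump(D,open("D.json","w"))
print(o["joints"].round(3))
a=np.radians(-4.1); t=np.array([np.cos(a),np.sin(a),0]); n=np.array([-t[1],t[0],0])
b=np.radians(30); z=t*np.sin(b)+np.array([0,0,-np.cos(b)]); Rt=rot(-n,z)
G=np.array([.474,-.228,.0390]); print(plan(G+z*(.0187),Rt))
snap("wrist","w3")
E
```

```text
clock: 2.05
tcp_pos: [0.4561, -0.2127, 0.1179]
orientation: [-1.891, 1.99, -0.412]
contact_force: [-0.6, -0.1, 0.3]
grip_width: 0.0599
[ 0.614  0.249 -0.164  2.341 -0.94   0.245 -0.274]
(array([20.7, 17.5, 96.5]), array([3.3 , 4.01, 0.09]))
```

View pics/w3.png

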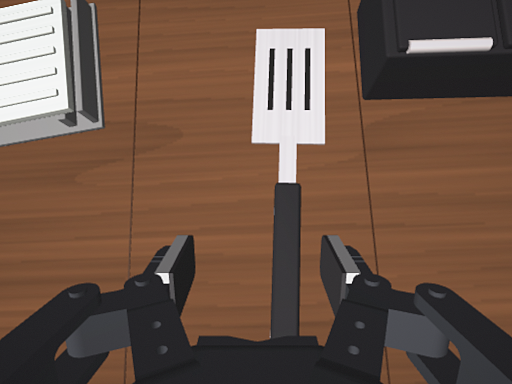

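```bash
cat >> kin.py <<'E'
sg=(-1,1,-1,1,-1,1,-1); ax="zyzyzyz"
def frames(q):
    M=R.identity(); fr=[M]
    for a,s,qq in zip(ax,sg,q): M=M*R.from_euler(a,s*qq); fr.append(M)
    return fr
cols=[(0,2),(2,2),(4,2),(6,2)]
def fit(D,cols):
    A=[];b=[]
    for q,p,w in D:
        fr=frames(q); A.append(np.array([fr[k].apply(np.eye(3)[j]) for k,j in cols]).T); b.append(p)
    A=np.vstack(A);b=np.hstack(b); x=np.linalg.lstsq(A,b,rcond=None)[0]; return x,(A@x-b).reshape(-1,3)
E
python3 - <<'E'
from kin import *
D=json.load(open("D.json"))
base=[(0,2),(2,2),(4,2),(6,2)]
for ex in [[],[(3,0)],[(4,0)],[(3,0),(4,0)],[(3,0),(6,0)],[(1,0)],[(1,1)],[(3,1)],[(4,0),(6,0)],[(3,1),(5,1)],[(1,1),(3,1),(5,1)],[(2,0),(4,0)],[(3,0),(4,0),(5,0)],[(2,0),(4,0),(6,0)]]:
    x,e=fit(D,base+ex); print(ex,x.round(4),np.abs(e).max().round(5))
E
```

```text
[] [0.0658 0.6578 0.4309 0.2391] 0.06429
[(3, 0)] [0.0855 0.6053 0.4116 0.2085 0.0383] 0.06072
[(4, 0)] [-0.2651  0.7181  0.314   0.1321 -0.1309] 0.05886
[(3, 0), (4, 0)] [-0.3584  0.7937  0.3126  0.1462 -0.046  -0.1585] 0.06201
[(3, 0), (6, 0)] [ 0.2419  0.5823  0.4387  0.3674 -0.0698 -0.0802] 0.05947
[(1, 0)] [0.1124 0.4935 0.3537 0.1781 0.1216] 0.05594
[(1, 1)] [ 0.309   0.5307  0.4792  0.3351 -0.0632] 0.00205
[(3, 1)] [ 0.2665  0.5514  0.4666  0.3185 -0.0611] 0.00214
[(4, 0), (6, 0)] [-0.3166  0.7405  0.3059  0.115  -0.1431  0.0079] 0.05947
[(3, 1), (5, 1)] [ 0.2649  0.5571  0.4645  0.3231 -0.0575 -0.0044] 0.00094
[(1, 1), (3, 1), (5, 1)] [ 2.871e-01  5.418e-01  4.725e-01  3.270e-01 -3.050e-02 -3.140e-02
 -4.000e-04] 0.0
[(2, 0), (4, 0)] [-0.2506  0.7093  0.3159  0.1329  0.0041 -0.127 ] 0.05864
[(3, 0), (4, 0), (5, 0)] [-0.6965  0.8767  0.2433 -0.0064 -0.0607 -0.2971  0.0582] 0.064
[(2, 0), (4, 0), (6, 0)] [-0.3031  0.7249  0.3065  0.1038  0.0165 -0.1378  0.0147] 0.0591
```

```bash
cat >> kin.py <<'E'
from scipy.optimize import least_squares
COL=[(0,2),(2,2),(4,2),(6,2),(1,1),(3,1),(5,1)]
X=fit(json.load(open("D.json")),COL)[0]
lo=np.array([-2.96,-.34,-1.41,.24,-1.37,.17,-2.96]); hi=np.array([2.96,2.1,1.46,2.44,4.51,1.92,2.96])
def fk(q):
    fr=frames(q); return sum(fr[k].apply(np.eye(3)[j])*x for (k,j),x in zip(COL,X)), fr[-1]*R.from_euler("z",np.pi)
def ik(p,Rt,q0):
    def fun(q):
        pp,RR=fk(q); return np.r_[(pp-p)*5,(RR.inv()*Rt).as_rotvec(),.003*(q-q0)]
    s=least_squares(fun,np.clip(q0,lo+.03,hi-.03),bounds=(lo+.02,hi-.02)); pp,RR=fk(s.x)
    return s.x,np.linalg.norm(pp-p)*1000,np.degrees((RR.inv()*Rt).magnitude())
Ya=np.radians(6.8); TX=np.array([np.cos(Ya),np.sin(Ya),0]); TY=np.array([-TX[1],TX[0],0]); TO=np.array([.6173,.0692,.015]); Z=np.array([0,0,1.])
def tri(x,y,z): return TO+TX*x+TY*y+Z*z
def tool(beta,phi,G,yaw=0,jaw=-1):
    """G grip point world; turner rolled by -phi about trivet x"""
    b=np.radians(beta); Rr=R.from_rotvec(-TX*np.radians(phi))
    z=Rr.apply(TX*np.sin(b)-Z*np.cos(b)); x=Rr.apply(jaw*TY); return G+z*.0187, rot(x,z)
E
python3 - <<'E'
from kin import *
o=readout.get_obs(); 
for jaw in(-1,1):
  for beta in(-20,0,10,15):
    q=np.array(json.load(open("D.json"))[1][0]); 
    if jaw==1: q[6]+=np.pi if q[6]<0 else -np.pi
    print("beta",beta,jaw)
    for phi in(0,0.1,20,40,60,80,100):
        p=np.radians(phi); n=np.array([np.sin(p),np.cos(p)]); l=np.array([-np.cos(p),np.sin(p)])
        yz=np.array([0,.029])+l*.06+n*(.015) 
        if phi==0: yz=np.array([-.062,.03])
        G=tri(-.125,*yz); pos,Rt=tool(beta,phi,G,jaw=jaw); q,e1,e2=ik(pos,Rt,q); print(phi,q.round(2),round(e1,1),round(e2,1))
E
```

```text
beta -20 -1
0 [ 0.01  0.65 -0.16  1.86  0.11  0.98 -1.66] 0.0 0.0
0.1 [ 0.    0.63 -0.16  1.86  0.1   1.01 -1.67] 0.0 0.0
20 [-0.26  0.62 -0.04  1.87  0.32  1.09 -2.03] 0.0 0.0
40 [-0.5   0.69  0.05  1.84  0.47  1.26 -2.33] 0.0 0.0
60 [-0.68  0.83  0.14  1.78  0.55  1.46 -2.54] 0.0 0.0
80 [-0.81  1.02  0.21  1.7   0.59  1.66 -2.69] 0.0 0.0
100 [-0.88  1.22  0.29  1.6   0.6   1.86 -2.79] 0.0 0.0
beta 0 -1
0 [ 0.    0.5  -0.14  2.11  0.13  0.54 -1.68] 0.0 0.0
0.1 [-0.    0.48 -0.14  2.1   0.12  0.57 -1.68] 0.0 0.0
20 [-0.4   0.47  0.07  2.12  0.5   0.69 -2.2 ] 0.0 0.0
40 [-0.68  0.57  0.17  2.09  0.7   0.93 -2.53] 0.0 0.0
60 [-0.87  0.75  0.23  2.01  0.76  1.18 -2.7 ] 0.0 0.0
80 [-0.99  0.97  0.28  1.92  0.77  1.42 -2.78] 0.0 0.0
100 [-1.06  1.2   0.33  1.81  0.77  1.64 -2.81] 0.0 0.0
beta 10 -1
0 [-0.06  0.45 -0.06  2.23  0.09  0.28 -1.65] 0.0 0.0
0.1 [-0.06  0.42 -0.06  2.23  0.09  0.31 -1.65] 0.0 0.0
20 [-0.7   0.45  0.4   2.26  0.53  0.42 -2.24] 0.0 0.0
40 [-1.04  0.6   0.56  2.22  0.71  0.64 -2.56] 0.0 0.0
60 [-1.2   0.82  0.59  2.15  0.73  0.88 -2.67] 0.0 0.0
80 [-1.29  1.06  0.5
[... 1371 characters left out ...]
3  0.09  0.31  1.49] 0.0 0.0
20 [-0.7   0.45  0.4   2.26  0.53  0.42  0.9 ] 0.0 0.0
40 [-1.04  0.6   0.56  2.22  0.71  0.64  0.59] 0.0 0.0
60 [-1.2   0.82  0.59  2.15  0.73  0.88  0.47] 0.0 0.0
80 [-1.29  1.06  0.59  2.04  0.72  1.11  0.43] 0.0 0.0
100 [-1.33  1.31  0.59  1.93  0.71  1.34  0.43] 0.0 0.0
beta 15 1
0 [ 0.11  0.45 -0.25  2.28  0.59  0.19  1.01] 0.0 0.0
0.1 [ 0.14  0.42 -0.3   2.28  0.56  0.23  1.04] 0.0 0.0
20 [-0.24  0.41 -0.17  2.29  1.08  0.53  0.38] 0.0 0.0
40 [-0.48  0.51 -0.15  2.25  1.15  0.91  0.19] 0.0 0.0
60 [-0.68  0.69 -0.1   2.17  1.13  1.24  0.12] 0.0 0.0
80 [-0.82  0.9  -0.04  2.07  1.09  1.51  0.1 ] 0.0 0.0
100 [-0.92  1.13  0.04  1.96  1.06  1.74  0.11] 0.0 0.0
```

```bash
python3 - <<'E'
from h import *
f=get("w3")
for u,v,z in[(275,183,.045),(300,183,.045),(271.5,320,.045),(298.5,320,.045),(257,29,.018),(325,29,.018),(252,143,.018),(325,143,.018)]: print(onz(f,u,v,z).round(4))
a=np.radians(-4.2); t=np.array([np.cos(a),np.sin(a),0]); n=np.array([-t[1],t[0],0])
for z in(.075,.0180): print(plan([.474,-.229,z],rot(-n,[0,0,-1])))
E
```

```text
[ 0.5041 -0.2236  0.045 ]
[ 0.5032 -0.2421  0.045 ]
[ 0.4078 -0.2166  0.045 ]
[ 0.4073 -0.2351  0.045 ]
[ 0.6562 -0.2141  0.018 ]
[ 0.651  -0.2759  0.018 ]
[ 0.5462 -0.2058  0.018 ]
[ 0.5426 -0.2676  0.018 ]
(array([17.5,  0.7, 45.5]), array([-26.7 ,   3.86,   1.19]))
(array([20.9, 26.4, 96.3]), array([-26.7 ,   3.86,   1.19]))
```

```bash
python3 -m handwheel '6 0 15 -9 1.3 .4 60; 12 0 30 -18 2.6 .8 60; 18.5 1 45 -26.7 3.9 1.2 60; 20 14 71 -26.7 3.9 1.2 60; 22 26.4 94 -26.7 3.9 1.2 60; 22 26.4 96.3 -26.7 3.9 1.2 60; 22 26.4 96.3 -26.7 3.9 1.2 60'; python3 - <<'E'
from h import *
o=readout.get_obs(); print(o["joints"].round(3))
a=np.radians(-4.2); t=np.array([np.cos(a),np.sin(a),0]); n=np.array([-t[1],t[0],0])
print(plan([.474,-.230,.018],rot(-n,[0,0,-1])))
snap("wrist","w4")
E
```

```text
clock: 2.98
tcp_pos: [0.4759, -0.2286, 0.0196]
orientation: [2.14, -2.299, -0.002]
contact_force: [-0.2, -0.8, 0.1]
grip_width: 0.0596
[ 0.081  0.567  0.316  2.071 -0.324  0.552 -1.014]
(array([1.6, 1.8, 1.6]), array([0.09, 0.02, 0.1 ]))
```

View pics/w4.png

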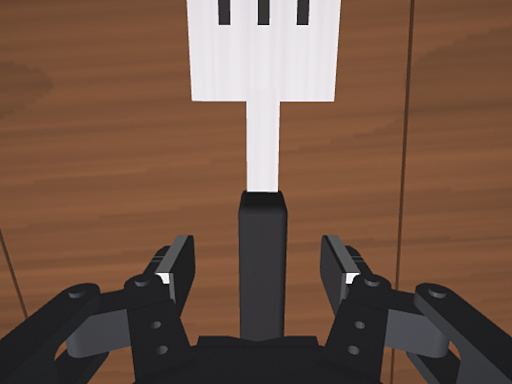

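```bash
python3 -m handwheel '1.6 1.8 1.6 0 0 0 40; 1.6 1.8 1.6 0 0 0 10; 1.6 1.8 1.6 0 0 0 10; 1.6 1.8 1.6 0 0 0 10; 1.6 1.8 1.6 0 0 0 10' 110; python3 - <<'E'
from h import *
o=readout.get_obs(); print(o["tcp_pos"],o["grip_width"],o["contact_force"])
snap("wrist","w5"); f=get("w5")
E
```

```text
clock: 3.65
tcp_pos: [0.4741, -0.2293, 0.0182]
orientation: [-2.141, 2.299, 0.003]
contact_force: [-1.9, 0.3, 7.8]
grip_width: 0.018
[ 0.47412684 -0.22928812  0.01819494] 0.018042729883925107 [-1.86849649  0.28462651  7.80868965]
```

View pics/w5.png

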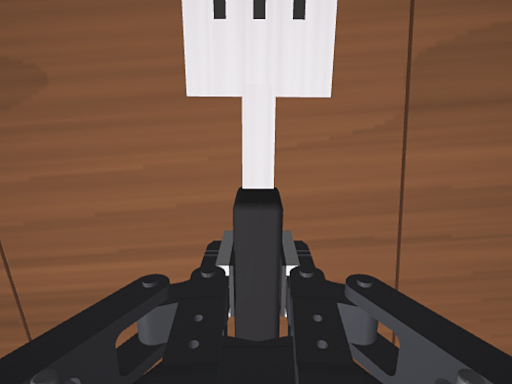

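```bash
python3 - <<'E'
from h import *
f=get("w5"); o=readout.get_obs(); R0=R.from_rotvec(o["orientation"])
for nm,u,v,z in[("bl",186.5,97,.018),("br",331.5,97,.018),("hl",236,188,.045),("hr",281.5,188,.045),("tl",183,3,.018),("tr",337,3,.018)]:
    p=onz(f,u,v,z); print(nm,p.round(4),(R0.inv().apply(p-o["tcp_pos"])*1000).round(1))
E
python3 -m handwheel '0 0 -20 0 0 0 10; 0 0 -50 0 0 0 10; 0 0 -50 0 0 0 10'
python3 - <<'E'
from h import *
snap("wrist","w6"); snap("scene","s6"); crop("s6",150,100,340,270,4,"s6c"); o=readout.get_obs(); print(o)
E
```

```text
bl [ 0.547  -0.2041  0.018 ] [-30.3 -70.9   0.2]
br [ 0.5425 -0.2665  0.018 ] [ 32.3 -70.9   0.1]
hl [ 0.5121 -0.2242  0.045 ] [ -7.8 -37.5 -26.8]
hr [ 0.5109 -0.2414  0.045 ] [  9.4 -37.5 -26.9]
tl [ 0.5829 -0.2074  0.018 ] [-2.95e+01 -1.07e+02  1.00e-01]
tr [ 0.5785 -0.269   0.018 ] [  32.2 -107.     0. ]
clock: 4.08
tcp_pos: [0.4754, -0.2295, 0.069]
orientation: [-2.141, 2.297, -0.002]
contact_force: [-1.2, 1.0, -1.5]
grip_width: 0.0182
{'clock': 4.175, 'joints': array([ 0.04225618,  0.48402728,  0.36468884,  2.05959178, -0.28101051,
        0.6467625 , -1.04562016]), 'qvel': array([ 0.00502676,  0.01667075, -0.00707918,  0.00912957, -0.00115351,
        0.00045819,  0.00049998]), 'tau': array([ 1.38120214e-02, -4.91354370e+01,  6.24174982e+00, -1.91868585e+01,
        1.46166622e-02, -5.91260428e-02, -1.35162030e-02]), 'tcp_pos': array([ 0.47396808, -0.22857167,  0.06707025]), 'orientation': array([-2.14260193,  2.29742675,  0.00384052]), 'contact_force': array([ 0.0912153 , -0.00797371, -1.46432194]), 'moment': array([ 0.00388607,  0.04304128, -0.02100226]), 'grip_width': 0.017997386676125684}
```

View pics/w6.png

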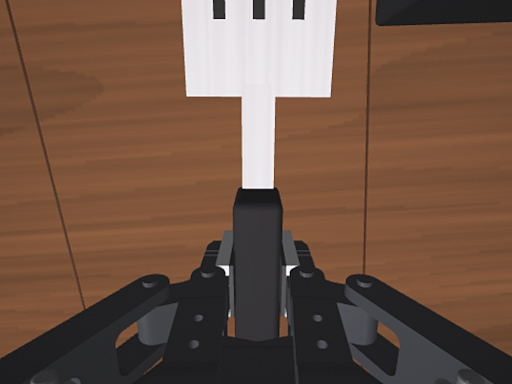

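View pics/s6c.png

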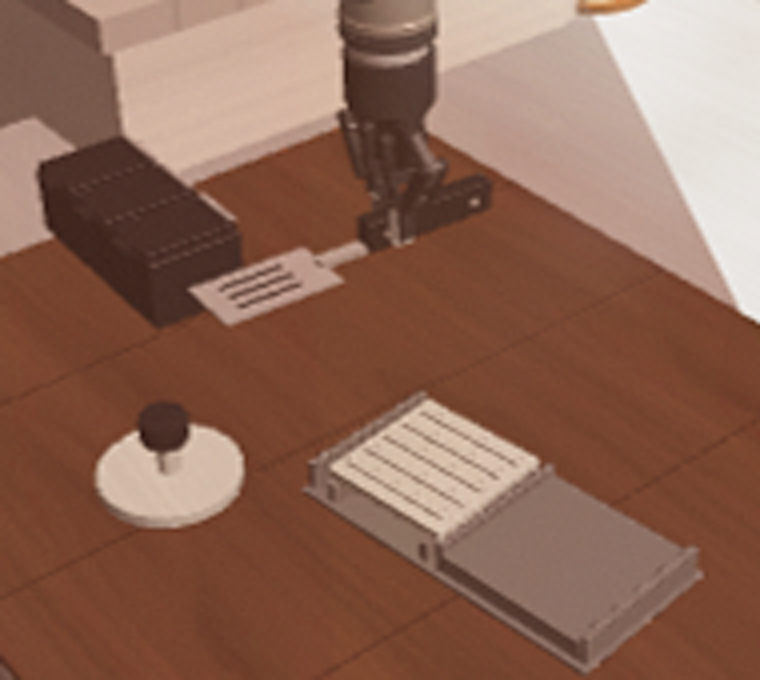

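```bash
cat >> kin.py <<'E'
def turner(xc,yc,zc,yaw=0,pitch=0,phi=0):
    """turner pose in trivet frame: blade underside centre (m, z over board), yaw/pitch(tip down +)/roll(right side up +) deg -> TCP pos, R (world)"""
    Rt=R.from_matrix(np.c_[TX,TY,Z])*R.from_euler("ZYX",[yaw,pitch,-phi],degrees=True)
    C=tri(xc,yc,zc); Rtool=Rt*R.from_matrix(np.array([[0,-1,0],[-1,0,0],[0,0,-1.]]))  # tool x=-ty, y=-tx, z=-tz
    return C-Rtool.apply([.0005,-.126,.0032]),Rtool
def state_turner(o=None):
    o=o or readout.get_obs(); Rtool=R.from_rotvec(o["orientation"]); C=o["tcp_pos"]+Rtool.apply([.0005,-.126,.0032])
    Rt=R.from_matrix(np.c_[TX,TY,Z]).inv()*Rtool*R.from_matrix(np.array([[0,-1,0],[-1,0,0],[0,0,-1.]])).inv()
    d=C-TO; e=Rt.as_euler("ZYX",degrees=True); return np.r_[d@TX,d@TY,d[2]].round(4), np.array([e[0],e[1],-e[2]]).round(2)
E
python3 - <<'E'
from kin import *
print(state_turner()); o=readout.get_obs(); print(fk(o["joints"])[0]-o["tcp_pos"])
for pitch in(0,4,8):
  for yaw in(0,15,-15,30):
    q=o["joints"].copy(); out=[]
    for tip in(.02,0,-.02,-.04,-.06,-.08):
        c,s=np.cos(np.radians(yaw)),np.sin(np.radians(yaw))
        zc=.0085+.055*np.sin(np.radians(pitch))
        p,Rt=turner(tip-.055*c,-.062-.055*s,zc,yaw,pitch); q,e1,e2=ik(p,Rt,q); out.append((tip,round(np.hypot(*p[:2]),3),round(e1+e2,1)))
    print(pitch,yaw,out,q.round(2))
E
```

```text
(array([-0.0539, -0.3028,  0.0487]), array([-10.79,   0.1 ,  -0.1 ]))
[ 1.51590107e-08 -1.30678208e-08 -1.11710577e-08]
0 0 [(0.02, np.float64(0.465), np.float64(0.0)), (0, np.float64(0.445), np.float64(0.0)), (-0.02, np.float64(0.425), np.float64(0.0)), (-0.04, np.float64(0.406), np.float64(0.0)), (-0.06, np.float64(0.386), np.float64(0.0)), (-0.08, np.float64(0.366), np.float64(0.0))] [-0.21  0.36  0.12  2.42 -0.12  0.36 -1.44]
0 15 [(0.02, np.float64(0.48), np.float64(0.0)), (0, np.float64(0.46), np.float64(0.0)), (-0.02, np.float64(0.441), np.float64(0.0)), (-0.04, np.float64(0.422), np.float64(0.0)), (-0.06, np.float64(0.402), np.float64(0.0)), (-0.08, np.float64(0.383), np.float64(0.0))] [-0.16  0.38  0.2   2.39 -0.2   0.38 -0.97]
0 -15 [(0.02, np.float64(0.467), np.float64(0.0)), (0, np.float64(0.447), np.float64(0.0)), (-0.02, np.float64(0.427), np.float64(0.0)), (-0.04, np.float64(0.407), np.float64(0.0)), (-0.06, np.float64(0.387), np.float64(0.0)), (-0.08, np.float64(0.367), np.float64(0.0))] [-0.37  0.36  0.15  2.42 -0.15  0.37 -1.8 ]
0 30 [(0.02, np.float64(0.509), np.fl
[... 2093 characters left out ...]
(0.385), np.float64(0.0))] [-0.27  0.38  0.29  2.3  -0.1   0.61 -1.1 ]
8 -15 [(0.02, np.float64(0.468), np.float64(0.0)), (0, np.float64(0.448), np.float64(0.0)), (-0.02, np.float64(0.429), np.float64(0.0)), (-0.04, np.float64(0.409), np.float64(0.0)), (-0.06, np.float64(0.389), np.float64(0.0)), (-0.08, np.float64(0.369), np.float64(0.0))] [-0.49  0.38  0.35  2.32 -0.29  0.62 -1.62]
8 30 [(0.02, np.float64(0.51), np.float64(0.0)), (0, np.float64(0.491), np.float64(0.0)), (-0.02, np.float64(0.472), np.float64(0.0)), (-0.04, np.float64(0.453), np.float64(0.0)), (-0.06, np.float64(0.434), np.float64(0.0)), (-0.08, np.float64(0.416), np.float64(0.0))] [-0.17  0.41  0.25  2.25 -0.01  0.61 -0.85]
```

```bash
python3 - <<'E'
from kin import *
print(plan(*turner(-.1,-.2,.045)));print(plan(*turner(-.138,-.062,.04)));print(plan(*turner(-.138,-.062,.0115)))
E
```

```text
(array([-68.7,  62.4,   4.1]), array([  0.09,   0.11, -10.79]))
(array([-197.2,  125.6,    9.4]), array([  0.09,   0.11, -10.79]))
(array([-197.1,  125.5,   37.9]), array([  0.09,   0.11, -10.79]))
```

```bash
python3 -m handwheel '-20 20 1 0 0 -2.5 10; -48 42 3 0 0 -5 10; -80 68 4 0 0 -8 10; -120 90 5 0 0 -10.8 10; -160 112 7 0 0 -10.8 10; -185 122 8 0 0 -10.8 10; -197 125.6 9.4 0 0 -10.8 10; -197 125.6 9.4 0 0 -10.8 10;  -197 125.6 9.4 0 0 -10.8 10'; python3 - <<'E'
from kin import *
print(state_turner(),readout.get_obs()["joints"].round(2),plan(*turner(-.138,-.062,.0115)))
snap("wrist","w7"); snap("top","t7");crop("t7",155,125,345,290,4,"t7c"); snap("scene","s7");crop("s7",200,150,400,270,4,"s7c")
E
```

```text
clock: 5.3
tcp_pos: [0.3625, -0.0241, 0.0581]
orientation: [2.348, -2.086, -0.004]
contact_force: [-0.3, 0.6, -1.7]
grip_width: 0.0182
(array([-0.1381, -0.0631,  0.0396]), array([-0.04,  0.12, -0.08])) [-0.37  0.29  0.3   2.42 -0.19  0.46 -1.36] (array([-1. , -0.1, 28.4]), array([ 0.12,  0.08, -0.04]))
```

View pics/w7.png

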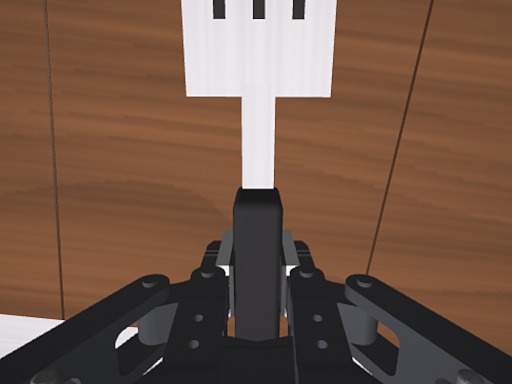

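View pics/t7c.png

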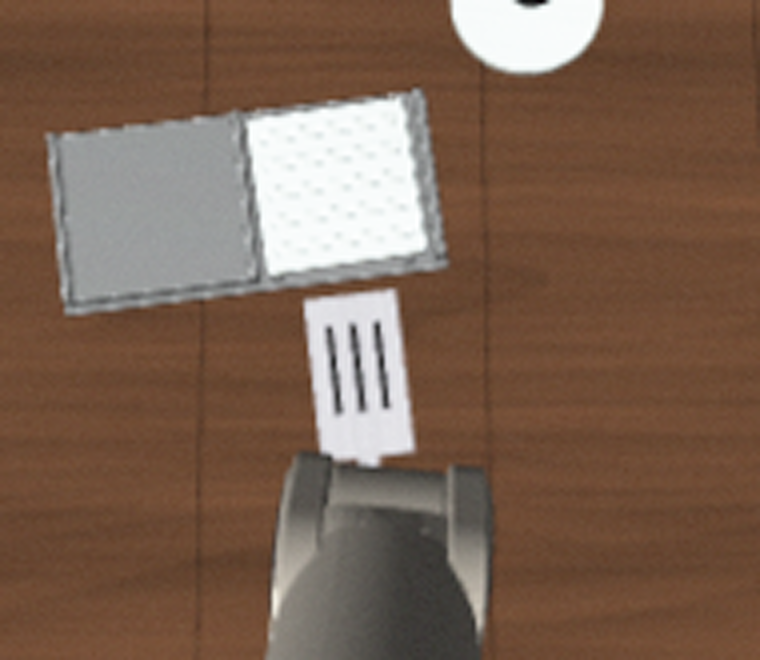

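View pics/s7c.png

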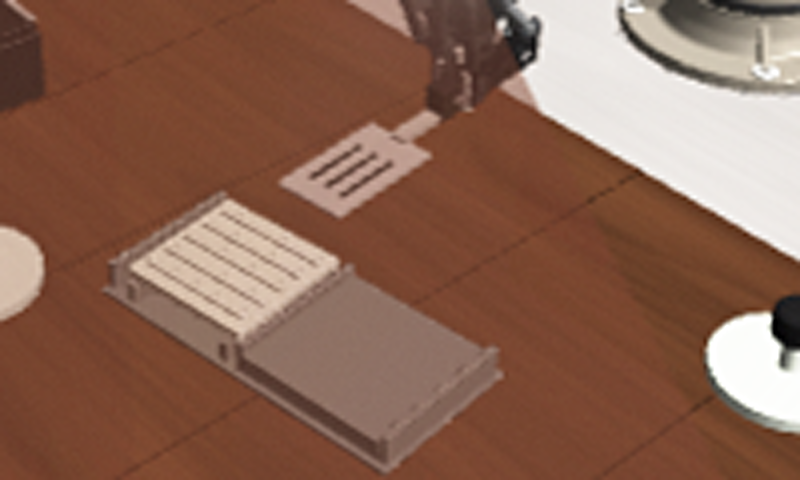

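```bash
python3 - <<'E'
from kin import *
f=get("t7")
def t(u,v,z):
    d=onz(f,155+u/4-.4,125+v/4-.4,z)-TO; return (np.r_[d@TX,d@TY]*1000).round(1)
print("tip",t(304,299,.058),t(396,290,.058),"back",t(321,461,.058),t(415,452,.058))
print("plate near",t(268,278,.0475),t(431,252,.0475),"far",t(246,118,.0475),t(407,94,.0475))
print("ridge near end",t(260,283,.044)," far",t(238,115,.044),"nr pad",t(448,268,.017), "lip L near",t(68,310,.044))
E
```

```text
tip [-81.  -31.3] [-82.4 -94. ] back [-190.9  -30.1] [-192.7  -92.9]
plate near [-61.6  -8.3] [ -57.2 -121.5] far [53.1 -5.5] [  56.9 -119.3]
ridge near end [-63.8  -2.3]  far [57. -0.] nr pad [ -64.2 -133.7] lip L near [-66.4 129.8]
```

```bash
python3 -m handwheel '-.5 0 15 0 0 0 10; -1 0 28.4 0 0 0 10; -1 -5 28.4 0 0 0 10; -1 -20 28.4 0 0 0 10; -1 -35 28.4 0 0 0 10; -1 -50 28.4 0 0 0 10; -1 -50 28.4 0 0 0 10'; python3 - <<'E'
from kin import *
print(state_turner(),readout.get_obs()["joints"].round(2),plan(*turner(-.012,-.062,.0115)))
snap("scene","s8");crop("s8",200,150,400,270,4,"s8c"); snap("wrist","w8")
E
```

```text
clock: 6.32
tcp_pos: [0.4142, -0.0163, 0.0302]
orientation: [-2.349, 2.084, 0.001]
contact_force: [0.7, -0.4, -1.4]
grip_width: 0.0182
(array([-0.0858, -0.0613,  0.012 ]), array([ 0.03, -0.03, -0.09])) [-0.31  0.41  0.23  2.32 -0.23  0.43 -1.34] (array([  0.7, -73.8,   0.5]), array([-0.03,  0.09,  0.03]))
```

View pics/w8.png

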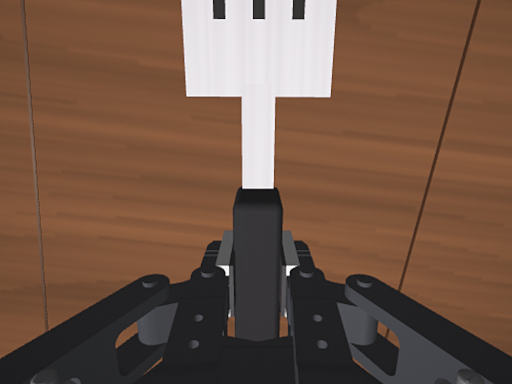

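View pics/s8c.png

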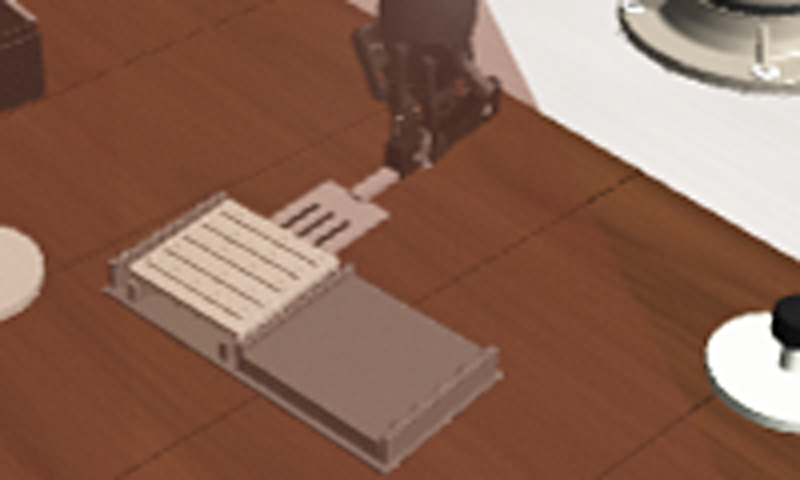

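```bash
python3 -m handwheel '.7 -18 .5 0 0 0 10; .7 -37 .5 0 0 0 10; .7 -56 .5 0 0 0 10; .7 -74 .5 0 0 0 10; .7 -74 .5 0 0 0 10'; python3 - <<'E'
from kin import *
print(state_turner(),readout.get_obs()["joints"].round(2),readout.get_obs()["contact_force"])
snap("scene","s9");crop("s9",200,150,400,270,4,"s9c"); snap("top","t9");crop("t9",155,125,345,290,4,"t9c")
E
```

```text
clock: 7.05
tcp_pos: [0.4861, -0.0084, 0.0293]
orientation: [-2.349, 2.085, 0.003]
contact_force: [-0.1, -0.3, -1.5]
grip_width: 0.0178
(array([-0.0135, -0.062 ,  0.0109]), array([ 0.01,  0.06, -0.1 ])) [-0.3   0.49  0.24  2.16 -0.23  0.51 -1.34] [-0.07764991 -0.3163529  -1.48707811]
```

View pics/s9c.png

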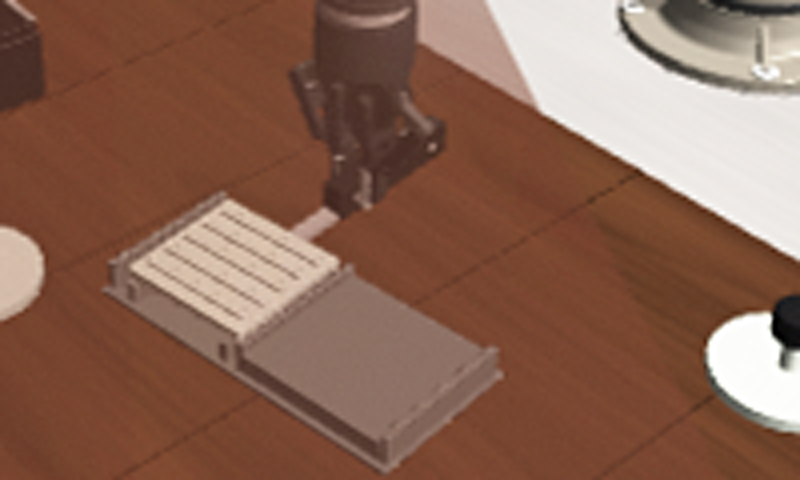

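View pics/t9c.png

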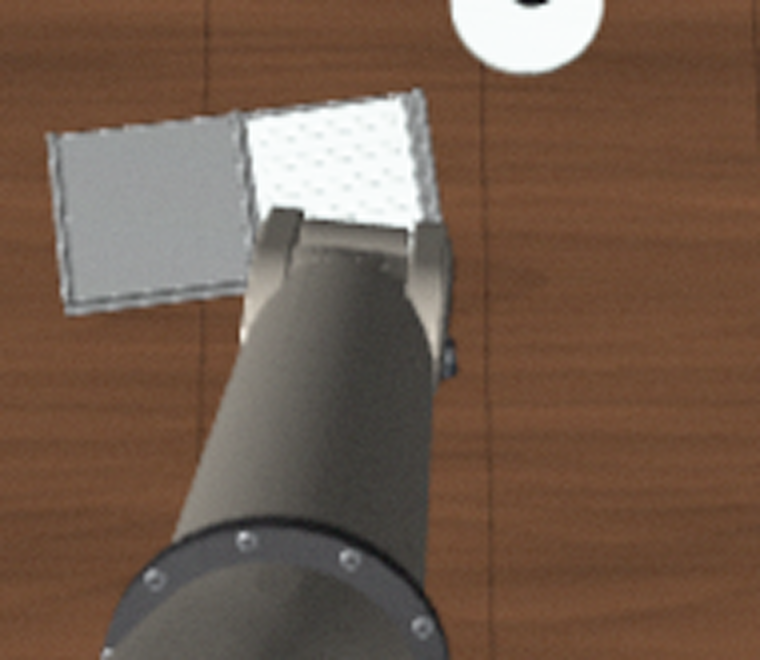

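```bash
cat >> kin.py <<'E'
def hinge(th,up=0,left=0,L=55,lift=1,xc=-13.5):
    t=np.radians(th); P=np.array([-(3+11*np.sin(t)),21+lift]); u=np.array([-np.cos(t),np.sin(t)]); n=np.array([np.sin(t),np.cos(t)])
    C=P+u*(L+up)-3*n+np.array([left,0]); return turner(xc/1000,C[0]/1000,C[1]/1000,0,0,th),C.round(1)
E
python3 - <<'E'
from kin import *
f=get("t1"); print("press_b",onz(f,123,259,.03),"knob",onz(f,118,258,.077))
q=readout.get_obs()["joints"]
for th,up,left in[(0,0,0),(10,0,0),(20,0,0),(30,0,0),(40,0,0),(50,0,0),(60,0,0),(70,0,0),(70,20,0),(70,45,0),(70,45,20),(70,45,45),(70,45,60)]:
    (p,Rt),C=hinge(th,up,left); q,e1,e2=ik(p,Rt,q); W=p-Rt.apply([0,0,X[3]]); print(th,up,left,C,q.round(2),round(e1+e2,2),"W",W.round(3))
E
```

```text
press_b [0.38360406 0.31850241 0.03      ] knob [0.38506291 0.31719188 0.077     ]
0 0 0 [-58.  19.] [-0.32  0.48  0.25  2.16 -0.22  0.53 -1.36] 0.0 W [ 0.486 -0.004  0.364]
10 0 0 [-59.6  28.6] [-0.59  0.49  0.44  2.18 -0.05  0.53 -1.6 ] 0.0 W [0.479 0.051 0.369]
20 0 0 [-59.5  38. ] [-0.84  0.55  0.61  2.18  0.08  0.56 -1.8 ] 0.0 W [0.472 0.106 0.363]
30 0 0 [-57.6  46.9] [-1.03  0.64  0.74  2.17  0.16  0.61 -1.96] 0.0 W [0.466 0.16  0.348]
40 0 0 [-54.1  55.1] [-1.17  0.76  0.82  2.15  0.21  0.68 -2.08] 0.0 W [0.46  0.21  0.323]
50 0 0 [-49.1  62.2] [-1.26  0.88  0.86  2.12  0.24  0.76 -2.17] 0.0 W [0.455 0.255 0.289]
60 0 0 [-42.6  68.1] [-1.33  1.01  0.88  2.08  0.27  0.85 -2.24] 0.0 W [0.45  0.295 0.248]
70 0 0 [-35.   72.7] [-1.38  1.15  0.88  2.03  0.28  0.94 -2.29] 0.0 W [0.446 0.326 0.2  ]
70 20 0 [-41.8  91.5] [-1.39  1.12  0.9   2.04  0.3   0.95 -2.28] 0.0 W [0.447 0.319 0.219]
70 45 0 [-50.4 114.9] [-1.39  1.08  0.94  2.06  0.33  0.95 -2.26] 0.0 W [0.448 0.311 0.242]
70 45 20 [-30.4 114.9] [-1.41  1.08  0.93  2.04  0.31  0.99 -2.26] 0.0 W [0.446 0.331 0.242]
70 45 45 [ -5.4 114.9] [-1.43  1.08  0.92  2.01  0.29  1.04 -2.26] 0.0 W [0.443 0.356 0.242]
70 45 60 [  9.6 114.9] [-1.45  1.08  0.91  1.99  0.28  1.07 -2.26] 0.0 W [0.441 0.371 0.242]
```

```bash
python3 -m handwheel '6 0 0 0 0 0 10; 6 0 0 0 0 0 10; 6 0 -6 0 0 0 10; 6 0 -11 0 0 0 10; 6 0 -11 0 0 0 10'; python3 -m handwheel '-4 0 0 0 0 0 10; -8 0 0 0 0 0 10; -10 0 0 0 0 0 10; -10 0 0 0 0 0 10'; python3 - <<'E'
from kin import *
print(state_turner(),readout.get_obs()["contact_force"],plan(*hinge(12)[0]))
snap("scene","s10");crop("s10",200,150,400,270,4,"s10c"); snap("wrist","w10")
E
```

```text
clock: 7.78
tcp_pos: [0.4862, -0.0144, 0.0406]
orientation: [-2.349, 2.086, 0.004]
contact_force: [-0.9, -0.7, -4.0]
grip_width: 0.0181
clock: 8.28
tcp_pos: [0.485, -0.0045, 0.0402]
orientation: [2.349, -2.085, -0.004]
contact_force: [-0.2, -0.8, -4.6]
grip_width: 0.0185
(array([-0.0141, -0.058 ,  0.0218]), array([ 0.01,  0.11, -0.1 ])) [-0.15623542 -0.79242036 -4.61662875] (array([ 1.1, -0.5, -8.3]), array([ 0.1 , 12.1 ,  0.02]))
```

View pics/s10c.png

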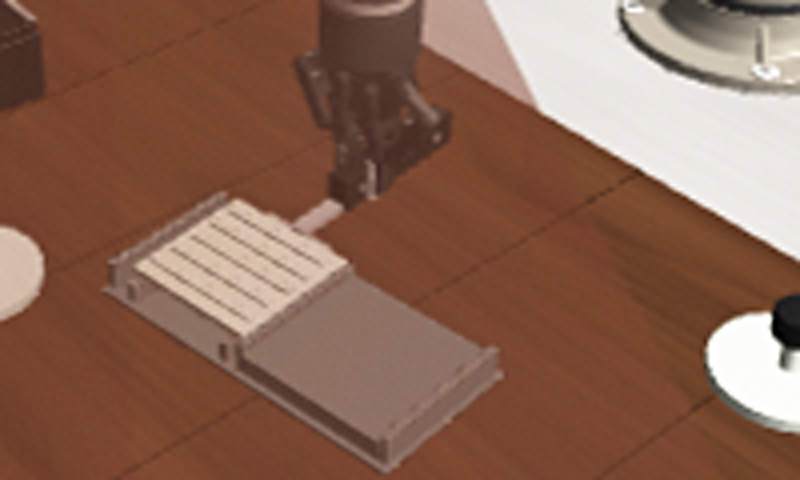

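View pics/w10.png

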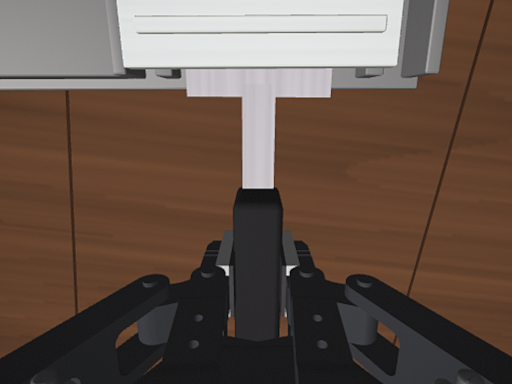

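```bash
cat > wp.py <<'E'
import sys
from kin import *
o=readout.get_obs(); print(state_turner(o),o["contact_force"].round(2))
for a in sys.argv[1:]:
    v=[float(x) for x in a.split(",")]; (p,Rt),C=hinge(*v); s,w=plan(p,Rt,o); print(a,C,s,w)
E
python3 wp.py 4 8 12 16 20 24 28
```

```text
(array([-0.014 , -0.058 ,  0.0219]), array([ 0.01,  0.09, -0.11])) [ 0.18 -0.79 -3.18]
4 [-58.8  22.8] [ 0.6 -0.5 -0.7] [0.09 4.11 0.01]
8 [-59.4  26.7] [ 0.9 -0.4 -4.5] [0.09 8.11 0.02]
12 [-59.7  30.5] [ 1.  -0.4 -8.3] [ 0.09 12.11  0.02]
16 [-59.7  34.3] [  0.8  -0.4 -12. ] [ 0.09 16.11  0.02]
20 [-59.5  38. ] [  0.3  -0.4 -15.6] [9.000e-02 2.011e+01 2.000e-02]
24 [-58.9  41.6] [ -0.4  -0.4 -19.1] [ 0.09 24.11  0.03]
28 [-58.1  45.2] [ -1.4  -0.4 -22.5] [ 0.09 28.11  0.03]
```

```bash
python3 -m handwheel '.6 -.4 -.7 0 4 0 10; .9 -.4 -4.5 0 8 0 10; 1 -.4 -8.3 0 12 0 10; .8 -.4 -12 0 16 0 10; .3 -.4 -15.6 0 20 0 10; -.4 -.4 -19 0 24 0 10; -1.4 -.4 -22.5 0 28 0 10; -1.4 -.4 -22.5 0 28 0 10'; python3 wp.py 32 36 40 44 48 52; python3 - <<'E'
from kin import *
snap("scene","s11");crop("s11",200,130,400,270,4,"s11c"); snap("wrist","w11")
E
```

```text
clock: 9.38
tcp_pos: [0.4858, -0.0014, 0.0624]
orientation: [2.077, -1.836, 0.514]
contact_force: [0.2, 0.3, -3.5]
grip_width: 0.0181
(array([-0.013 , -0.056 ,  0.0445]), array([ 0.21,  0.1 , 27.89])) [ 0.22  0.25 -3.46]
32 [-57.1  48.6] [ 2.1  0.5 -3.1] [-0.02  4.11  0.23]
36 [-55.7  51.9] [ 2.2  0.5 -6.6] [-0.03  8.11  0.23]
40 [-54.1  55.1] [  2.1   0.5 -10. ] [-0.03 12.11  0.23]
44 [-52.3  58. ] [  1.6   0.5 -13.4] [-0.04 16.11  0.23]
48 [-50.2  60.9] [  0.9   0.5 -16.8] [-0.05 20.11  0.23]
52 [-47.9  63.5] [ -0.1   0.5 -20.1] [-0.06 24.11  0.22]
```

View pics/s11c.png

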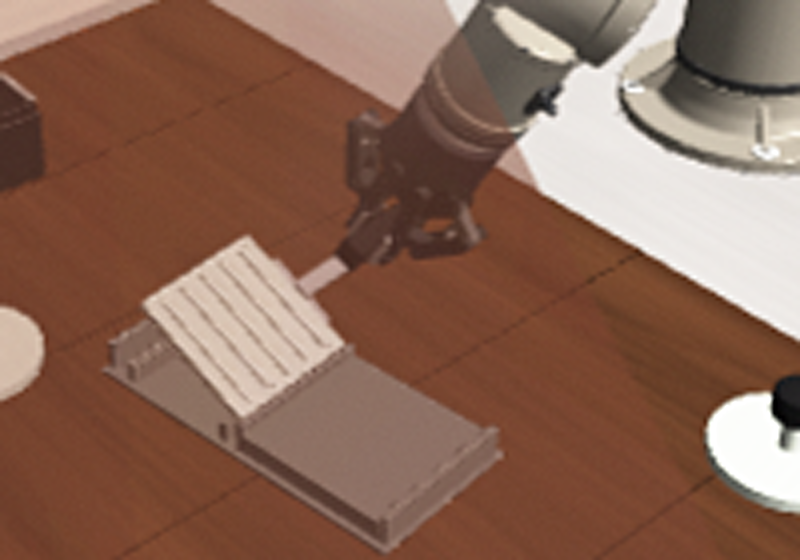

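View pics/w11.png

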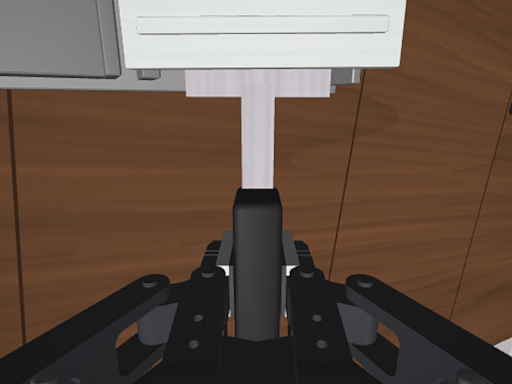

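```bash
python3 -m handwheel '2.1 .5 -3.1 0 4 0 10; 2.2 .5 -6.6 0 8 0 10; 2.1 .5 -10 0 12 0 10; 1.6 .5 -13.4 0 16 0 10; .9 .5 -16.8 0 20 0 10; -.1 .5 -20 0 24 0 10; -.1 .5 -20 0 24 0 10'; python3 wp.py 56 60 64 68 72; python3 - <<'E'
from kin import *
snap("scene","s12");crop("s12",200,130,400,270,4,"s12c"); snap("wrist","w12")
E
```

```text
clock: 10.35
tcp_pos: [0.4844, 0.0068, 0.0796]
orientation: [1.796, -1.591, 0.87]
contact_force: [-0.7, -1.7, -2.6]
grip_width: 0.0179
(array([-0.0134, -0.0489,  0.0627]), array([ 0.07,  0.12, 51.8 ])) [-0.69 -1.74 -2.6 ]
56 [-45.4  65.9] [-0.2  0.1 -4.7] [0.01 4.2  0.14]
60 [-42.6  68.1] [-0.4  0.1 -8.2] [0.01 8.2  0.14]
64 [-39.7  70.1] [ -0.9   0.1 -11.6] [ 0.   12.2   0.14]
68 [-36.6  71.9] [ -1.6   0.1 -15.1] [-0.   16.2   0.14]
72 [-33.3  73.4] [ -2.6   0.1 -18.5] [-1.00e-02  2.02e+01  1.40e-01]
```

View pics/s12c.png

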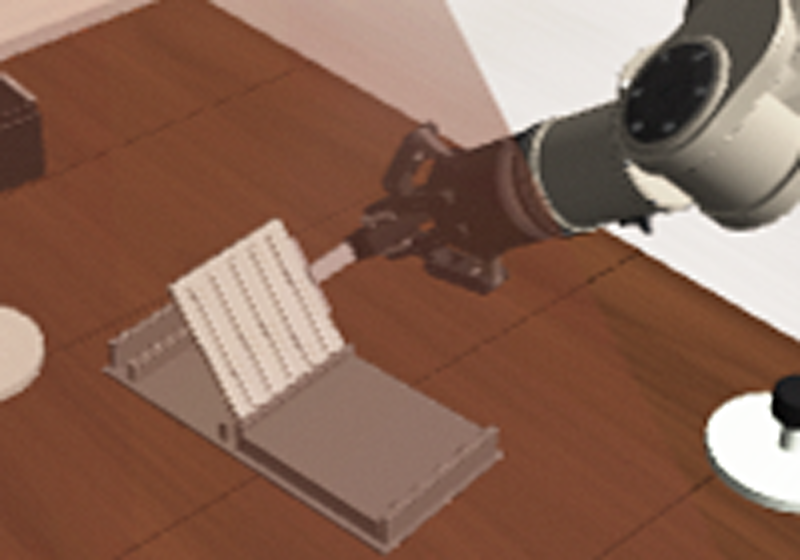

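View pics/w12.png

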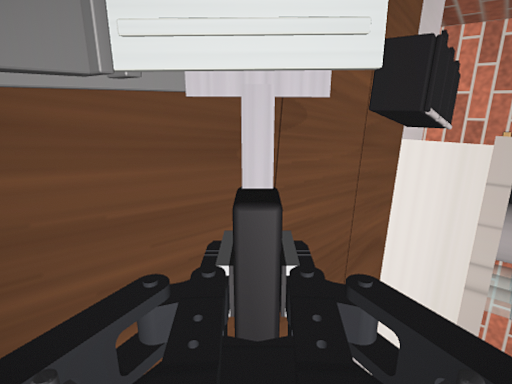

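```bash
python3 -m handwheel '-.2 0 -4.7 0 4 0 10; -.4 0 -8.2 0 8 0 10; -.9 0 -11.6 0 12 0 10; -1.6 0 -15 0 16 0 10; -2.6 0 -18.5 0 20 0 10; -2.6 0 -18.5 0 20 0 10'; python3 wp.py 72,0,0 72,20,0 72,45,0 72,45,20 72,45,35; python3 - <<'E'
from kin import *
snap("scene","s13");crop("s13",200,110,400,260,4,"s13c"); snap("wrist","w13")
E
```

```text
clock: 11.2
tcp_pos: [0.4821, 0.022, 0.0891]
orientation: [1.54, -1.366, 1.113]
contact_force: [0.9, -1.5, -2.5]
grip_width: 0.0185
(array([-0.0138, -0.0341,  0.0733]), array([-2.000e-02,  1.300e-01,  7.179e+01])) [ 0.89 -1.52 -2.49]
72,0,0 [-33.3  73.4] [-0.4 -0.3 -0.6] [0.06 0.21 0.12]
72,20,0 [-39.5  92.4] [19.6 -0.3 -0.7] [0.06 0.21 0.12]
72,45,0 [-47.2 116.2] [44.6 -0.2 -0.8] [0.06 0.21 0.12]
72,45,20 [-27.2 116.2] [ 38.3  -0.2 -19.8] [0.06 0.21 0.12]
72,45,35 [-12.2 116.2] [ 33.7  -0.2 -34. ] [0.06 0.21 0.12]
```

View pics/s13c.png

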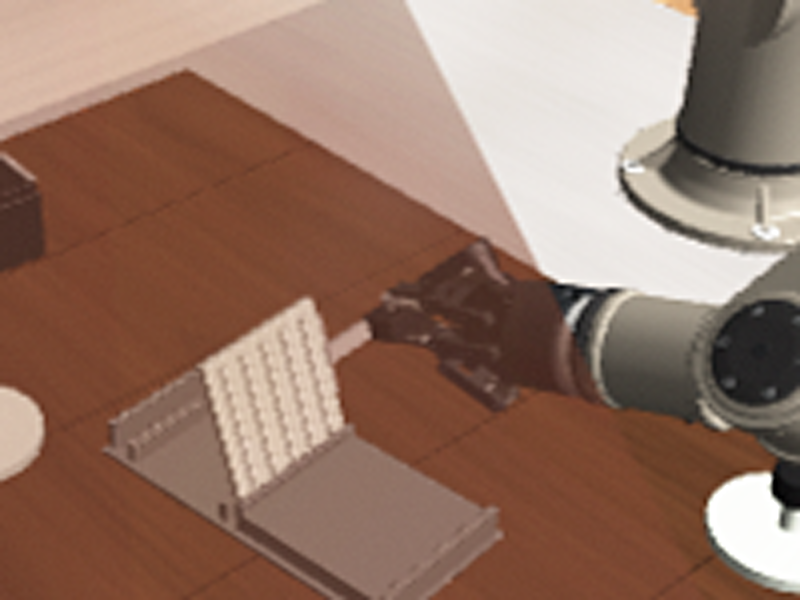

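View pics/w13.png

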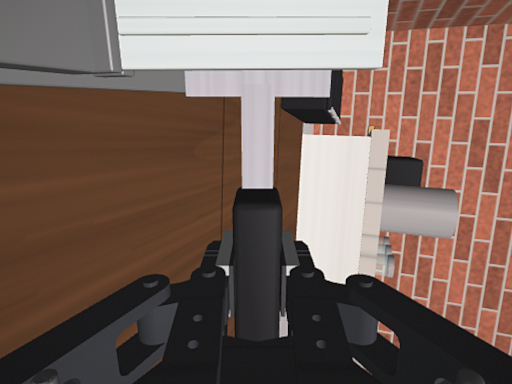

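```bash
python3 -m handwheel '12 0 0 0 0 0 10; 25 0 0 0 0 0 10; 38 0 0 0 0 0 10; 45 0 0 0 0 0 10; 45 0 0 0 0 0 10'; python3 wp.py 72,45,0 72,45,10 72,45,20 72,45,30 72,45,35 72,45,40; python3 - <<'E'
from kin import *
snap("scene","s14");crop("s14",200,110,400,260,4,"s14c"); snap("wrist","w14")
E
```

```text
clock: 11.92
tcp_pos: [0.4836, 0.0079, 0.1334]
orientation: [1.538, -1.367, 1.115]
contact_force: [0.4, -1.3, -2.2]
grip_width: 0.0184
(array([-0.014 , -0.0484,  0.1178]), array([-6.000e-02,  3.000e-02,  7.189e+01])) [ 0.36 -1.29 -2.2 ]
72,45,0 [-47.2 116.2] [-1.9 -0.5 -0.4] [0.07 0.11 0.01]
72,45,10 [-37.2 116.2] [-5.  -0.5 -9.9] [0.07 0.11 0.01]
72,45,20 [-27.2 116.2] [ -8.1  -0.5 -19.4] [0.07 0.11 0.01]
72,45,30 [-17.2 116.2] [-11.2  -0.5 -29. ] [0.07 0.11 0.01]
72,45,35 [-12.2 116.2] [-12.8  -0.5 -33.7] [0.07 0.11 0.01]
72,45,40 [ -7.2 116.2] [-14.3  -0.5 -38.5] [0.07 0.11 0.01]
```

View pics/s14c.png

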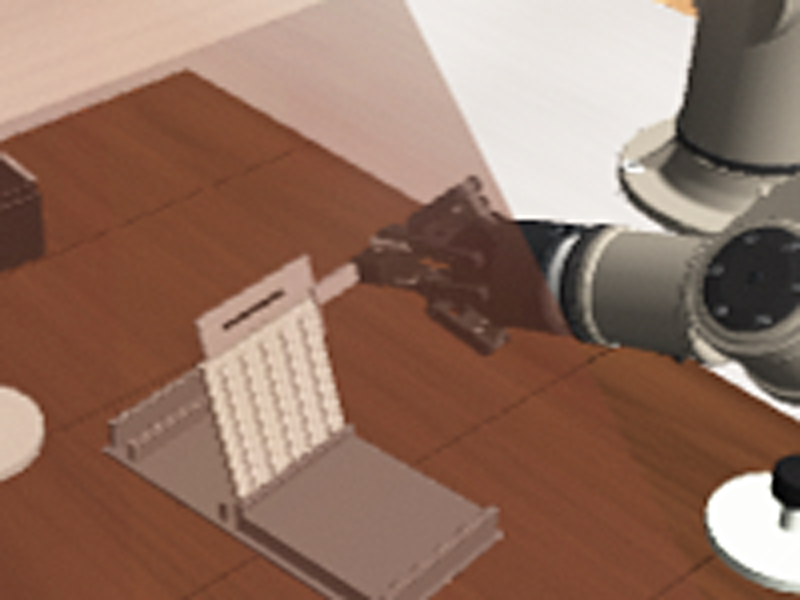

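View pics/w14.png

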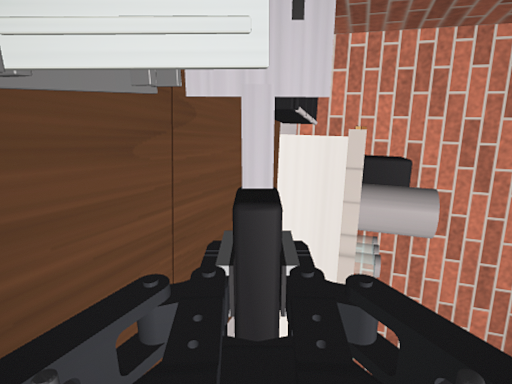

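```bash
python3 -m handwheel '-2.4 0 -7.5 0 0 0 10; -5 0 -15 0 0 0 10; -6.5 0 -20 0 0 0 10; -6.5 0 -20 0 0 0 10';  python3 - <<'E'
from kin import *
print(state_turner())
snap("scene","s15");crop("s15",200,110,400,260,4,"s15c"); snap("wrist","w15")
E
```

```text
clock: 12.52
tcp_pos: [0.4797, 0.0268, 0.134]
orientation: [1.531, -1.365, 1.114]
contact_force: [1.2, -9.6, 0.2]
grip_width: 0.0182
(array([-0.0157, -0.0297,  0.1183]), array([-0.31,  0.1 , 72.18]))
```

View pics/s15c.png

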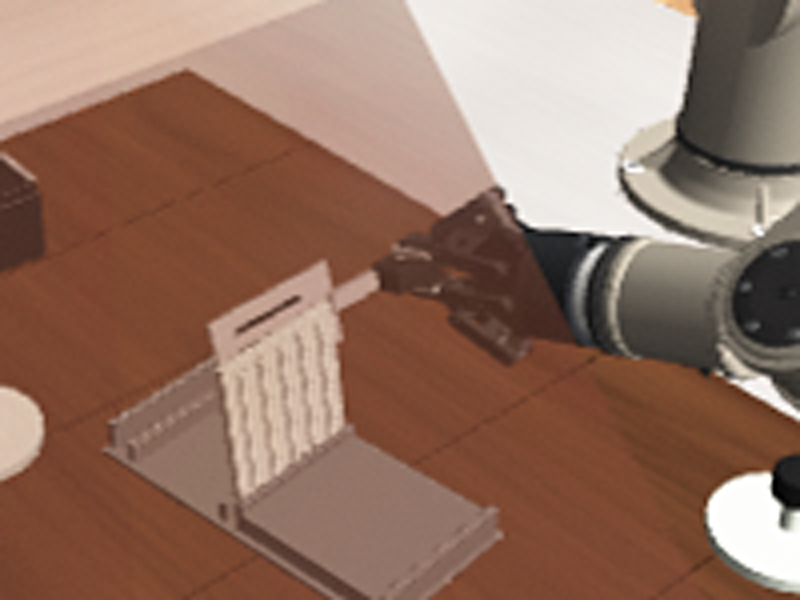

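View pics/w15.png

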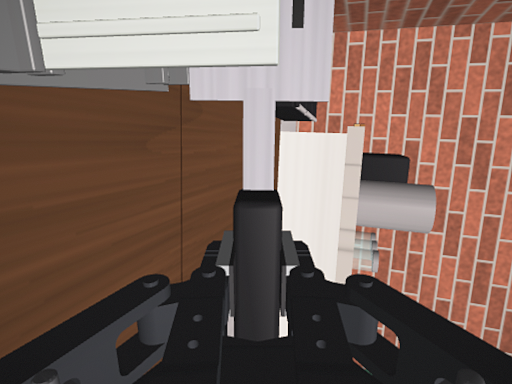

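```bash
python3 - <<'E'
from kin import *
crop("w15",0,0,130,100,6,"w15c"); crop("s15",245,165,300,245,7,"s15d")
E
```

```text
(no output)
```

View pics/w15c.png

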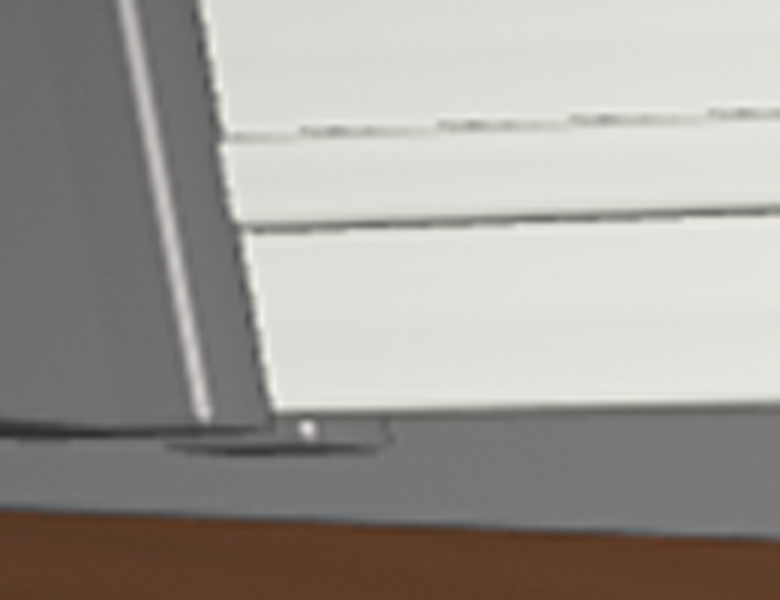

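View pics/s15d.png

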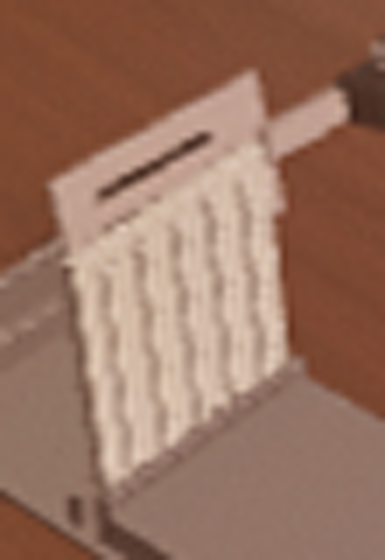

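```bash
cat >> kin.py <<'E'
def onx(f,u,v,xt):
    c,d=ray(f,u,v); c=c-TO; t=(xt-c@TX)/(d@TX); p=c+d*t; return (np.r_[p@TX,p@TY,p[2]]*1000).round(1)
E
python3 - <<'E'
from kin import *
f=get("s15")
for xt in(.050,.055):
  print(onx(f,255,202.4,xt),onx(f,260.7,235,xt),"near",onx(f,245+262/7,165+145/7,-xt),onx(f,245+290/7,165+362/7,-xt))
o=readout.get_obs(); print(o["contact_force"],o["moment"],state_turner(o))
f=get("s13"); 
E
```

```text
[ 50.  -24.8 126.2] [50.  -4.5 22.1] near [-50.  -15.6 133.2] [-50.    3.5  32.2]
[ 55.  -19.9 131.6] [55.   0.3 28.4] near [-55.  -19.8 128.6] [-55.   -0.6  26.9]
[ 1.55053877 -9.81707965 -1.27182301] [ 0.11822988 -0.09617682 -0.72579493] (array([-0.0157, -0.0299,  0.1183]), array([-0.31,  0.1 , 72.18]))
```

```bash
python3 -m handwheel '3 0 10 0 0 0 10; 6.5 0 20 0 0 0 10; 6.5 0 20 0 0 0 10'; python3 wp.py 72,45,0 72,20,0 72,0,0 66,0,0; python3 - <<'E'
from kin import *
snap("wrist","w16")
E
```

```text
clock: 13.0
tcp_pos: [0.4837, 0.0079, 0.1326]
orientation: [1.539, -1.365, 1.114]
contact_force: [-1.8, -1.4, -1.3]
grip_width: 0.0183
(array([-0.0139, -0.0483,  0.1168]), array([-3.000e-02,  9.000e-02,  7.191e+01])) [-1.8  -1.37 -1.3 ]
72,45,0 [-47.2 116.2] [-1.2 -0.4 -0.7] [0.06 0.09 0.08]
72,20,0 [-39.5  92.4] [-26.2  -0.5  -0.7] [0.06 0.09 0.08]
72,0,0 [-33.3  73.4] [-46.2  -0.5  -0.6] [0.06 0.09 0.08]
66,0,0 [-38.2  71. ] [-46.5  -0.5   4.7] [ 0.06 -5.91  0.07]
```

View pics/w16.png

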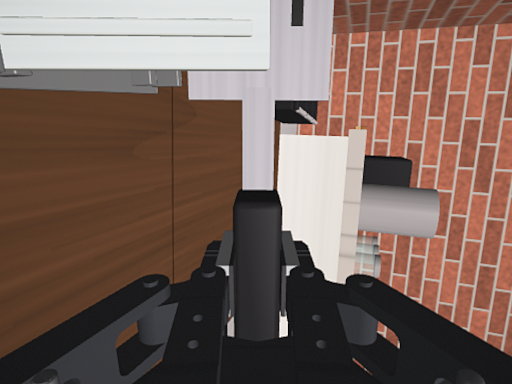

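```bash
python3 -m handwheel '-12 0 0 0 0 0 10; -24 0 0 0 0 0 10; -36 0 0 0 0 0 10; -45 0 0 0 0 0 10; -45 0 0 0 0 0 10' 120; python3 wp.py 66 60 54 48 42 36 30
```

```text
clock: 13.68
tcp_pos: [0.482, 0.0226, 0.089]
orientation: [1.54, -1.364, 1.114]
contact_force: [0.3, -0.3, -1.5]
grip_width: 0.018
(array([-0.0139, -0.0334,  0.0731]), array([4.000e-02, 1.400e-01, 7.191e+01])) [ 0.31 -0.28 -1.51]
66 [-38.2  71. ] [-0.5 -0.4  5.2] [ 0.01 -5.91  0.15]
60 [-42.6  68.1] [-1.6 -0.4 10.3] [  0.02 -11.91   0.15]
54 [-46.7  64.7] [-3.2 -0.4 15.2] [  0.03 -17.91   0.15]
48 [-50.2  60.9] [-5.4 -0.4 19.9] [  0.03 -23.91   0.15]
42 [-53.2  56.6] [-8.3 -0.4 24.2] [  0.04 -29.91   0.15]
36 [-55.7  51.9] [-11.6  -0.4  28.1] [  0.05 -35.91   0.14]
30 [-57.6  46.9] [-15.5  -0.4  31.7] [  0.06 -41.91   0.14]
```

```bash
python3 -m handwheel '-.5 0 5.2 0 -6 0 10; -1.6 0 10.3 0 -12 0 10; -3.2 0 15.2 0 -18 0 10; -5.4 0 20 0 -24 0 10; -8.3 0 24 0 -30 0 10; -11.6 0 28 0 -36 0 10; -15.5 0 31.7 0 -42 0 10; -15.5 0 31.7 0 -42 0 10'; python3 wp.py 30;  python3 - <<'E'
from kin import *
snap("wrist","w17"); snap("scene","s17");crop("s17",200,130,400,270,4,"s17c")
E
```

```text
clock: 14.68
tcp_pos: [0.4843, -0.0057, 0.0664]
orientation: [2.045, -1.827, 0.545]
contact_force: [-0.0, -0.6, -1.6]
grip_width: 0.0183
(array([-0.015 , -0.0615,  0.0488]), array([-0.35,  0.03, 29.87])) [-0.04 -0.62 -1.62]
30 [-57.6  46.9] [-3.6 -1.4  0.2] [ 0.21  0.13 -0.29]
```

View pics/w17.png

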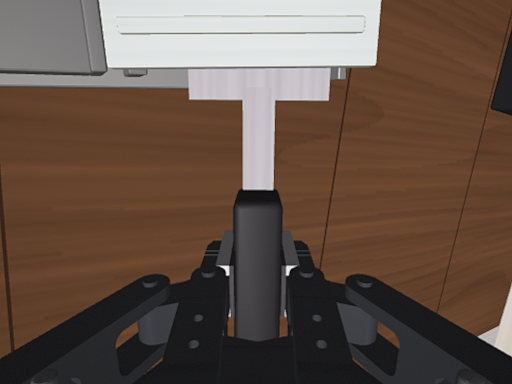

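View pics/s17c.png

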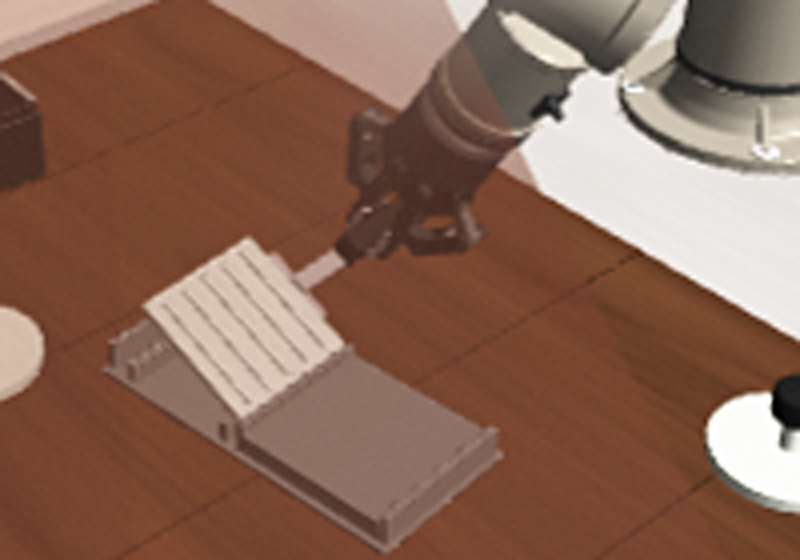

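```bash
cat > wq.py <<'E'
import sys
from kin import *
# args: theta,Py,Pz,L[,xc]
def hp(th,py,pz,L,xc=-13.5):
    t=np.radians(th); u=np.array([-np.cos(t),np.sin(t)]); n=np.array([np.sin(t),np.cos(t)]); C=np.array([py,pz])+u*L-3*n
    return turner(xc/1000,C[0]/1000,C[1]/1000,0,0,th),C.round(1)
if __name__=="__main__":
    o=readout.get_obs(); print(state_turner(o),o["contact_force"].round(2),o["clock"])
    for a in sys.argv[1:]:
        v=[float(x) for x in a.split(",")]; (p,Rt),C=hp(*v); s,w=plan(p,Rt,o); print(a,C,s,w)
E
python3 wq.py 30,-5.9,20.1,62.5 24,-5.5,21,62.5 18,-5,21,62.5 14,-5,22,62.5 14,-5,27,62.5 14,-5,34,62.5
```

```text
(array([-0.0144, -0.0585,  0.0475]), array([-0.07,  0.11, 29.99])) [-0.37 -1.18 -2.96] 14.775
30,-5.9,20.1,62.5 [-61.5  48.8] [ 3.3 -0.9  0.8] [ 0.13  0.01 -0.  ]
24,-5.5,21,62.5 [-63.8  43.7] [ 3.1 -0.9  6.3] [ 0.13 -5.99 -0.01]
18,-5,21,62.5 [-65.4  37.5] [ 1.6 -0.9 12.4] [ 1.300e-01 -1.199e+01 -1.000e-02]
14,-5,22,62.5 [-66.4  34.2] [ 1.1 -1.  15.8] [  0.13 -15.99  -0.02]
14,-5,27,62.5 [-66.4  39.2] [ 3.6 -0.9 11.4] [  0.13 -15.99  -0.02]
14,-5,34,62.5 [-66.4  46.2] [ 7.1 -0.9  5.4] [  0.13 -15.99  -0.02]
```

```bash
python3 wq.py 25,-5,21,60 20,-5,21,60 16,-5,22,60 12,-5,22,60 12,-5,26,60 12,-5,30,60 12,-5,36,60
```

```text
(array([-0.0144, -0.0585,  0.0475]), array([-0.07,  0.11, 29.99])) [-0.37 -1.18 -2.96] 14.775
25,-5,21,60 [-60.6  43.6] [ 0.2 -0.9  4.7] [ 0.13 -4.99 -0.01]
20,-5,21,60 [-62.4  38.7] [-0.4 -0.9  9.9] [ 0.13 -9.99 -0.01]
16,-5,22,60 [-63.5  35.7] [-0.8 -0.9 13.1] [  0.13 -13.99  -0.02]
12,-5,22,60 [-64.3  31.5] [-1.9 -1.  17.1] [  0.13 -17.99  -0.02]
12,-5,26,60 [-64.3  35.5] [ 0.1 -0.9 13.6] [  0.13 -17.99  -0.02]
12,-5,30,60 [-64.3  39.5] [ 2.1 -0.9 10.1] [  0.13 -17.99  -0.02]
12,-5,36,60 [-64.3  45.5] [ 5.1 -0.9  5. ] [  0.13 -17.99  -0.02]
```

```bash
python3 -m handwheel '.2 0 4.7 0 -5 0 10; -.4 0 9.9 0 -10 0 10; -.8 0 13.1 0 -14 0 10; -1.9 0 17 0 -18 0 10; -.9 0 15.3 0 -18 0 10; .1 0 13.6 0 -18 0 10; 1.1 0 11.8 0 -18 0 10; 2.1 0 10.1 0 -18 0 10; 3.6 0 7.5 0 -18 0 10; 5 0 5 0 -18 0 10; 5 0 5 0 -18 0 10'; python3 wq.py 12,-5,36,60;  python3 - <<'E'
from kin import *
snap("wrist","w18"); snap("scene","s18");crop("s18",200,130,400,270,4,"s18c")
E
```

```text
clock: 16.15
tcp_pos: [0.4858, -0.0097, 0.0636]
orientation: [2.239, -1.988, 0.232]
contact_force: [1.2, -0.3, -3.6]
grip_width: 0.0179
(array([-0.0139, -0.064 ,  0.0454]), array([-1.000e-02,  7.000e-02,  1.189e+01])) [ 1.19 -0.28 -3.64] 16.15
12,-5,36,60 [-64.3  45.5] [ 0.3 -0.4  0.1] [ 0.07  0.11 -0.  ]
```

View pics/w18.png

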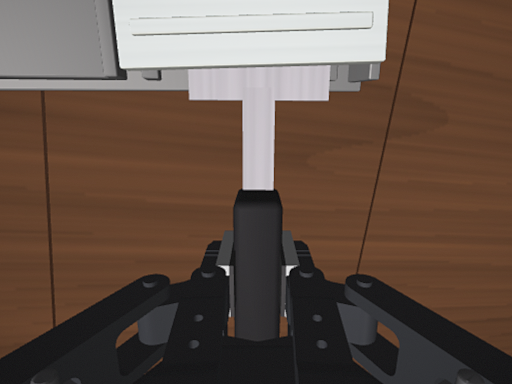

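View pics/s18c.png

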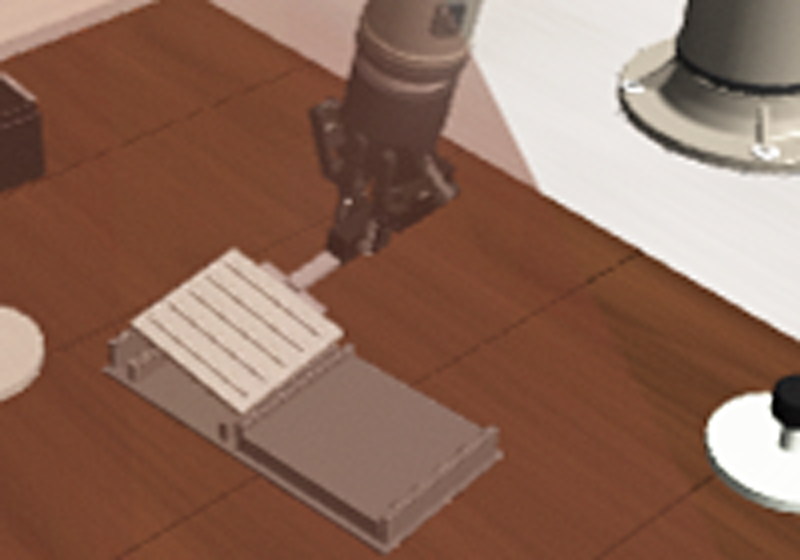

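```bash
python3 - <<'E'
from kin import *
crop("s18",245,195,300,245,12,"s18d")
f=get("s18")
for xt in (.055,): print(onx(f,260.4,232.7,xt),onx(f,285.4,212.8,-xt), onx(f,256.6,240,.06))
E
```

```text
[55.  -0.8 36.2] [-55.   -5.1  39.1] [ 60.  -10.9   5.8]
```

View pics/s18d.png

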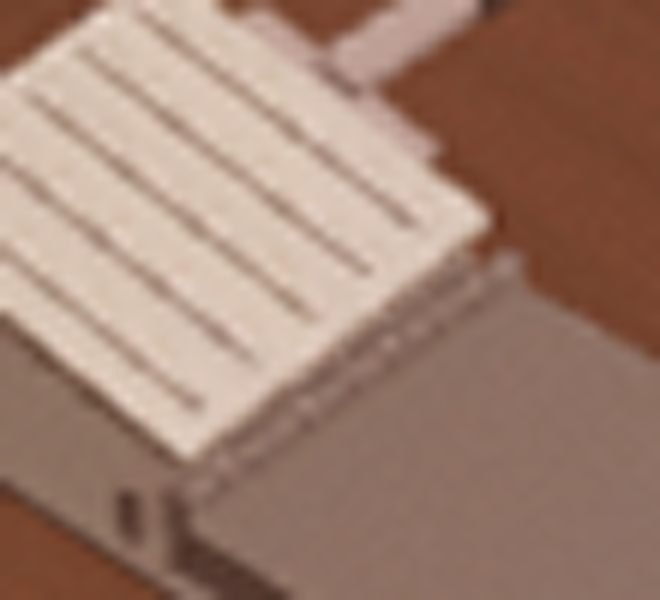

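```bash
sed -i 's/def hp(th,py,pz,L,xc=-13.5):/def hp(th,py,pz,L,yaw=0,xc=-13.5):/; s/C\[1\]\/1000,0,0,th),C.round(1)/C[1]\/1000,yaw,0,th),C.round(1)/' wq.py; python3 wq.py 12,-6.7,36.2,58,-2 12,-1.5,36,58,-2 14,-1.5,33,58,-2 16,-1.5,31,58,-2
```

```text
(array([-0.0141, -0.064 ,  0.0452]), array([-1.000e-02,  8.000e-02,  1.189e+01])) [ 0.64  0.46 -4.48] 16.25
12,-6.7,36.2,58,-2 [-64.1  45.3] [-4.3 -0.7 -0.8] [-0.33  0.1   1.96]
12,-1.5,36,58,-2 [-58.9  45.1] [-9.4 -0.7 -1.7] [-0.33  0.1   1.96]
14,-1.5,33,58,-2 [-58.5  44.1] [-10.1  -0.7  -0.8] [-0.36  2.1   1.95]
16,-1.5,31,58,-2 [-58.1  44.1] [-10.6  -0.7  -0.8] [-0.4   4.1   1.95]
```

```bash
python3 -m handwheel '-2.2 -.4 -.4 -.16 0 1 10; -4.3 -.7 -.8 -.33 0 2 10; -7 -.7 -1.2 -.33 0 2 10; -9.4 -.7 -1.7 -.33 0 2 10; -10 -.7 -.8 -.36 2 2 10; -10.6 -.7 -.8 -.4 4 2 10;-10.6 -.7 -.8 -.4 4 2 10'; python3 wq.py 18,-1.5,30,58,-2;  python3 - <<'E'
from kin import *
snap("wrist","w19"); snap("scene","s19");crop("s19",245,185,300,245,12,"s19d")
E
```

```text
clock: 17.12
tcp_pos: [0.4853, 0.0015, 0.0619]
orientation: [2.164, -1.988, 0.302]
contact_force: [-0.1, 0.1, -3.9]
grip_width: 0.0182
(array([-0.0132, -0.0573,  0.044 ]), array([-1.96e+00, -1.00e-02,  1.59e+01])) [-0.09  0.07 -3.88] 17.125
18,-1.5,30,58,-2 [-57.6  45.1] [ 0.4  0.3 -1. ] [-0.02  2.1   0.03]
```

View pics/w19.png

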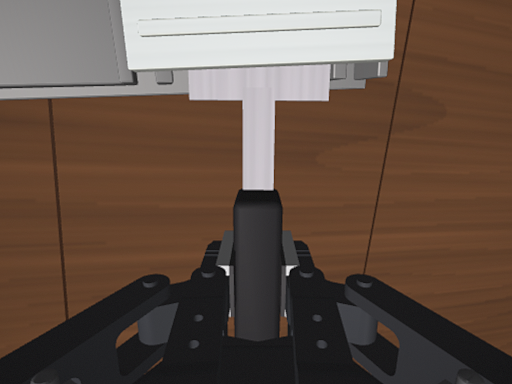

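View pics/s19d.png

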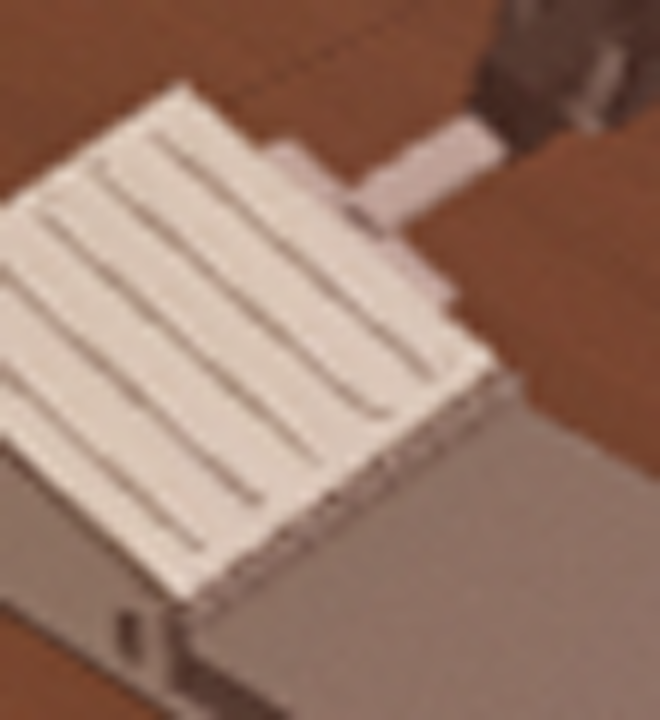

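```bash
python3 - <<'E'
from kin import *
f=get("s19")
print(onx(f,260.4,234.6,.055),onx(f,285.4,214.8,-.055),"ridge top-left corner near/far", onx(f,245+515/12-.5,185+385/12-.5,-.06),onx(f,245+190/12-.5,185+625/12-.5,.06), proj(f,tri(.06,-.003,.029)),proj(f,tri(-.06,-.003,.029)))
crop("w19",100,40,260,110,5,"w19c")
E
```

```text
[55.  -0.8 29.2] [-55.   -4.8  31.8] ridge top-left corner near/far [-60.   -1.   24.1] [60.   3.6 27.9] [258.58761091 235.17022958] [286.94335067 214.9985083 ]
```

View pics/w19c.png

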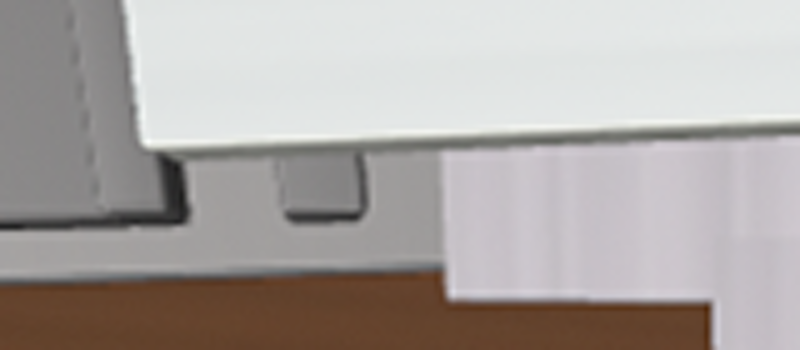

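```bash
python3 - <<'E'
from kin import *
def tz(f,u,v,z):
    d=onz(f,u,v,z+.015)-TO; return (np.r_[d@TX,d@TY]*1000).round(1)
f=get("w19")
for z in(.034,.037,.040): print("Q near",z,tz(f,128.7,69.6,z))
print("ridge front TL,TR",tz(f,100+100/5-.4,40+212/5-.4,.029),tz(f,100+165/5-.4,40+165/5,.029),tz(f,100+185/5-.4,40+218/5-.4,.029))
E
```

```text
Q near 0.034 [-55.5  -2.6]
Q near 0.037 [-55.8  -2.9]
Q near 0.04 [-56.1  -3.1]
ridge front TL,TR [-60.1   2.2] [-56.5  -3.6] [-60.7  -4.7]
```

```bash
python3 wq.py 16,-6,34,53,-2 16,-3.3,34,53,-2 18,-3.3,31,53,-2 20,-3.3,29.5,53,-2
```

```text
(array([-0.0134, -0.0579,  0.044 ]), array([-2.02, -0.  , 15.87])) [-0.1  -0.26 -3.93] 17.225
16,-6,34,53,-2 [-57.8  45.7] [ 0.4  0.1 -1.7] [ 0.    0.13 -0.02]
16,-3.3,34,53,-2 [-55.1  45.7] [-2.2  0.2 -2.4] [ 0.    0.13 -0.02]
18,-3.3,31,53,-2 [-54.6  44.5] [-3.1  0.2 -1.3] [ 0.    2.13 -0.02]
20,-3.3,29.5,53,-2 [-54.1  44.8] [-3.6  0.2 -1.7] [ 0.    4.13 -0.02]
```

```bash
python3 -m handwheel '.2 0 -1.7 0 0 0 10; -1.2 0 -2 0 0 0 10; -2.2 0 -2.4 0 0 0 10; -2.2 0 -2.4 0 0 0 10; -3 0 -1.5 0 2 0 10; -3.6 0 -1.7 0 4 0 10; -3.6 0 -1.7 0 4 0 10'; python3 wq.py 22,-3.3,29,53,-2;  python3 - <<'E'
from kin import *
snap("wrist","w20"); snap("scene","s20");crop("s20",245,185,300,245,12,"s20d");crop("w20",100,40,260,110,5,"w20c")
E
```

```text
clock: 18.1
tcp_pos: [0.4851, 0.0055, 0.0624]
orientation: [2.123, -1.951, 0.373]
contact_force: [0.2, -0.2, -3.4]
grip_width: 0.0177
(array([-0.013 , -0.0534,  0.0446]), array([-1.950e+00, -1.000e-02,  1.989e+01])) [ 0.19 -0.25 -3.44] 18.1
22,-3.3,29,53,-2 [-53.6  46.1] [ 0.4  0.5 -1.3] [-0.03  2.11  0.05]
```

View pics/w20c.png

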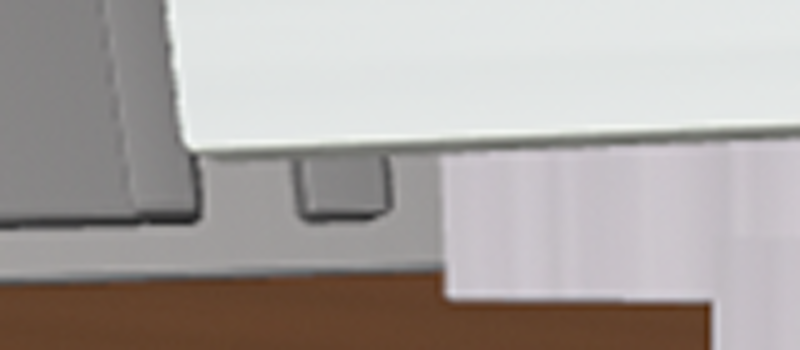

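View pics/s20d.png

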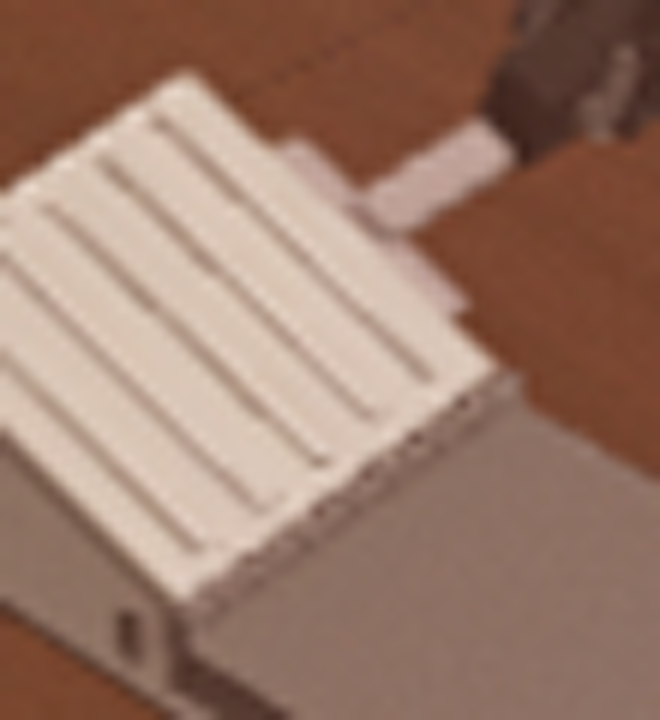

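```bash
python3 wq.py 16,-5.6,31,50,-2 12,-6,32,50,-2 11,-6,37,50,-2 11,-1.5,37,50,-2
```

```text
(array([-0.013 , -0.0539,  0.0448]), array([-1.98, -0.02, 19.85])) [ 0.14  0.44 -3.37] 18.2
16,-5.6,31,50,-2 [-54.5  41.9] [-0.2  0.4  2.9] [-0.02 -3.85  0.01]
12,-6,32,50,-2 [-55.5  39.5] [0.2 0.4 5.5] [-0.02 -7.85  0.01]
11,-6,37,50,-2 [-55.7  43.6] [1.8 0.4 1.7] [-0.02 -8.85  0.01]
11,-1.5,37,50,-2 [-51.2  43.6] [-2.5  0.6  0.1] [-0.02 -8.85  0.01]
```

```bash
python3 -m handwheel '-.2 0 2.9 0 -4 0 10; .2 0 5.5 0 -8 0 10; 1 0 3.6 0 -8.8 0 10; 1.8 0 1.7 0 -8.8 0 10; 1.8 0 1.7 0 -8.8 0 10; .4 0 1.2 0 -8.8 0 10; -1 0 .7 0 -8.8 0 10; -2.5 0 .1 0 -8.8 0 10; -2.5 0 .1 0 -8.8 0 10'; python3 wq.py 11,-1.5,35,50,-2;  python3 - <<'E'
from kin import *
snap("wrist","w21"); snap("scene","s21");crop("s21",245,185,300,245,12,"s21d");crop("w21",100,40,260,110,5,"w21c")
E
```

```text
clock: 19.32
tcp_pos: [0.4844, 0.0068, 0.0616]
orientation: [2.209, -2.034, 0.215]
contact_force: [-0.4, -1.5, -4.2]
grip_width: 0.0182
(array([-0.0134, -0.0519,  0.0435]), array([-2.07,  0.02, 11.12])) [-0.36 -1.45 -4.18] 19.325
11,-1.5,35,50,-2 [-51.2  41.6] [-1.   0.1  1.8] [ 0.03 -0.12 -0.07]
```

View pics/w21c.png

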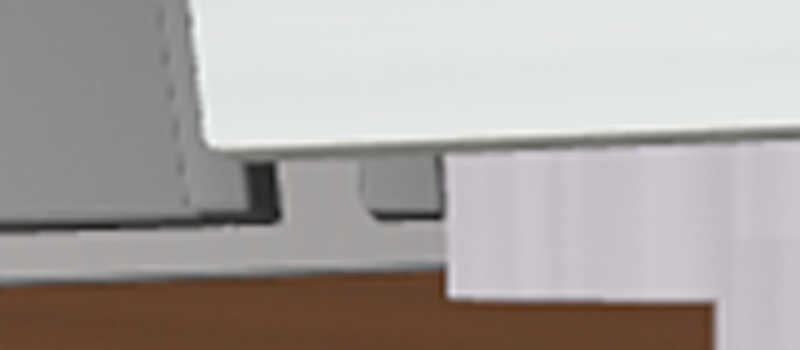

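View pics/s21d.png

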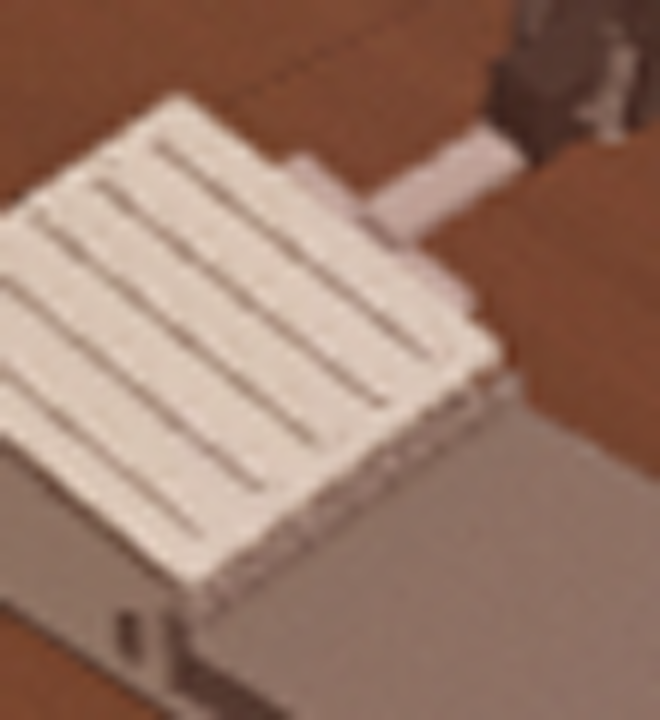

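```bash
python3 wq.py 10,-4.5,41,48.4,-2 10,-4.5,43,48.4,-2 10,0,43,48.4,-2 
```

```text
(array([-0.0135, -0.0519,  0.0435]), array([-2.07,  0.02, 11.11])) [-0.63 -1.14 -4.58] 19.425
10,-4.5,41,48.4,-2 [-52.7  46.5] [ 1.5  0.  -2.7] [ 0.03 -1.11 -0.06]
10,-4.5,43,48.4,-2 [-52.7  48.5] [ 1.9  0.  -4.6] [ 0.03 -1.11 -0.06]
10,0,43,48.4,-2 [-48.2  48.5] [-2.5  0.2 -5.5] [ 0.03 -1.11 -0.06]
```

```bash
python3 -m handwheel '1.9 0 -2 0 0 0 10; 1.9 0 -4.6 0 -1 0 10; 1.9 0 -4.6 0 -1 0 10; .4 0 -4.9 0 -1 0 10; -1 0 -5.2 0 -1 0 10; -2.5 0 -5.5 0 -1 0 10; -2.5 0 -5.5 0 -1 0 10'; python3 wq.py 10,0,40,48.4,-2;  python3 - <<'E'
from kin import *
snap("wrist","w22"); snap("scene","s22");crop("s22",245,185,300,245,12,"s22d");crop("w22",100,40,260,110,5,"w22c")
E
```

```text
clock: 20.3
tcp_pos: [0.4844, 0.0108, 0.0665]
orientation: [2.22, -2.042, 0.196]
contact_force: [0.5, -0.1, -3.5]
grip_width: 0.0178
(array([-0.013 , -0.0477,  0.0485]), array([-2.02e+00, -1.00e-02,  1.01e+01])) [ 0.48 -0.08 -3.49] 20.3
10,0,40,48.4,-2 [-48.2  45.5] [-0.   0.5  3.1] [-0.   -0.1  -0.02]
```

View pics/w22c.png

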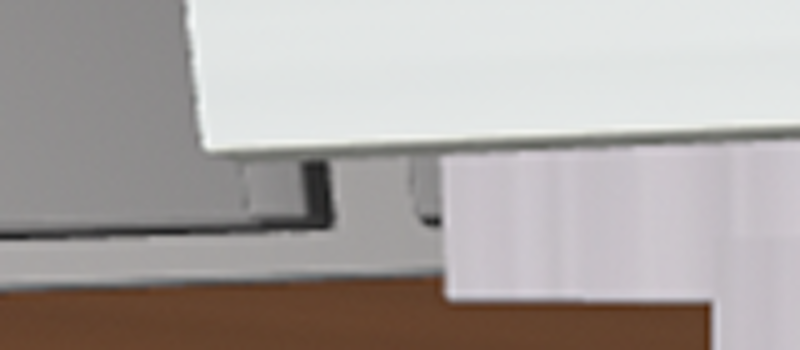

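View pics/s22d.png

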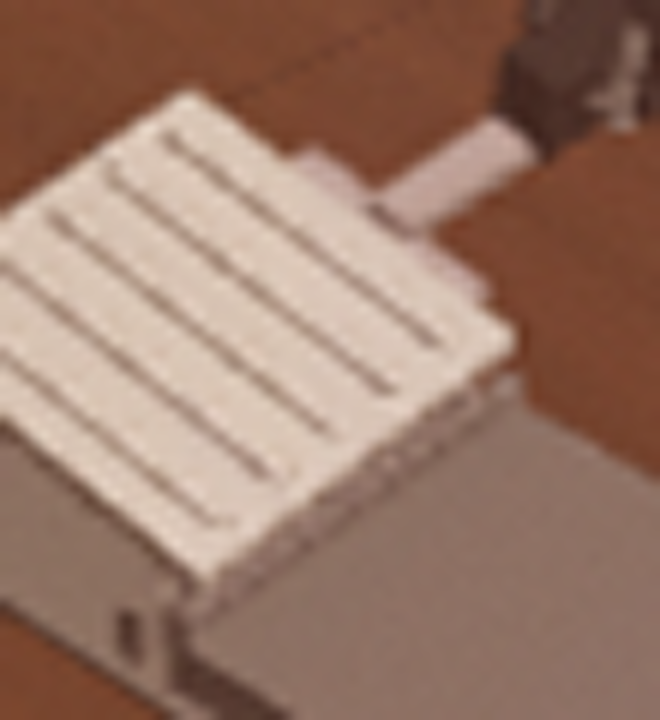

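```bash
python3 - <<'E'
from kin import *
def tz(f,u,v,z):
    d=onz(f,u,v,z+.015)-TO; return (np.r_[d@TX,d@TY]*1000).round(1)
f=get("w22")
for z in(.038,.042,.046): print("Q near",z,tz(f,100+205/5-.4,40+150/5-.4,z))
print("ridge front TL,TR",tz(f,100+247/5-.4,40+212/5-.4,.029),tz(f,100+307/5-.4,40+212/5,.029))
f=get("s22"); print(onx(f,245+200/12-.5,185+582/12-.5,.055),onx(f,245+515/12-.5,185+345/12-.5,-.055))
E
```

```text
Q near 0.038 [-54.9   3.9]
Q near 0.042 [-55.2   3.3]
Q near 0.046 [-55.6   2.6]
ridge front TL,TR [-59.5   2.2] [-59.8  -3.2]
[55.   2.1 36.9] [-55.    2.5  41.7]
```

```bash
python3 wq.py 10,-2.7,41,48.4,-2 12,-2.7,37,48.4,-2 14,-2.7,35,48.4,-2 16,-2.7,33,48.4,-2
```

```text
(array([-0.0131, -0.048 ,  0.0485]), array([-2.04, -0.  , 10.1 ])) [-0.41 -0.31 -4.45] 20.4
10,-2.7,41,48.4,-2 [-50.9  46.5] [2.6 0.3 2.5] [ 0.   -0.1  -0.04]
12,-2.7,37,48.4,-2 [-50.7  44.1] [1.8 0.3 4.8] [ 0.01  1.9  -0.04]
14,-2.7,35,48.4,-2 [-50.4  43.8] [1.4 0.3 5.1] [ 0.01  3.9  -0.04]
16,-2.7,33,48.4,-2 [-50.1  43.5] [0.9 0.3 5.4] [ 0.01  5.9  -0.04]
```

```bash
python3 -m handwheel '1.5 0 1.2 0 0 0 10; 2.6 0 2.5 0 0 0 10; 2.2 0 3.7 0 1 0 10; 1.8 0 4.8 0 2 0 10; 1.4 0 5 0 4 0 10; 1.4 0 5 0 4 0 10'; python3 wq.py 16,-2.7,33,48.4,-2 18,-2.7,32,48.4,-2;  python3 - <<'E'
from kin import *
snap("wrist","w23"); snap("scene","s23");crop("s23",245,185,300,245,12,"s23d");crop("w23",100,40,260,110,5,"w23c")
E
```

```text
clock: 21.15
tcp_pos: [0.4847, 0.0091, 0.0617]
orientation: [2.182, -2.004, 0.271]
contact_force: [0.4, -0.2, -4.5]
grip_width: 0.0176
(array([-0.0129, -0.0495,  0.0438]), array([-1.940e+00, -1.000e-02,  1.414e+01])) [ 0.43 -0.22 -4.51] 21.15
16,-2.7,33,48.4,-2 [-50.1  43.5] [0.3 0.6 0.4] [-0.03  1.86  0.06]
18,-2.7,32,48.4,-2 [-49.7  44.1] [-0.1  0.6 -0.3] [-0.03  3.86  0.06]
```

View pics/w23c.png

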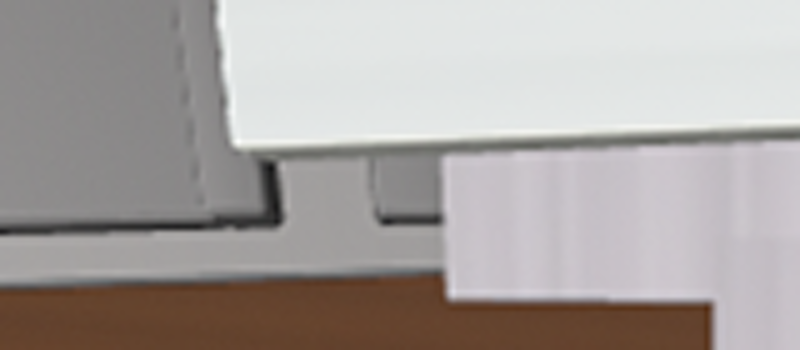

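View pics/s23d.png

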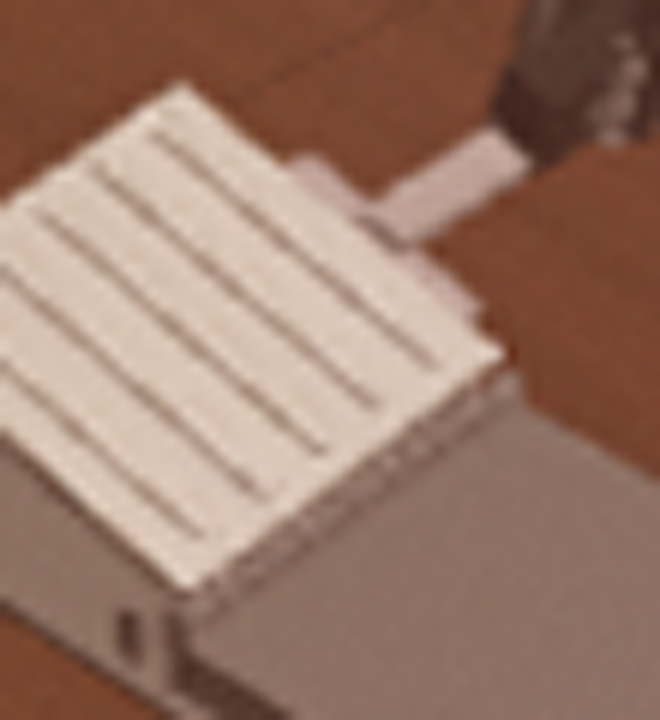

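```bash
python3 - <<'E'
from kin import *
def tz(f,u,v,z):
    d=onz(f,u,v,z+.015)-TO; return (np.r_[d@TX,d@TY]*1000).round(1)
f=get("w23")
for z in(.036,.040): print("Q near",z,tz(f,100+234/5-.4,40+150/5-.4,z))
print("ridge front TL,TR",tz(f,100+207/5-.4,40+212/5-.4,.029),tz(f,100+265/5-.4,40+212/5,.029))
f=get("s23"); print(onx(f,245+190/12-.5,185+590/12-.5,.055),onx(f,245+503/12-.5,185+355/12-.5,-.055))
for i in range(3): print(readout.get_obs()["contact_force"])
E
```

```text
Q near 0.036 [-55.4  -1.6]
Q near 0.04 [-55.7  -1.9]
ridge front TL,TR [-59.9   1.8] [-60.1  -3.1]
[55.  -1.1 32.5] [-55.   -1.1  36.5]
[ 0.46168651  0.74783605 -4.15727738]
[ 0.46168651  0.74783605 -4.15727738]
[ 0.46168651  0.74783605 -4.15727738]
```

```bash
python3 wq.py 14,-4,35.8,46,-2 14,-4,39,46,-2 14,-.8,39,46,-2 16,-.8,36,46,-2 19,-.8,34.5,46,-2 22,-.8,33.5,46,-2 25,-.8,33,46,-2
```

```text
(array([-0.0131, -0.05  ,  0.0439]), array([-1.98,  0.  , 14.09])) [ 0.46  0.75 -4.16] 21.25
14,-4,35.8,46,-2 [-49.4  44. ] [-0.6  0.4 -0.3] [-0.   -0.09  0.02]
14,-4,39,46,-2 [-49.4  47.2] [ 0.1  0.4 -3.4] [-0.   -0.09  0.02]
14,-.8,39,46,-2 [-46.2  47.2] [-3.   0.5 -4.2] [-0.   -0.09  0.02]
16,-.8,36,46,-2 [-45.8  45.8] [-3.7  0.5 -2.9] [-0.    1.91  0.02]
19,-.8,34.5,46,-2 [-45.3  46.6] [-4.2  0.6 -3.8] [-0.    4.91  0.02]
22,-.8,33.5,46,-2 [-44.6  48. ] [-4.8  0.6 -5.2] [-0.    7.91  0.02]
25,-.8,33,46,-2 [-43.8  49.7] [-5.3  0.6 -7.1] [-0.   10.91  0.02]
```

```bash
python3 -m handwheel '0 0 -1.7 0 0 0 10; 0 0 -3.4 0 0 0 10; -1 0 -3.7 0 0 0 10; -2 0 -4 0 0 0 10; -3 0 -4.2 0 0 0 10; -3 0 -4.2 0 0 0 10; -3.4 0 -3.5 0 1 0 10; -3.7 0 -2.9 0 2 0 10; -4.2 0 -3.8 0 5 0 10; -4.8 0 -5.2 0 8 0 10; -4.8 0 -5.2 0 8 0 10'; python3 wq.py 22,-.8,33.5,46,-2;  python3 - <<'E'
from kin import *
snap("wrist","w24"); snap("scene","s24");crop("s24",245,185,300,245,12,"s24d");crop("w24",100,40,260,110,5,"w24c")
E
```

```text
clock: 22.62
tcp_pos: [0.4845, 0.0159, 0.0654]
orientation: [2.102, -1.927, 0.411]
contact_force: [-0.5, 0.3, -3.8]
grip_width: 0.0179
(array([-0.0123, -0.0429,  0.0477]), array([-1.830e+00, -1.000e-02,  2.213e+01])) [-0.54  0.33 -3.75] 22.625
22,-.8,33.5,46,-2 [-44.6  48. ] [1.4 1.1 0.2] [-0.08 -0.13  0.16]
```

View pics/w24c.png

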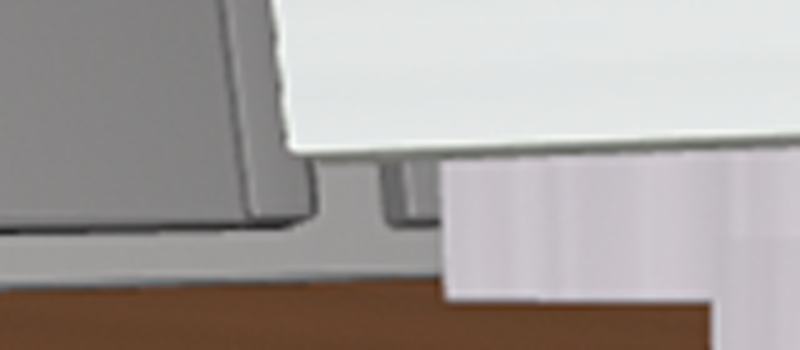

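View pics/s24d.png

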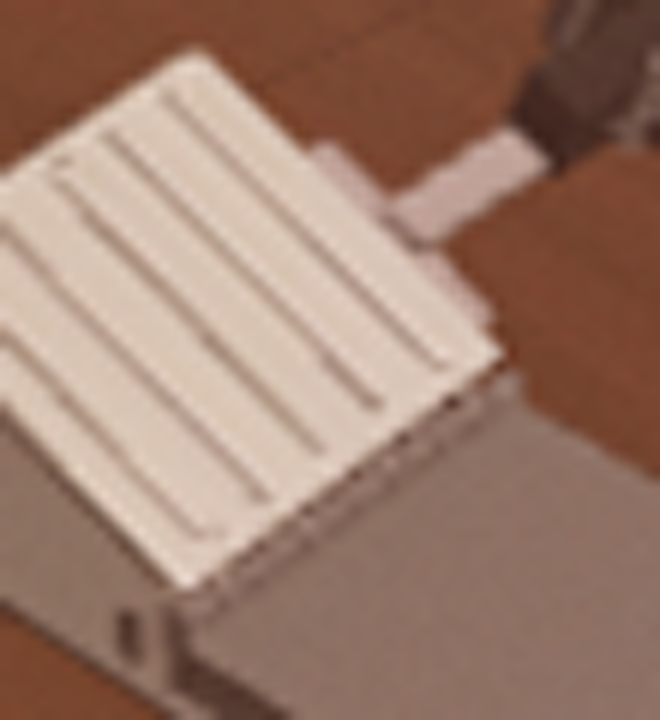

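```bash
python3 - <<'E'
from kin import *
def tz(f,u,v,z):
    d=onz(f,u,v,z+.015)-TO; return (np.r_[d@TX,d@TY]*1000).round(1)
f=get("w24")
for z in(.036,.040): print("Q near",z,tz(f,100+290/5-.4,40+152/5-.4,z))
print("ridge front TL,TR",tz(f,100+250/5-.4,40+214/5-.4,.029),tz(f,100+310/5-.4,40+212/5,.029))
f=get("s24"); print(onx(f,245+190/12-.5,185+588/12-.5,.055),onx(f,245+500/12-.5,185+355/12-.5,-.055))
E
```

```text
Q near 0.036 [-55.3  -0.9]
Q near 0.04 [-55.6  -0.5]
ridge front TL,TR [-59.8   2.3] [-59.9  -2.8]
[55.  -1.1 33.1] [-55.  -2.  36.]
```

```bash
python3 - <<'E'
from kin import *
for n in("w5","w6","w8","w12","w14","w16","w19","w24"):
    g=cv2.cvtColor(get(n)["pixels"],cv2.COLOR_RGB2GRAY).astype(float)
    out=[]
    for row in (92,140,165):
        d=np.diff(g[row-2:row+3].mean(0)); 
        c=258; w=75 if row==92 else 19
        def edge(lo_,hi_,s):
            seg=s*d[lo_:hi_]; seg=np.clip(seg,0,None); k=seg.argmax(); a=max(k-2,0); ww=seg[a:k+3]; return (lo_+a+(np.arange(len(ww))*ww).sum()/ww.sum()+.5)
        l=edge(c-w-4,c-w+14,1); r=edge(c+w-14,c+w+6,-1); out.append((round(l,1),round(r,1),round(r-l,1)))
    col=g[:,195:230].mean(1); dd=-np.diff(col); k=85+dd[85:110].argmax(); ww=np.clip(dd[k-2:k+3],0,None); print(n,out,"row",round(k-2+(np.arange(5)*ww).sum()/ww.sum()+.5,2))
E
```

```text
w5 [(np.float64(185.9), np.float64(330.6), np.float64(144.7)), (np.float64(241.8), np.float64(274.4), np.float64(32.6)), (np.float64(241.9), np.float64(273.7), np.float64(31.8))] row 96.05
w6 [(np.float64(185.8), np.float64(330.3), np.float64(144.5)), (np.float64(241.4), np.float64(274.1), np.float64(32.7)), (np.float64(241.8), np.float64(273.5), np.float64(31.7))] row 96.08
w8 [(np.float64(185.8), np.float64(330.3), np.float64(144.6)), (np.float64(241.4), np.float64(274.2), np.float64(32.7)), (np.float64(241.8), np.float64(273.5), np.float64(31.8))] row 96.08
w12 [(np.float64(185.3), np.float64(329.7), np.float64(144.3)), (np.float64(240.9), np.float64(273.4), np.float64(32.5)), (np.float64(241.2), np.float64(273.3), np.float64(32.1))] row 96.12
w14 [(np.float64(185.4), np.float64(331.1), np.float64(145.7)), (np.float64(241.2), np.float64(273.4), np.float64(32.3)), (np.float64(241.3), np.float64(273.1), np.float64(31.8))] row 96.05
w16 [(np.float64(187.9), np.float64(331.3), np.float64(143.4)), (np.float64(242.0), np.float64(273.7), np.float64(31.8)), (np.float64(241.9), np.float64(273.3), np.float64(31.4))] row 99.26
w19 [(np.float64(188.6), np.float64(328.5), np.float64(139.9)), (np.float64(242.2), np.float64(274.0), np.float64(31.8)), (np.float64(242.2), np.float64(273.4), np.float64(31.2))] row 99.65
w24 [(np.float64(188.2), np.float64(328.3), np.float64(140.1)), (np.float64(242.0), np.float64(273.7), np.float64(31.8)), (np.float64(242.0), np.float64(273.3), np.float64(31.3))] row 99.73
```

```bash
cat >> kin.py <<'E'
DEL=3.8
M3=R.from_matrix(np.array([[0,-1,0],[-1,0,0],[0,0,-1.]])); OFF=np.array([.0005,-.1244,.0111])
def turner(xc,yc,zc,yaw=0,pitch=0,phi=0):
    Rt=R.from_matrix(np.c_[TX,TY,Z])*R.from_euler("ZYX",[yaw,pitch,-phi],degrees=True)
    Rtool=Rt*R.from_euler("y",-DEL,degrees=True)*M3; return tri(xc,yc,zc)-Rtool.apply(OFF),Rtool
def state_turner(o=None):
    o=o or readout.get_obs(); Rtool=R.from_rotvec(o["orientation"]); d=o["tcp_pos"]+Rtool.apply(OFF)-TO
    Rt=R.from_matrix(np.c_[TX,TY,Z]).inv()*Rtool*M3.inv()*R.from_euler("y",DEL,degrees=True)
    e=Rt.as_euler("ZYX",degrees=True); return np.r_[d@TX,d@TY,d[2]].round(4), np.array([e[0],e[1],-e[2]]).round(2)
E
python3 wq.py 22,-2,27,41,-2 18,-3.5,30,41,-1 12,-3.5,34,41,0 10,-3.5,34,41,0
```

```text
(array([-0.0145, -0.0472,  0.0405]), array([-3.39,  3.52, 22.11])) [-0.01 -0.38 -3.65] 22.725
22,-2,27,41,-2 [-41.1  39.6] [-6.1 -0.3  6.8] [ 3.78 -0.06  0.04]
18,-3.5,30,41,-1 [-43.4  39.8] [-1.7 -0.4  8.3] [ 4.12 -4.09 -0.76]
12,-3.5,34,41,0 [-44.2  39.6] [ 1.3 -0.5  9.6] [  4.36 -10.12  -1.54]
10,-3.5,34,41,0 [-44.4  38.2] [ 1.1 -0.5 11. ] [  4.32 -12.12  -1.48]
```

```bash
python3 wq.py 26,-6,26,41,-2 33,-6,24,41,-1 40,-7,23,41,0 45,-8,22.5,41,0 45,-8,22.5,55,0 45,-8,22.5,68,0
```

```text
(array([-0.0145, -0.0472,  0.0405]), array([-3.39,  3.52, 22.11])) [-0.01 -0.38 -3.65] 22.725
26,-6,26,41,-2 [-44.2  41.3] [-2.8 -0.5  6.4] [ 3.78  3.93 -0.09]
33,-6,24,41,-1 [-42.   43.8] [-2.2 -0.4  4.2] [ 4.23 10.9  -1.21]
40,-7,23,41,0 [-40.3  47.1] [-0.8 -0.3  1.5] [ 4.78 17.87 -2.28]
45,-8,22.5,41,0 [-39.1  49.4] [-1.3 -0.3 -0.9] [ 4.83 22.87 -2.4 ]
45,-8,22.5,55,0 [-49.   59.3] [11.6 -0.6 -6.4] [ 4.83 22.87 -2.4 ]
45,-8,22.5,68,0 [-58.2  68.5] [ 23.6  -0.9 -11.5] [ 4.83 22.87 -2.4 ]
```

```bash
python3 -m handwheel '-.5 0 1 1.5 4 0 10; -1 0 3 3 8 -.5 10; -1 0 2 4.5 14 -1.8 10; -1 0 0 4.8 20 -2.3 10; -1.3 0 -.9 4.8 23 -2.4 10; 5 0 -3.8 4.8 23 -2.4 10; 11.6 0 -6.4 4.8 23 -2.4 10; 18 0 -9 4.8 23 -2.4 10; 23.6 0 -11.5 4.8 23 -2.4 10; 23.6 0 -11.5 4.8 23 -2.4 10'; python3 wq.py 45,-8,22.5,68,0;  python3 - <<'E'
from kin import *
snap("wrist","w25"); snap("scene","s25");crop("s25",200,130,400,270,4,"s25c")
E
```

```text
clock: 23.98
tcp_pos: [0.4852, -0.0044, 0.0859]
orientation: [1.916, -1.662, 0.843]
contact_force: [-0.1, -2.8, -3.5]
grip_width: 0.0182
(array([-0.015 , -0.0603,  0.0693]), array([-0.25, -0.  , 45.14])) [-0.07 -2.75 -3.46] 23.975
45,-8,22.5,68,0 [-58.2  68.5] [-1.7 -1.5 -0.4] [ 0.17 -0.15 -0.17]
```

View pics/w25.png

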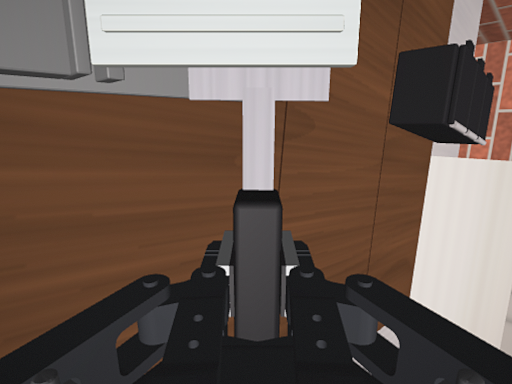

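View pics/s25c.png

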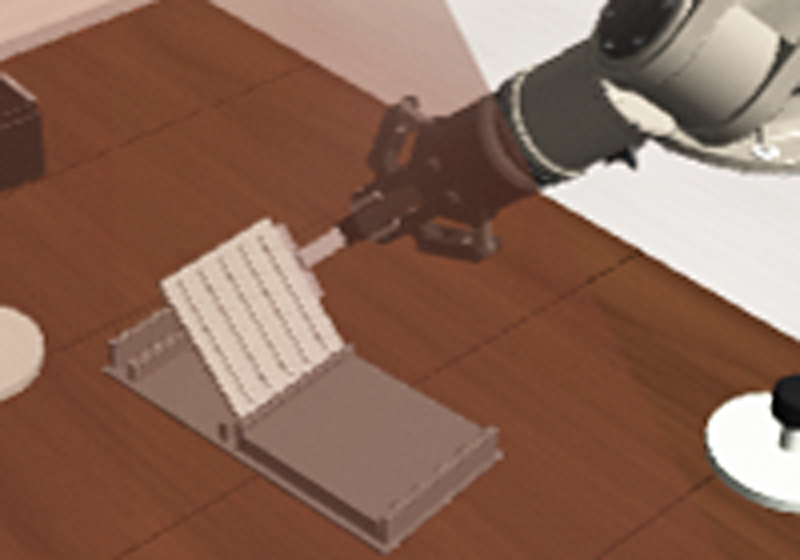

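```bash
python3 wq.py 36,-8.5,23,69 27,-7.5,23,69 19,-6.5,23.5,69 12,-6,24,69 11,-6,28,69 10,-6,32,69 10,-6,38,69 
```

```text
(array([-0.0151, -0.06  ,  0.069 ]), array([-2.300e-01,  2.000e-02,  4.519e+01])) [-0.54 -3.4  -2.6 ] 24.075
36,-8.5,23,69 [-66.1  61.1] [-0.5 -0.9 10.2] [ 0.16 -9.18  0.45]
27,-7.5,23,69 [-70.3  51.7] [-3.8 -0.3 19.9] [  0.15 -18.16   1.03]
19,-6.5,23.5,69 [-72.7  43.1] [-7.8  0.2 27.7] [  0.14 -26.14   1.55]
12,-6,24,69 [-74.1  35.4] [-11.9   0.7  34.2] [  0.13 -33.13   2.01]
11,-6,28,69 [-74.3  38.2] [-9.8  0.5 32.4] [  0.12 -34.12   2.07]
10,-6,32,69 [-74.5  41. ] [-7.6  0.4 30.6] [  0.12 -35.12   2.14]
10,-6,38,69 [-74.5  47. ] [-3.4  0.1 26.4] [  0.12 -35.12   2.14]
```

```bash
python3 -m handwheel '-.5 0 10.2 0 -9 .4 10; -3.8 0 20 0 -18 1 10; -7.8 .2 27.7 0 -26 1.5 10; -11.9 .7 34.2 .1 -33 2 10; -9.8 .5 32.4 .1 -34 2 10; -7.6 .4 30.6 .1 -35 2.1 10; -5.5 .2 28.5 .1 -35 2.1 10; -3.4 .1 26.4 .1 -35 2.1 10; -3.4 .1 26.4 .1 -35 2.1 10'; python3 wq.py 10,-6,38,69;  python3 - <<'E'
from kin import *
snap("wrist","w26"); snap("scene","s26");crop("s26",245,185,300,245,12,"s26d")
E
```

```text
clock: 25.2
tcp_pos: [0.4892, -0.0181, 0.0644]
orientation: [2.3, -2.021, 0.27]
contact_force: [0.3, -0.7, -3.9]
grip_width: 0.0178
(array([-0.0127, -0.0719,  0.0466]), array([ 0.27,  0.04, 10.13])) [ 0.3  -0.67 -3.87] 25.2
10,-6,38,69 [-74.5  47. ] [ 2.   0.8 -0.1] [-0.01 -0.11  0.28]
```

View pics/w26.png

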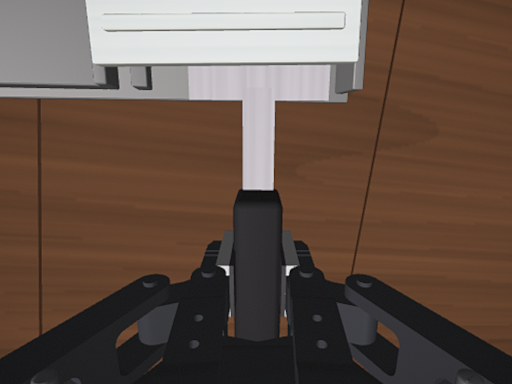

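View pics/s26d.png

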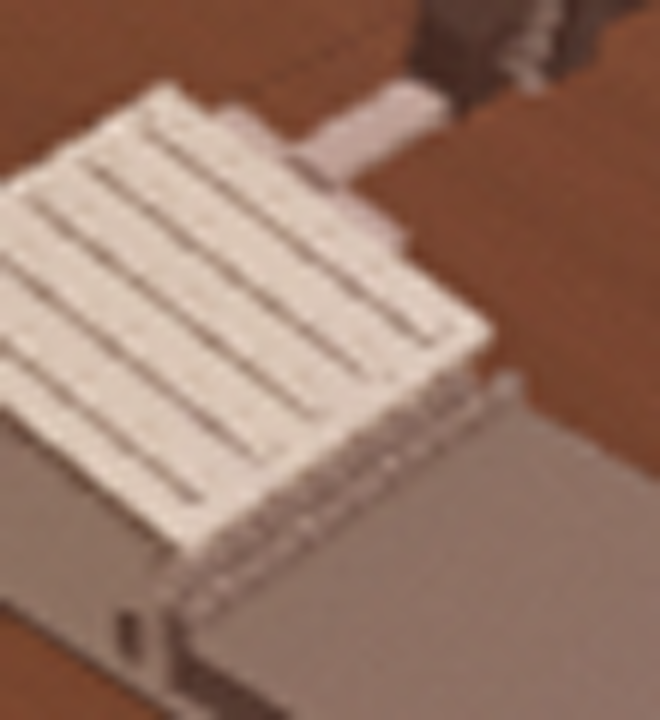

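```bash
python3 - <<'E'
from kin import *
def tz(f,u,v,z):
    d=onz(f,u,v,z+.015)-TO; return (np.r_[d@TX,d@TY]*1000).round(1)
crop("w26",70,40,200,110,6,"w26c")
f=get("w26")
for z in(.037,.043): print("corner near",z,tz(f,91,64,z))
f=get("s26"); print(onx(f,245+192/12-.5,185+552/12-.5,.055),onx(f,245+493/12-.5,185+335/12-.5,-.055))
print(state_turner())
E
```

```text
corner near 0.037 [-53.   0.]
corner near 0.043 [-54.   -1.7]
[55.  -0.4 44.6] [-55.   -4.4  40.9]
(array([-0.0129, -0.0725,  0.0464]), array([ 0.21,  0.05, 10.12]))
```

View pics/w26c.png

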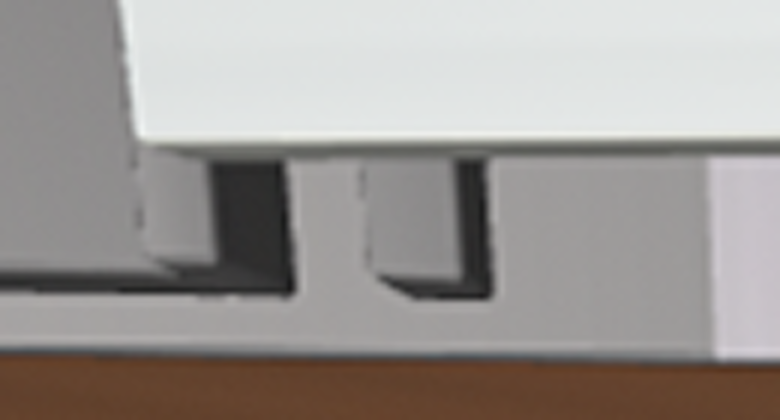

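```bash
python3 wq.py 10,-2,37,69 10,-2,34,69 12,-2,31,69 15,-2,29.5,69 19,-2,29,69 23,-2,29,69
```

```text
(array([-0.0129, -0.0725,  0.0464]), array([ 0.21,  0.05, 10.12])) [-0.71 -0.45 -4.78] 25.3
10,-2,37,69 [-70.5  46. ] [-2.6  0.6  0. ] [ 0.02 -0.11  0.22]
10,-2,34,69 [-70.5  43. ] [-3.1  0.8  3. ] [ 0.02 -0.11  0.22]
12,-2,31,69 [-70.1  42.4] [-3.7  0.8  3.5] [0.01 1.89 0.09]
15,-2,29.5,69 [-69.4  44.5] [-4.1  0.6  1.4] [ 0.01  4.88 -0.11]
19,-2,29,69 [-68.2  48.6] [-4.8  0.4 -2.8] [-0.    8.87 -0.37]
23,-2,29,69 [-66.7  53.2] [-5.7  0.1 -7.5] [-1.000e-02  1.287e+01 -6.400e-01]
```

```bash
python3 -m handwheel '-1.3 .3 0 0 0 .2 10; -2.6 .6 0 0 0 .2 10; -2.9 .7 1.5 0 0 .2 10; -3.1 .8 3 0 0 .2 10; -3.7 .8 3.5 0 2 0 10; -4.1 .6 1.4 0 5 -.1 10; -4.1 .6 1.4 0 5 -.1 10'; python3 wq.py 15,-2,29.5,69;  python3 - <<'E'
from kin import *
snap("wrist","w27"); snap("scene","s27");crop("s27",245,185,300,245,12,"s27d")
crop("w27",70,40,200,110,6,"w27c")
E
```

```text
clock: 26.18
tcp_pos: [0.4882, -0.0144, 0.0619]
orientation: [2.249, -1.977, 0.363]
contact_force: [-0.3, 1.1, -4.2]
grip_width: 0.018
(array([-0.0132, -0.0688,  0.0443]), array([ 0.06, -0.  , 15.1 ])) [-0.28  1.11 -4.24] 26.175
15,-2,29.5,69 [-69.4  44.5] [ 0.5  0.3 -0. ] [-0.02 -0.09  0.07]
```

View pics/w27c.png

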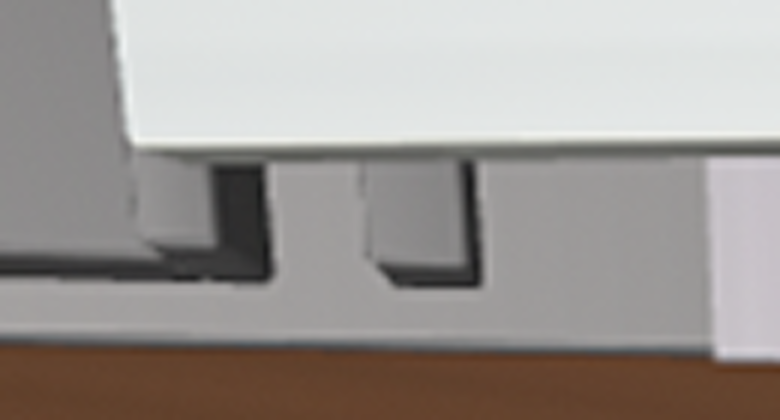

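View pics/s27d.png

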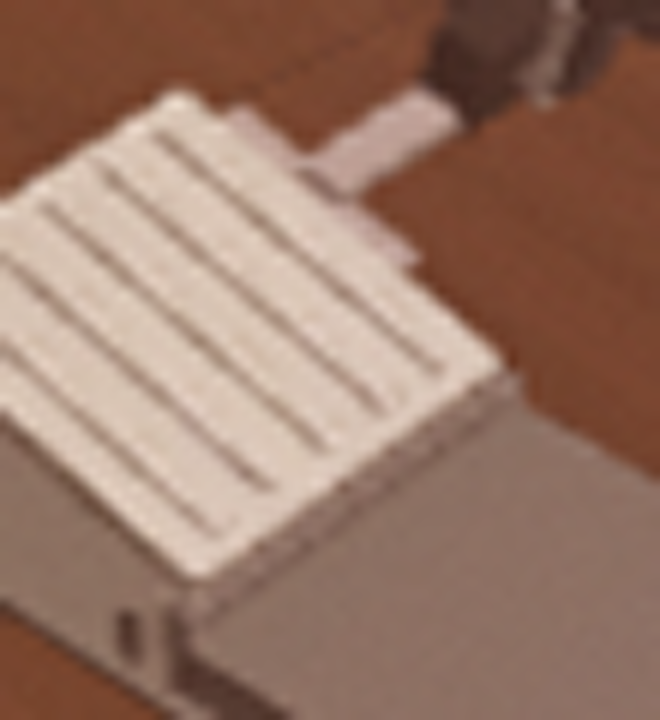

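```bash
python3 wq.py 19,-1.7,28.7,69 23,-1.7,28.5,69 27,-1.7,28.5,69 31,-1.7,28.5,69 35,-1.7,28.5,69 39,-1.7,28.5,69
```

```text
(array([-0.0135, -0.0702,  0.0445]), array([-0.08, -0.  , 15.06])) [ 0.39 -0.2  -3.44] 26.275
19,-1.7,28.7,69 [-67.9  48.3] [-1.3 -0.3 -4.2] [ 0.02  3.93 -0.33]
23,-1.7,28.5,69 [-66.4  52.7] [-1.8 -0.6 -8.7] [ 0.02  7.92 -0.6 ]
27,-1.7,28.5,69 [-64.5  57.2] [ -2.6  -0.9 -13.4] [ 0.03 11.91 -0.86]
31,-1.7,28.5,69 [-62.4  61.5] [ -3.8  -1.2 -18.1] [ 0.03 15.9  -1.13]
35,-1.7,28.5,69 [-59.9  65.6] [ -5.2  -1.5 -22.6] [ 0.03 19.9  -1.39]
39,-1.7,28.5,69 [-57.2  69.6] [ -7.   -1.8 -27. ] [ 0.03 23.89 -1.66]
```

```bash
python3 -m handwheel '-.8 -.3 -4.2 0 4 -.3 10; -1.6 -.5 -8.7 0 8 -.6 10; -2.6 -.9 -13.4 0 12 -.9 10; -2.6 -.9 -13.4 0 12 -.9 10'; python3 wq.py 31,-1.7,28.5,69;  python3 - <<'E'
from kin import *
snap("wrist","w28"); snap("scene","s28");crop("s28",235,175,300,245,10,"s28d")
crop("w28",70,30,200,110,6,"w28c")
E
```

```text
clock: 26.78
tcp_pos: [0.488, -0.0084, 0.0742]
orientation: [2.127, -1.854, 0.571]
contact_force: [0.3, -0.7, -2.9]
grip_width: 0.0181
(array([-0.0127, -0.0632,  0.0569]), array([ 0.14,  0.  , 27.07])) [ 0.35 -0.72 -2.92] 26.775
31,-1.7,28.5,69 [-62.4  61.5] [ 0.9  0.5 -4.6] [-0.07  3.93 -0.14]
```

View pics/w28c.png

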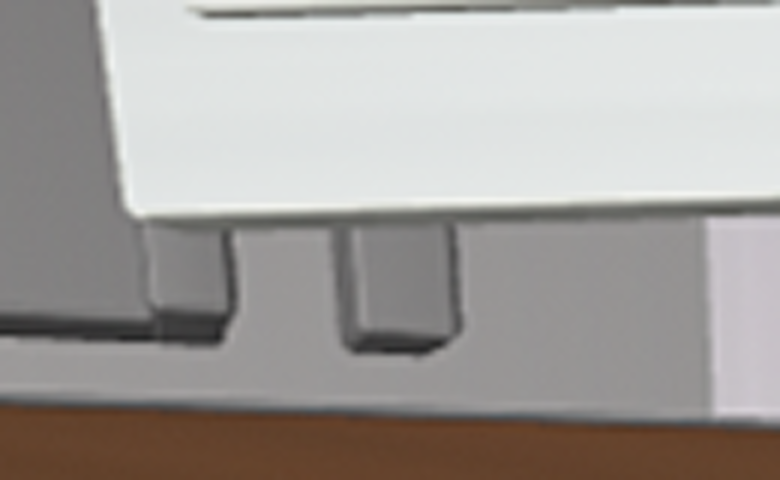

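View pics/s28d.png

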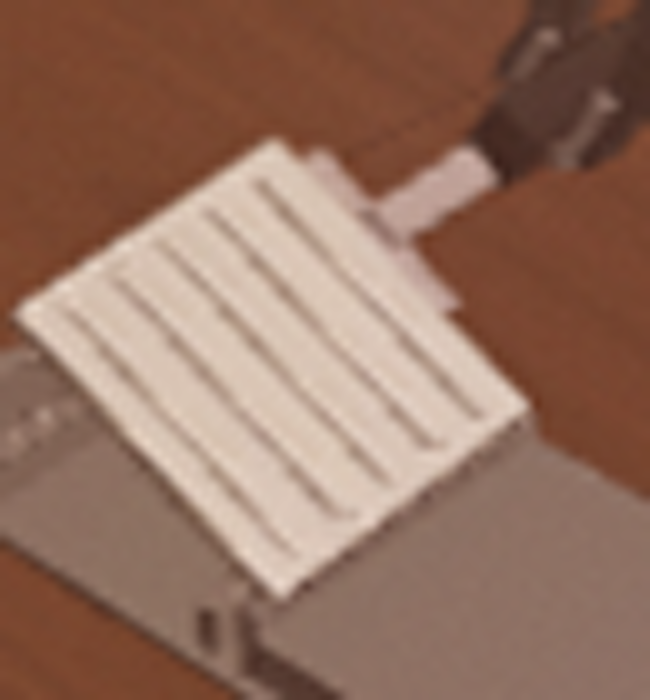

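```bash
python3 - <<'E'
from kin import *
def tz(f,u,v,z):
    d=onz(f,u,v,z+.015)-TO; return (np.r_[d@TX,d@TY]*1000).round(1)
f=get("w28")
for z in(.035,.039): print("Q near",z,tz(f,70+132/6-.4,30+215/6-.4,z))
print("ridge TL,TR",tz(f,70+150/6-.4,30+308/6-.4,.029),tz(f,70+235/6-.4,30+305/6-.4,.029))
f=get("s28"); print(onx(f,235+280/10-.5,175+598/10-.5,.055),onx(f,235+527/10-.5,175+412/10-.5,-.055))
E
python3 wq.py 31,-2,28.5,69 35,-2,28.5,69 39,-2.2,28.5,69 43,-2.3,28.5,69
```

```text
Q near 0.035 [-54.7   2.9]
Q near 0.039 [-55.3   2.9]
ridge TL,TR [-60.1   2.2] [-59.6  -3.4]
[55.   7.1 35.2] [-55.    2.1  32.3]
(array([-0.0133, -0.065 ,  0.0572]), array([-0.03, -0.  , 27.02])) [-0.13 -0.29 -2.56] 26.875
31,-2,28.5,69 [-62.7  61.5] [-0.2 -0.1 -4.8] [ 0.01  3.97 -0.29]
35,-2,28.5,69 [-60.2  65.6] [-0.7 -0.4 -9.5] [ 0.01  7.96 -0.55]
39,-2.2,28.5,69 [-57.7  69.6] [ -1.4  -0.7 -14.1] [ 1.000e-02  1.195e+01 -8.200e-01]
43,-2.3,28.5,69 [-54.8  73.4] [ -2.4  -1.  -18.7] [ 1.000e-02  1.594e+01 -1.080e+00]
```

```bash
python3 -m handwheel '-.2 0 -4.8 0 4 -.3 10; -.7 -.4 -9.5 0 8 -.6 10; -1.4 -.7 -14 0 12 -.8 10; -2.4 -1 -18.7 0 16 -1 10; -2.4 -1 -18.7 0 16 -1 10'; python3 wq.py 47,-2.3,28.5,69;  python3 - <<'E'
from kin import *
snap("wrist","w29"); snap("scene","s29");crop("s29",235,165,300,245,10,"s29d")
crop("w29",60,20,200,110,5,"w29c")
E
```

```text
clock: 27.5
tcp_pos: [0.4862, 0.0013, 0.0894]
orientation: [1.944, -1.681, 0.815]
contact_force: [-0.3, -0.6, -2.4]
grip_width: 0.0179
(array([-0.0133, -0.0542,  0.0727]), array([-1.000e-02,  2.000e-02,  4.307e+01])) [-0.35 -0.56 -2.44] 27.5
47,-2.3,28.5,69 [-51.6  76.9] [ 0.8 -0.2 -4.8] [ 0.02  3.92 -0.25]
```

View pics/w29c.png

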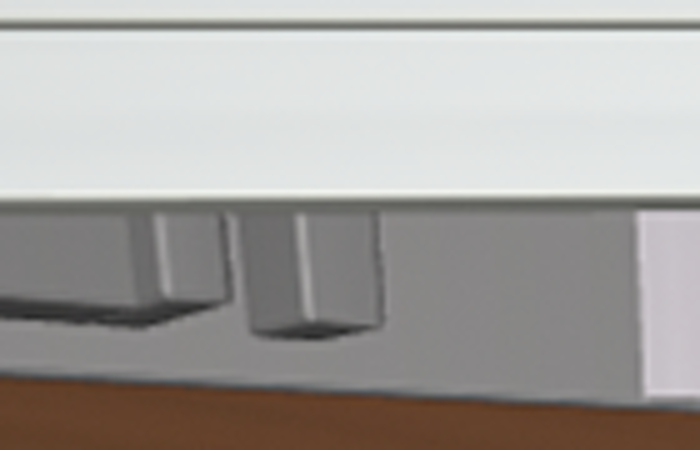

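View pics/s29d.png

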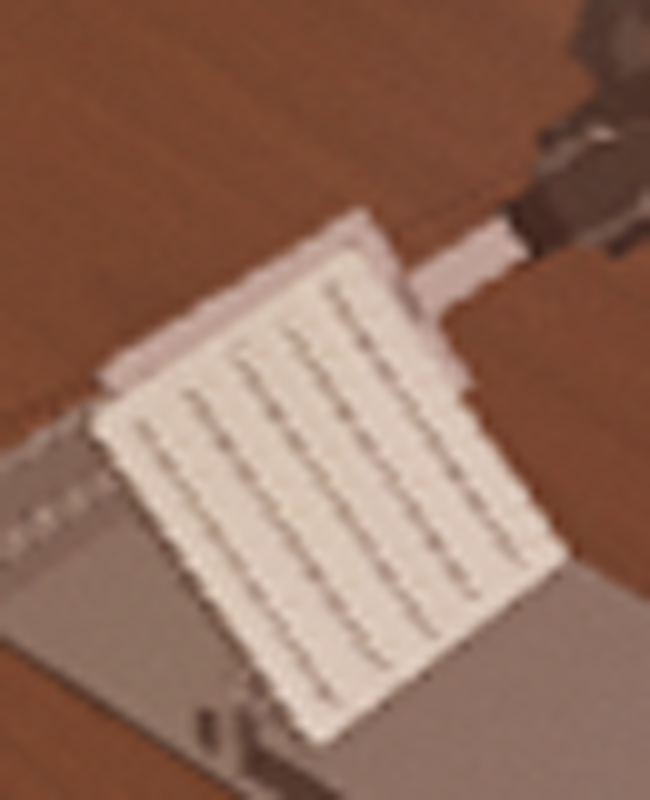

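```bash
python3 - <<'E'
from kin import *
f=get("s29"); print(onx(f,235+320/10-.5,165+745/10-.5,.055),onx(f,235+568/10-.5,165+555/10-.5,-.055))
print("top",onx(f,235+95/10-.5,165+425/10-.5,.055),onx(f,235+350/10-.5,165+250/10-.5,-.055))
E
```

```text
[55.  22.1 27.3] [-55.   18.   25.1]
top [ 55.  -62.8  92.8] [-55.  -68.3  91.3]
```

View pics/w29.png

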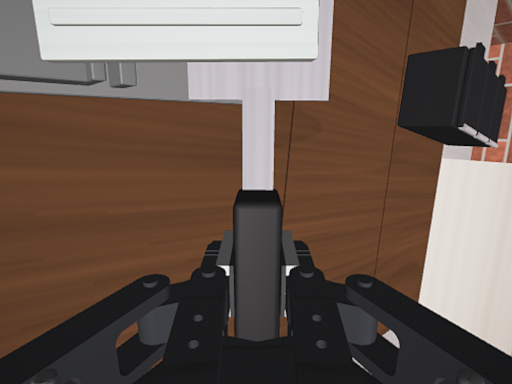

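```bash
python3 wq.py 46,13,21,82 50,14,21,82 54,14,21,82 58,14,21,82 62,14,21,82 66,14,21,82 70,14,21,82 73,14,21,82
```

```text
(array([-0.0138, -0.0557,  0.0734]), array([-1.500e-01, -2.000e-02,  4.302e+01])) [-0.2  -0.73 -2.01] 27.6
46,13,21,82 [-46.1  77.9] [-3.8 -0.9 -9.6] [ 0.09  2.96 -0.32]
50,14,21,82 [-41.   81.9] [ -5.   -1.3 -16. ] [ 0.1   6.95 -0.58]
54,14,21,82 [-36.6  85.6] [ -5.9  -1.6 -21.6] [ 0.1  10.94 -0.84]
58,14,21,82 [-32.  89.] [ -7.2  -2.  -27.1] [ 0.1  14.94 -1.1 ]
62,14,21,82 [-27.1  92. ] [ -8.8  -2.3 -32.5] [ 0.11 18.93 -1.36]
66,14,21,82 [-22.1  94.7] [-10.8  -2.7 -37.8] [ 0.11 22.92 -1.62]
70,14,21,82 [-16.9  97. ] [-13.2  -3.  -43. ] [ 0.11 26.91 -1.89]
73,14,21,82 [-12.8  98.5] [-15.2  -3.2 -46.7] [ 0.12 29.9  -2.08]
```

```bash
python3 -m handwheel '-2 -.5 -4.8 0 1.5 0 10; -3.8 -.9 -9.6 0 3 -.3 10; -5 -1.3 -16 0 7 -.6 10; -5.9 -1.6 -21.6 0 11 -.8 10; -7.2 -2 -27 0 15 -1.1 10; -7.2 -2 -27 0 15 -1.1 10'; python3 wq.py 62,14,21,82 66,14,21,82 70,14,21,82 74,14,21,82;  python3 - <<'E'
from kin import *
snap("wrist","w30"); snap("scene","s30");crop("s30",220,150,340,250,6,"s30d")
E
```

```text
clock: 28.35
tcp_pos: [0.4837, 0.0264, 0.1039]
orientation: [1.765, -1.501, 1.016]
contact_force: [0.8, -1.2, -2.7]
grip_width: 0.018
(array([-0.0129, -0.0288,  0.0876]), array([ 0.23,  0.13, 58.24])) [ 0.8  -1.2  -2.66] 28.35
62,14,21,82 [-27.1  92. ] [ 2.2  0.3 -4. ] [-0.14  3.77 -0.03]
66,14,21,82 [-22.1  94.7] [ 1.6 -0.1 -9.7] [-0.14  7.76 -0.3 ]
70,14,21,82 [-16.9  97. ] [  0.6  -0.4 -15.3] [-0.15 11.75 -0.57]
74,14,21,82 [-11.5  99. ] [ -0.7  -0.8 -20.8] [-0.16 15.74 -0.84]
```

View pics/w30.png

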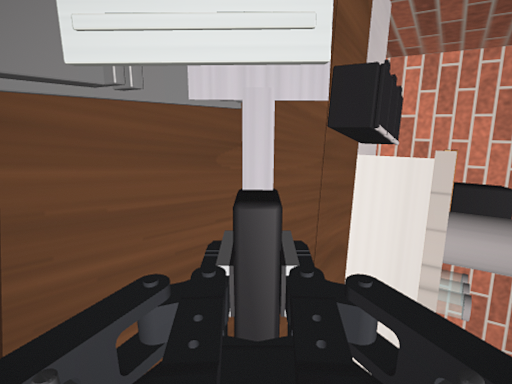

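View pics/s30d.png

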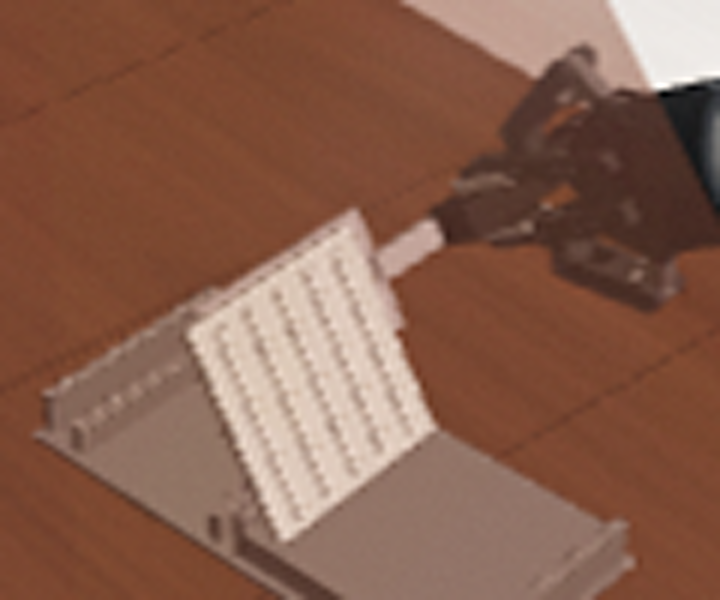

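```bash
python3 -m handwheel '1.6 0 -4 0 4 0 10; 1.4 0 -9.7 0 8 -.3 10; .6 -.4 -15.3 0 12 -.6 10; -.7 -.8 -20.8 0 15.7 -.8 10; -.7 -.8 -20.8 0 15.7 -.8 10'; python3 wq.py 74,14,21,79 74,14,21,90 74,14,21,103;  python3 - <<'E'
from kin import *
snap("wrist","w31"); snap("scene","s31");crop("s31",220,140,340,240,6,"s31d")
E
```

```text
clock: 29.08
tcp_pos: [0.481, 0.043, 0.1146]
orientation: [1.56, -1.319, 1.194]
contact_force: [0.7, -0.9, -1.6]
grip_width: 0.0179
(array([-0.0136, -0.0128,  0.0996]), array([-1.000e-02, -1.300e-01,  7.384e+01])) [ 0.67 -0.86 -1.59] 29.075
74,14,21,79 [-10.7  96.1] [-3.7 -0.2 -1.1] [-0.02  0.15 -0.14]
74,14,21,90 [-13.7 106.7] [ 7.3 -0.2 -1.1] [-0.02  0.15 -0.14]
74,14,21,103 [-17.3 119.2] [20.3 -0.2 -1.1] [-0.02  0.15 -0.14]
```

View pics/w31.png

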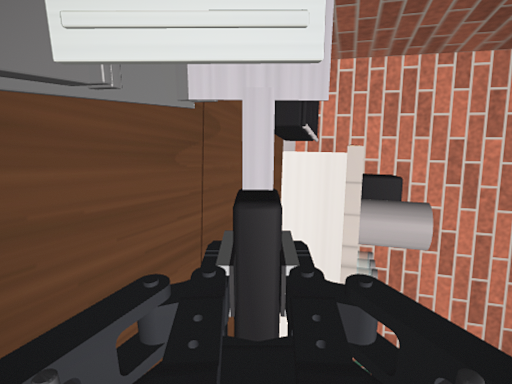

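View pics/s31d.png

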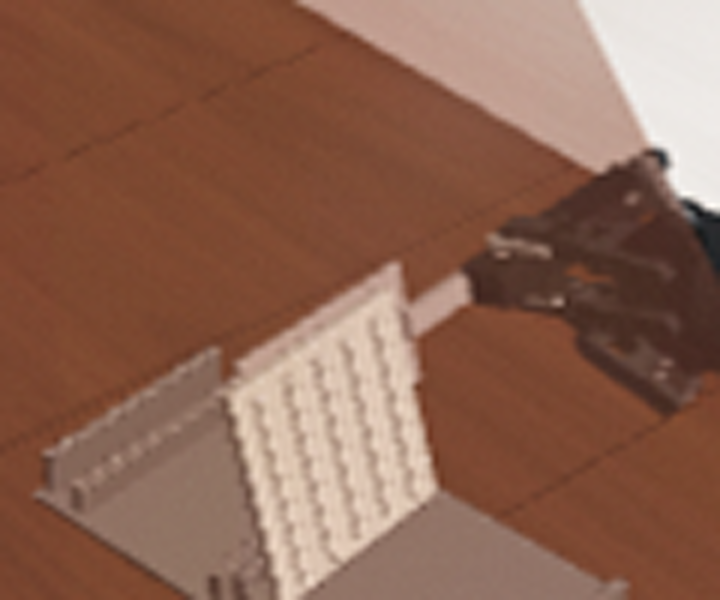

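```bash
python3 -m handwheel '8 0 0 0 0 0 10; 16 0 -.5 0 0 0 10; 22 0 -1 0 0 0 10; 20 0 -8 0 0 0 10; 18 0 -15 0 0 0 10; 18 0 -15 0 0 0 10'; python3 wq.py 74,14,21,103;  python3 - <<'E'
from kin import *
snap("wrist","w32"); snap("scene","s32");crop("s32",220,140,340,240,6,"s32d")
E
```

```text
clock: 29.92
tcp_pos: [0.4788, 0.053, 0.1361]
orientation: [1.56, -1.318, 1.195]
contact_force: [-0.0, 0.8, -1.2]
grip_width: 0.0178
(array([-0.0146, -0.0025,  0.1211]), array([ 4.000e-02, -1.400e-01,  7.387e+01])) [-0.01  0.85 -1.2 ] 29.925
74,14,21,103 [-17.3 119.2] [ 2.5 -0.1 14.7] [-0.07  0.12 -0.13]
```

View pics/w32.png

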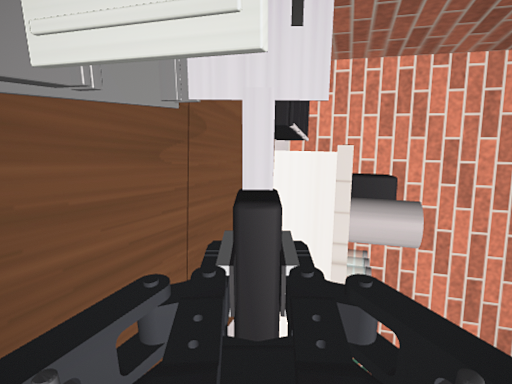

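View pics/s32d.png

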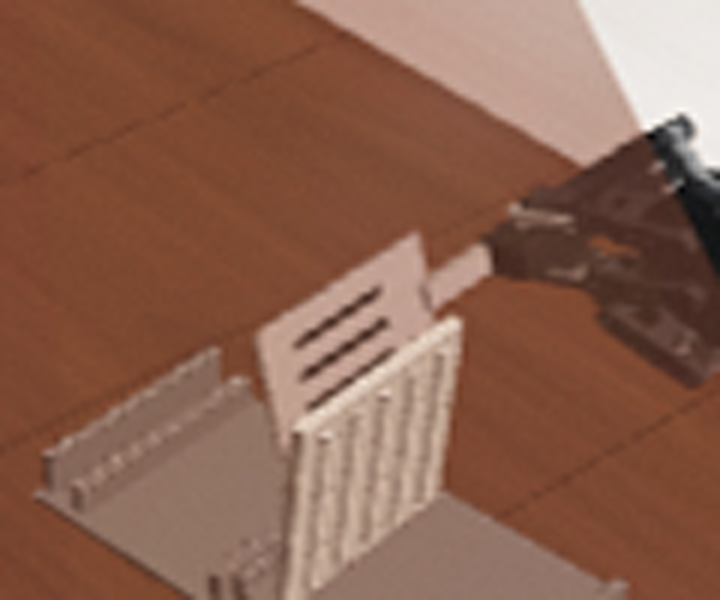

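```bash
python3 -m handwheel '0 0 0 0 0 0 10; 0 0 0 0 0 0 10; 0 0 0 0 0 0 10; 0 0 0 0 0 0 10';  python3 - <<'E'
from kin import *
snap("wrist","w33"); snap("scene","s33");crop("s33",220,140,340,240,6,"s33d"); snap("top","t33")
E
```

```text
clock: 30.52
tcp_pos: [0.4784, 0.0516, 0.1367]
orientation: [1.557, -1.319, 1.194]
contact_force: [-0.0, 0.3, -1.7]
grip_width: 0.0182
```

View pics/s33d.png

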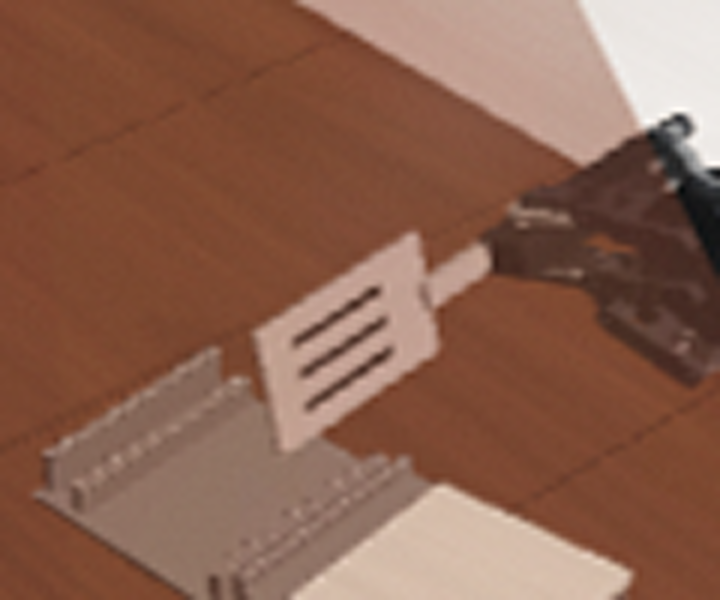

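Flipped. Now check where it lies.

```bash
python3 - <<'E'
from kin import *
crop("s33",240,190,350,290,7,"s33e"); crop("t33",155,125,345,260,4,"t33c")
E
```

```text
(no output)
```

View pics/s33e.png

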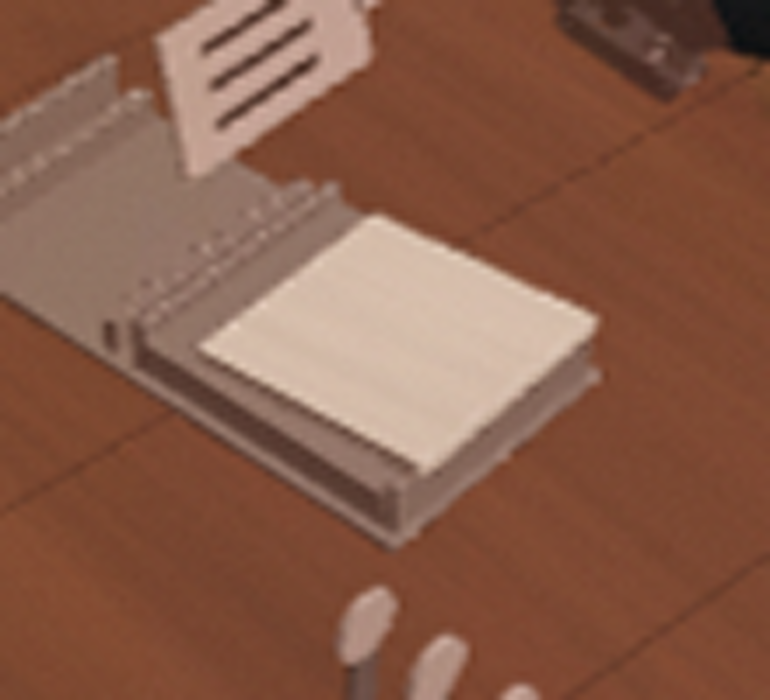

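View pics/t33c.png

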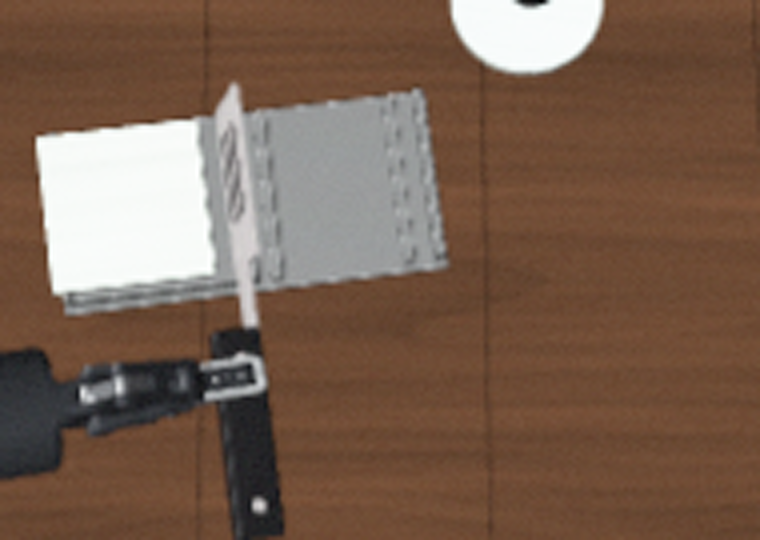

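```bash
python3 - <<'E'
from kin import *
f=get("t33")
def t(u,v,z):
    d=onz(f,155+u/4-.4,125+v/4-.4,z+.015)-TO; return (np.r_[d@TX,d@TY]*1000).round(1)
print("right far/near",t(199,118,.034),t(214,274,.034),"left far/near",t(37,136,.039),t(53,294,.039),"ridge",t(261,115,.029),"lipL near",t(68,312,.02))
q=readout.get_obs()["joints"]; print(q.round(2))
EOF=0
E
```

```text
right far/near [56.6 26.9] [-54.6  28. ] left far/near [ 55.8 138.7] [-56.  137.2] ridge [ 55.1 -16. ] lipL near [-66.1 131.5]
[-1.44  1.06  0.86  2.04  0.41  1.05 -2.38]
```

```bash
cat > wt.py <<'E'
import sys
from kin import *
o=readout.get_obs(); print(state_turner(o),o["contact_force"].round(2),o["clock"])
q=o["joints"]
for a in sys.argv[1:]:
    x,y,z,yaw,phi=[float(v) for v in a.split(",")]; p,Rt=turner(x/1000,y/1000,z/1000,yaw,0,phi); s,w=plan(p,Rt,o); q,e1,e2=ik(p,Rt,q); print(a,s,w,round(e1+e2,2),q.round(2))
E
python3 wt.py -14,0,122,0,64 -14,10,124,0,54 -14,20,126,0,44 -14,35,126,0,34 -14,55,124,0,24 -14,80,120,0,14 -14,110,115,0,5 -14,145,105,0,0 -14,184,90,0,0 -14,184,45,0,0
```

```text
(array([-0.0151, -0.0041,  0.1218]), array([-0.09, -0.16, 73.91])) [ 0.68 -0.12 -1.06] 30.675
-14,0,122,0,64 [-0.  -1.3 -3.9] [ 0.03 -9.91  0.48] 0.0 [-1.42  0.93  0.86  2.06  0.39  0.98 -2.34]
-14,10,124,0,54 [ -0.4  -2.  -14. ] [ 1.000e-02 -1.988e+01  1.140e+00] 0.0 [-1.4   0.79  0.86  2.08  0.36  0.94 -2.28]
-14,20,126,0,44 [ -0.7  -2.7 -24. ] [ -0.   -29.86   1.8 ] 0.0 [-1.36  0.65  0.84  2.1   0.32  0.89 -2.22]
-14,35,126,0,34 [ -4.4  -3.6 -38.1] [-2.000e-02 -3.984e+01  2.460e+00] 0.0 [-1.31  0.54  0.81  2.11  0.25  0.85 -2.15]
-14,55,124,0,24 [-11.5  -4.8 -56.5] [-3.000e-02 -4.982e+01  3.120e+00] 0.0 [-1.23  0.44  0.76  2.12  0.16  0.8  -2.06]
-14,80,120,0,14 [-21.9  -6.2 -79. ] [-5.00e-02 -5.98e+01  3.79e+00] 0.0 [-1.14  0.37  0.69  2.13  0.03  0.75 -1.94]
-14,110,115,0,5 [ -34.8   -7.9 -106. ] [ -0.07 -68.78   4.39] 0.0 [-1.03  0.33  0.6   2.14 -0.13  0.7  -1.81]
-14,145,105,0,0 [ -53.9   -9.9 -136.6] [-7.000e-02 -7.376e+01  4.720e+00] 0.0 [-0.99  0.34  0.53  2.14 -0.24  0.66 -1.75]
-14,184,90,0,0 [ -79.2  -12.  -169.8] [-7.000e-02 -7.376e+01  4.720e+00] 0.0 [-1.03  0.39  0.51  2.12 -0.27  0.64 -1.8 ]
-14,184,45,0,0 [-122.4  -11.  -157.4] [-7.000e-02 -7.376e+01  4.720e+00] 0.0 [-0.98  0.46  0.45  2.14 -0.33  0.54 -1.75]
```

```bash
python3 -m handwheel '0 -1 -4 0 -10 .5 10; 0 -2 -14 0 -20 1.1 10; -.7 -2.7 -24 0 -30 1.8 10; -4.4 -3.6 -38 0 -40 2.5 10; -11.5 -4.8 -56.5 0 -50 3.1 10; -22 -6.2 -79 0 -60 3.8 10; -35 -8 -106 0 -69 4.4 10; -54 -10 -137 0 -73.8 4.7 10; -79 -12 -170 0 -73.8 4.7 10; -90 -11.5 -166 0 -73.8 4.7 10; -90 -11.5 -166 0 -73.8 4.7 10'; python3 wt.py -14,184,45,0,0 -14,184,31,0,0; python3 - <<'E'
from kin import *
snap("top","t34"); snap("scene","s34");crop("t34",140,125,340,260,4,"t34c"); crop("s34",220,170,400,290,4,"s34c")
E
```

```text
clock: 32.05
tcp_pos: [0.4564, 0.2337, 0.0953]
orientation: [-2.314, 2.053, -0.068]
contact_force: [0.2, -1.3, -2.9]
grip_width: 0.0179
(array([-0.0155,  0.1819,  0.0772]), array([0.04, 0.12, 0.11])) [ 0.2  -1.3  -2.86] 32.05
-14,184,45,0,0 [-2.2  0.6 32.5] [ 0.12 -0.11  0.05] 0.0 [-0.97  0.46  0.44  2.14 -0.32  0.54 -1.76]
-14,184,31,0,0 [-2.2  1.5 46.5] [ 0.12 -0.11  0.05] 0.0 [-0.95  0.49  0.42  2.14 -0.34  0.51 -1.75]
```

View pics/t34c.png

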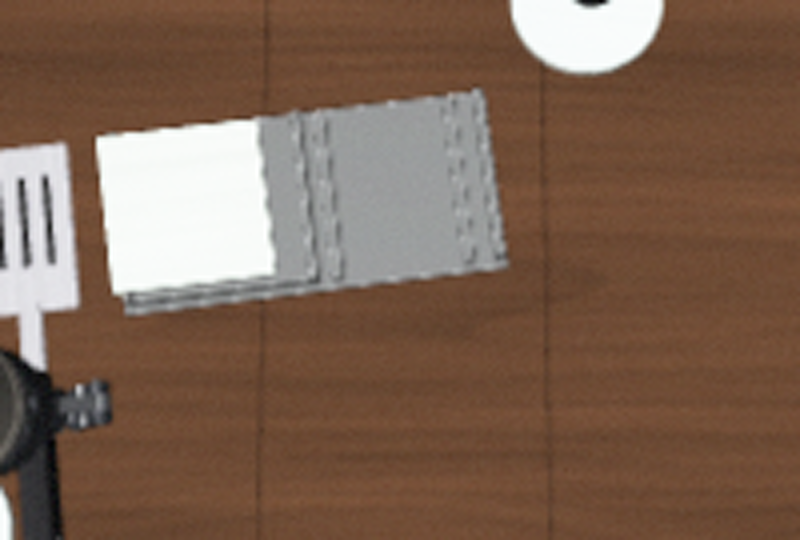

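View pics/s34c.png

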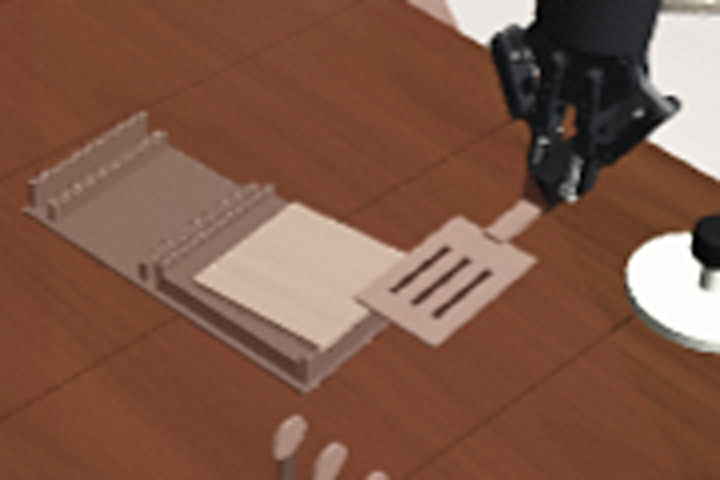

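```bash
python3 -m handwheel '-1 .6 20 0 0 0 10; -2 1.4 44.3 0 0 0 10; -2 1.4 44.3 0 0 0 10; 4 1.4 44.3 0 0 0 10; 10 1.4 44.3 0 0 0 10; 14 1.4 44.3 0 0 0 10; 17 1.4 44.3 0 0 0 10; 20 1.4 44.3 0 0 0 10; 20 1.4 44.3 0 0 0 10'; python3 wt.py -14,155,33,0,0; python3 - <<'E'
from kin import *
snap("wrist","w35"); snap("scene","s35"); crop("s35",240,190,370,290,6,"s35c")
E
```

```text
clock: 33.28
tcp_pos: [0.4614, 0.2154, 0.0521]
orientation: [-2.312, 2.051, -0.068]
contact_force: [0.2, -0.0, -0.7]
grip_width: 0.0179
(array([-0.0126,  0.1632,  0.0343]), array([ 0.04, -0.04, -0.03])) [ 0.21 -0.02 -0.73] 33.275
-14,155,33,0,0 [8.2 1.4 1.1] [-0.04  0.04  0.04] 0.0 [-0.9   0.47  0.42  2.17 -0.34  0.5  -1.69]
```

View pics/w35.png

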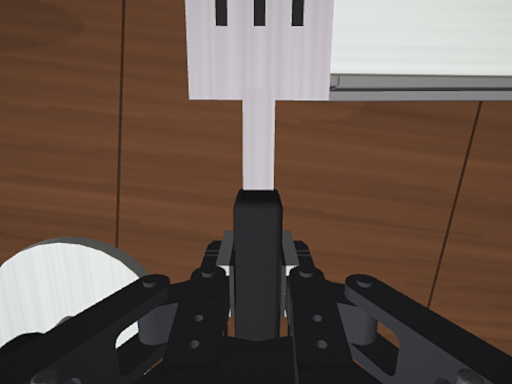

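View pics/s35c.png

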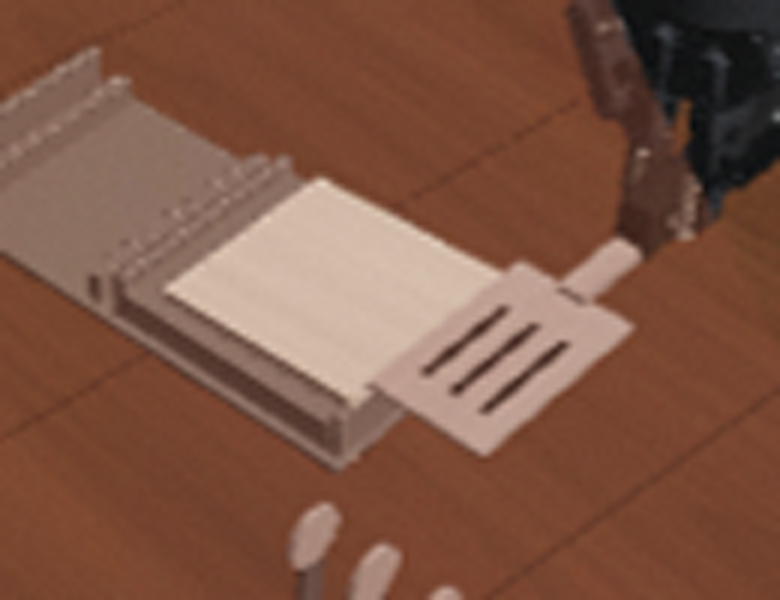

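```bash
python3 - <<'E'
from kin import *
def tz(f,u,v,z):
    d=onz(f,u,v,z+.015)-TO; return (np.r_[d@TX,d@TY]*1000).round(1)
f=get("s33"); print(tz(f,240+200/7-.4,190+350/7-.4,.034),tz(f,240+375/7-.4,190+213/7-.4,.034))
f=get("s35"); print(tz(f,240+165/6-.4,190+290/6-.4,.034),tz(f,240+322/6-.4,190+180/6-.4,.034))
E
```

```text
[59.  31.9] [-50.3  28.5]
[56.1 25.3] [-51.9  27.5]
```

```bash
python3 -m handwheel '3 1 1 0 0 0 10; 6 1 1 0 0 0 10; 8.5 1 1 0 0 0 10; 8.5 1 1 0 0 0 10'; python3 wt.py -14,151,33,0,0; python3 - <<'E'
from kin import *
snap("wrist","w36"); snap("scene","s36"); crop("s36",240,190,370,290,6,"s36c"); crop("w36",290,0,512,120,3,"w36c"); snap("top","t36");crop("t36",140,125,340,260,4,"t36c")
E
```

```text
clock: 33.88
tcp_pos: [0.4612, 0.2061, 0.0508]
orientation: [-2.311, 2.053, -0.068]
contact_force: [0.5, -0.2, -2.1]
grip_width: 0.0179
(array([-0.0139,  0.1539,  0.033 ]), array([-0.02,  0.  ,  0.  ])) [ 0.52 -0.18 -2.09] 33.875
-14,151,33,0,0 [ 2.9  0.1 -0. ] [ 0.   -0.   -0.02] 0.0 [-0.9   0.47  0.42  2.17 -0.34  0.5  -1.68]
```

View pics/s36c.png

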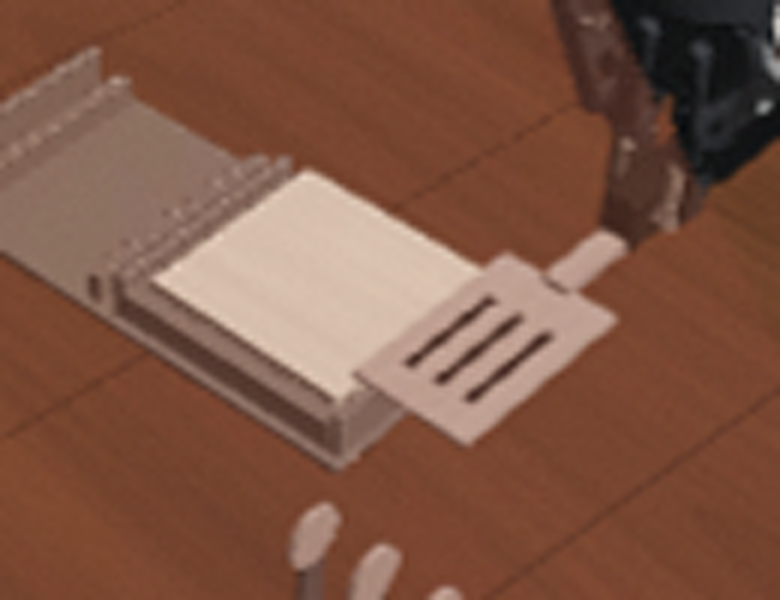

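View pics/w36c.png

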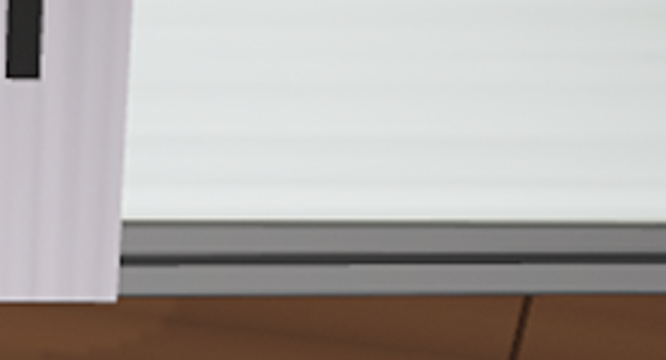

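View pics/t36c.png

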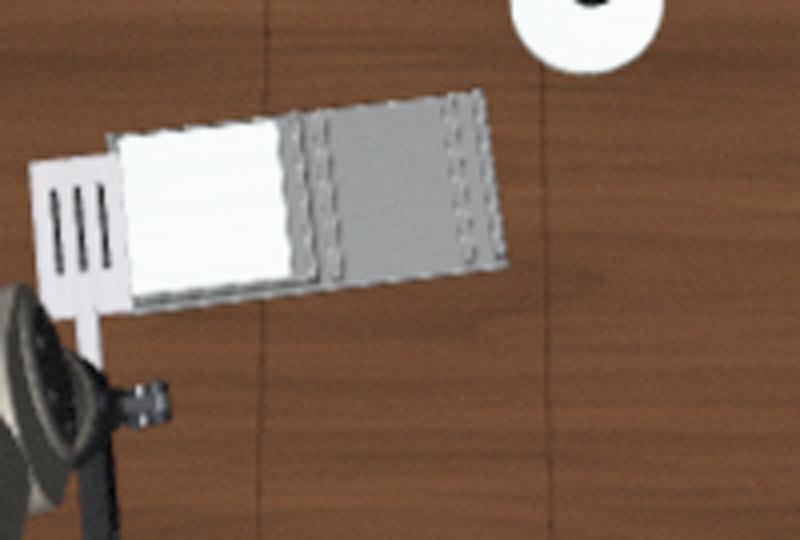

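```bash
python3 -m handwheel '2 0 0 0 0 0 10; 4.5 0 0 0 0 0 10; 4.5 0 0 0 0 0 10; -4 0 0 0 0 0 10; -16 0 -5 0 0 0 10; -30 0 -25 0 0 0 10; -30 0 -45 0 0 0 10; -30 0 -45 0 0 0 10'; python3 wt.py -14,180,80,0,0; python3 - <<'E'
from kin import *
snap("scene","s37"); crop("s37",240,190,370,290,6,"s37c"); snap("top","t37");crop("t37",140,125,340,260,4,"t37c")
f=get("t37")
E
```

```text
clock: 35.02
tcp_pos: [0.4555, 0.2383, 0.0971]
orientation: [-2.311, 2.047, -0.068]
contact_force: [0.1, -0.3, -1.9]
grip_width: 0.0181
(array([-0.0158,  0.1869,  0.0797]), array([ 0.16, -0.19, -0.14])) [ 0.08 -0.28 -1.87] 35.025
-14,180,80,0,0 [ 6.5 -1.8 -0.6] [-0.19  0.15  0.15] 0.0 [-1.01  0.4   0.49  2.13 -0.27  0.61 -1.79]
```

View pics/s37c.png

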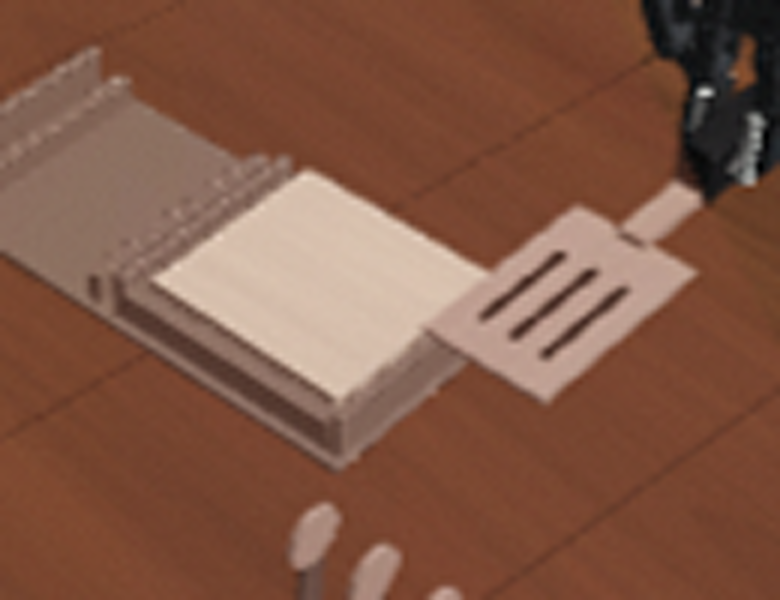

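View pics/t37c.png

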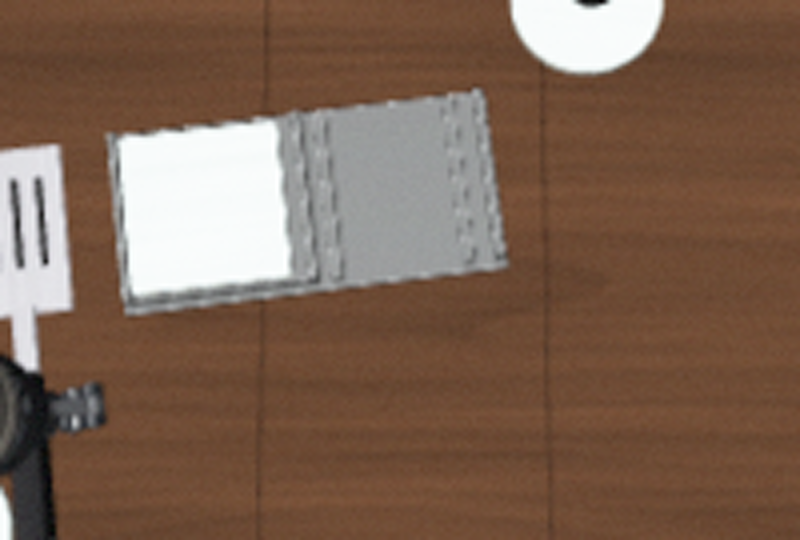

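```bash
python3 - <<'E'
from kin import *
f=get("t37")
def t(u,v,z):
    d=onz(f,140+u/4-.4,125+v/4-.4,z+.015)-TO; return (np.r_[d@TX,d@TY]*1000).round(1)
print("left",t(118,137,.0325),t(134,298,.0325),"right",t(278,120,.0325),t(292,276,.0325),"lip out",t(109,134,.029),t(125,300,.029),"ridge",t(303,116,.029))
f=get("s37"); crop("s37",290,215,345,265,14,"s37e")
E
```

```text
left [ 55.2 125.5] [-59.3 124.5] right [54. 14.] [-57.2  16. ] lip out [ 59.2 132.1] [-59.2 131.3] ridge [55.9 -3.4]
```

View pics/s37e.png

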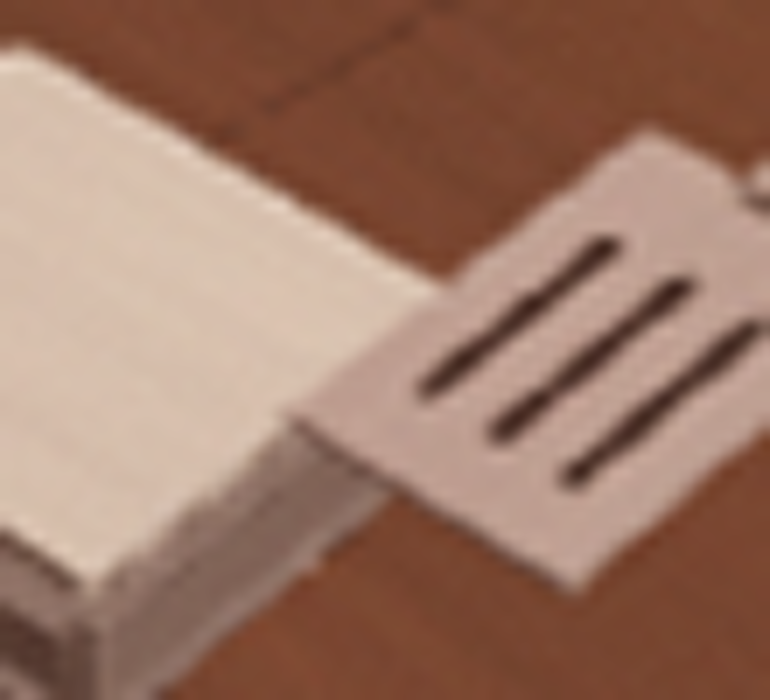

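```bash
python3 wt.py 26,192,79,0,0 26,192,25,0,0 26,192,3,0,0 26,192,0.5,0,0
```

```text
(array([-0.0168,  0.1857,  0.0779]), array([ 0.11, -0.04, -0.04])) [-0.09  0.21 -1.83] 35.125
26,192,79,0,0 [ -6.5 -42.8   1.7] [-0.04  0.05  0.11] 0.0 [-0.97  0.46  0.48  2.03 -0.29  0.65 -1.76]
26,192,25,0,0 [ -6.4 -39.2  55.6] [-0.04  0.05  0.11] 0.0 [-0.91  0.55  0.41  2.05 -0.35  0.54 -1.72]
26,192,3,0,0 [ -6.4 -37.7  77.5] [-0.04  0.05  0.11] 0.0 [-0.89  0.58  0.38  2.06 -0.37  0.5  -1.7 ]
26,192,0.5,0,0 [ -6.4 -37.6  80. ] [-0.04  0.05  0.11] 0.0 [-0.89  0.59  0.38  2.06 -0.38  0.5  -1.7 ]
```

```bash
python3 -m handwheel '-6 -20 1 0 0 0 10; -6.4 -42 2 0 0 0 10; -6.4 -40 40 0 0 0 10; -6.4 -39 58 0 0 0 10; -6.4 -38 68 0 0 0 10; -6.4 -37.7 74 0 0 0 10; -6.4 -37.7 76 0 0 0 10; -6.4 -37.7 76 0 0 0 10'; python3 wt.py 26,192,0,0,0; python3 - <<'E'
from kin import *
snap("scene","s38"); crop("s38",240,190,400,290,5,"s38c"); snap("wrist","w38")
E
```

```text
clock: 36.12
tcp_pos: [0.4969, 0.2482, 0.0231]
orientation: [-2.311, 2.05, -0.068]
contact_force: [-0.8, -0.8, -0.8]
grip_width: 0.0178
(array([0.0265, 0.1916, 0.0054]), array([ 0.06, -0.09, -0.06])) [-0.78 -0.83 -0.77] 36.125
26,192,0,0,0 [-0.5  0.8  5.2] [-0.09  0.07  0.06] 0.0 [-0.89  0.59  0.38  2.06 -0.38  0.5  -1.69]
```

View pics/s38c.png

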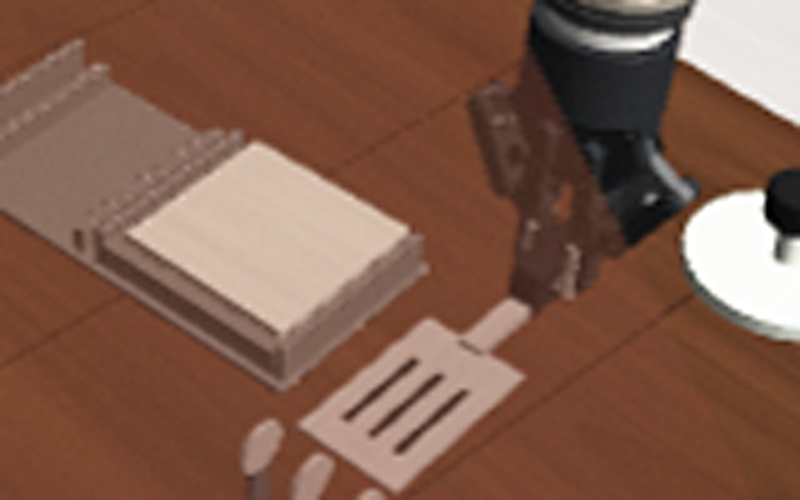

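View pics/w38.png

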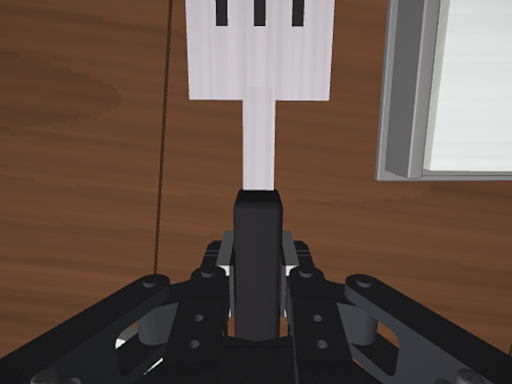

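```bash
python3 -m handwheel '0 0 2.5 0 0 0 10; 0 0 4 0 0 0 10; 0 0 4.7 0 0 0 10; 0 0 4.7 0 0 0 10'; python3 wt.py 26,192,0,0,0
```

```text
clock: 36.72
tcp_pos: [0.4974, 0.2485, 0.0184]
orientation: [-2.311, 2.05, -0.068]
contact_force: [-0.3, 1.0, 4.7]
grip_width: 0.0179
(array([0.027 , 0.1918, 0.0008]), array([ 0.04, -0.1 , -0.09])) [-0.32  0.99  4.7 ] 36.725
26,192,0,0,0 [-0.3  1.1  0.5] [-0.1   0.09  0.04] 0.0 [-0.89  0.59  0.38  2.06 -0.38  0.5  -1.69]
```

```bash
python3 -m handwheel '0 0 0 0 0 0 25; 0 0 0 0 0 0 40; 0 0 0 0 0 0 45; 0 0 0 0 0 0 45; 0 0 -20 0 0 0 45; 0 0 -50 0 0 0 45; 0 0 -100 0 0 0 45; 0 0 -150 0 0 0 45; 0 0 -150 0 0 0 45'; python3 - <<'E'
from kin import *
snap("scene","s39"); crop("s39",240,180,400,290,5,"s39c"); snap("wrist","w39"); snap("top","t39"); crop("t39",60,125,340,290,2.8,"t39c")
E
```

```text
clock: 37.85
tcp_pos: [0.489, 0.2479, 0.1711]
orientation: [-2.306, 2.046, -0.069]
contact_force: [0.3, -0.1, -0.8]
grip_width: 0.045
```

View pics/s39c.png

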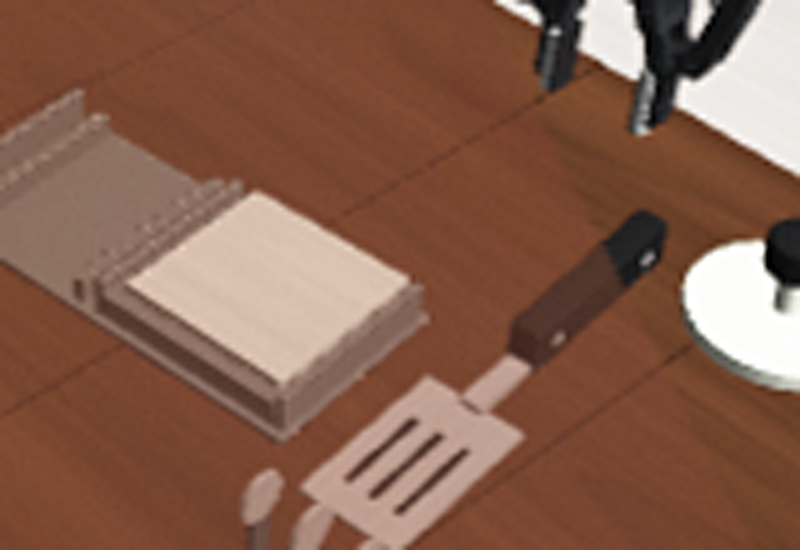

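View pics/w39.png

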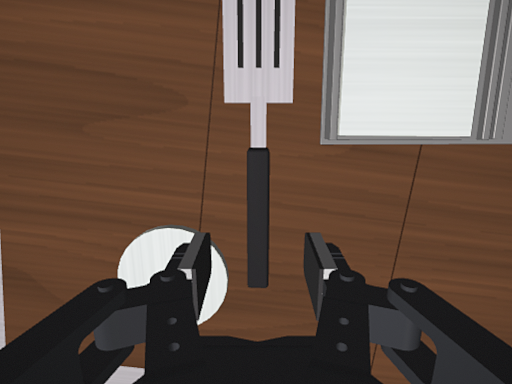

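View pics/t39c.png

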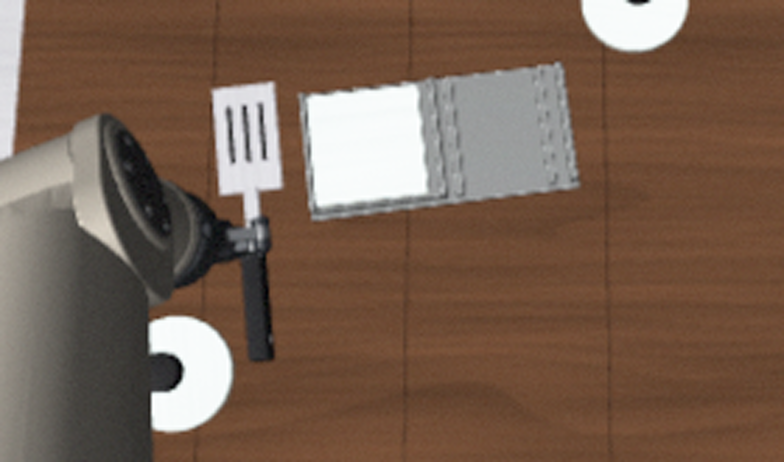

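```bash
python3 - <<'E'
from kin import *
crop("w39",310,0,512,150,3.9,"w39c")
f=get("w39")
def tz(u,v,z):
    d=onz(f,u,v,z+.015)-TO; return (np.r_[d@TX,d@TY]*1000).round(1)
print("plate near-left/right",tz(339,136,.0325),tz(471.5,137,.0325),"lip outer near",tz(321,143,.005))
E
```

```text
plate near-left/right [-57.6 124.2] [-58.2  13.7] lip outer near [-64.9 133.6]
```

View pics/w39c.png

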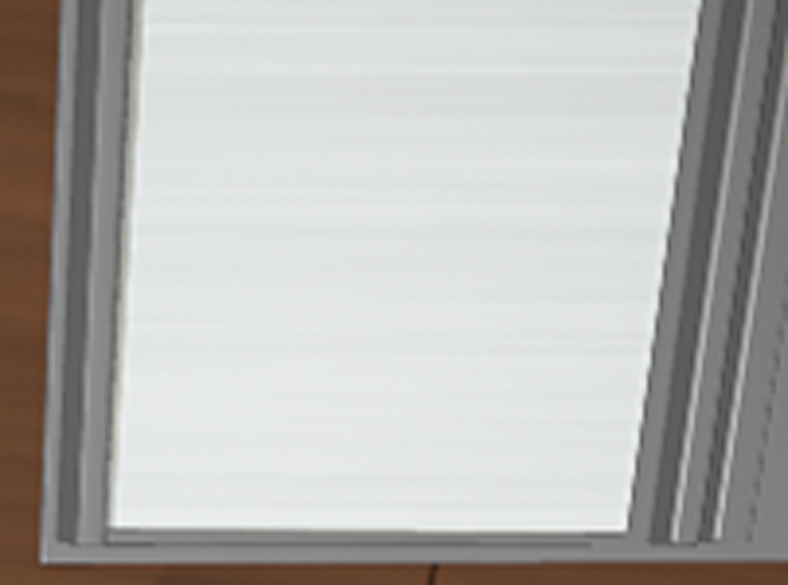

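```bash
python3 - <<'E'
from kin import *
f=get("s39")
crop("s39",285,225,335,275,14,"s39e")
xs=.055
for n,u,v in(("left far",240+285/5-.4,180+385/5-.4),("right far",240+127/5-.4,180+285/5-.4)): print(n,onx(f,u,v,.053),onx(f,u,v,.057))
for y in(-.003,.129): print(proj(f,tri(.06,y,.029)))
E
```

```text
left far [ 53.  126.6  30.5] [ 57.  129.6  35.5]
right far [53.  14.7 30.1] [57.  18.4 35.1]
[258.58761091 235.17022958]
[295.54691906 258.88965015]
```

View pics/s39e.png

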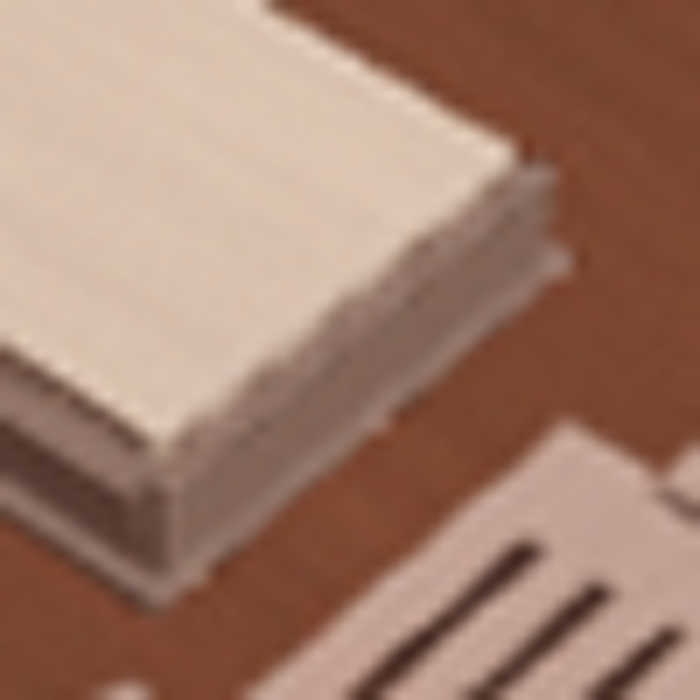

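```bash
python3 - <<'E'
from bench import workorder, readout
print(workorder.hand_in(), readout.get_obs()["clock"])
E
```

```text
the job is handed in; nothing more can be done
the job is handed in; nothing more can be done
```

The plate is flipped: it lies smooth face up in the left half of the trivet. I handed the job in at about 38 s on the clock, with no verdict reported.

**How it went:**
- I gripped the turner by its handle, slid the blade under the plate through the tunnel and tilted the plate up on the blade.
- The first try, with the plate's edge against the right face of the ridge, jammed at about 80°. The push reached about 10 N and the turner slipped about 4° in the grip.
- I backed off, corrected for the slip and lifted the plate's edge onto the ridge. It slid off onto the left floor, and I stood it up there and pushed it over.
- It landed overlapping the left lip by about 12 mm. I pushed it right with the blade's side until it dropped inside.
- I laid the turner on the board left of the trivet, opened the gripper and lifted clear.

**Last checks:**
- **Plate:** its left and right far corners are at equal height (30.5 and 30.1 mm), so it is flat. It spans about y = 14 to 125 mm, between the ridge (edge at 3 mm) and the lip (inner face at 126 mm). The gap to the lip is small, 1 to 2 mm. The top and wrist cameras put the edge inside the lip; the scene camera alone reads 127 to 130 mm, but its earlier readings were 1 to 3 mm off.
- **Turner:** it lies flat on the board, about 25 mm clear of the trivet.
- **Presses and caddy:** both presses look unmoved in the last pictures. I did not measure them again or take a last close look at the caddy, but nothing came near any of them.
- **Forces:** the highest wrist force I saw was about 10 N.

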